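# Open the snap-fit discard box and cull the bad rotor links

## Task

Some of the steel rotor links on the sorting mat are bent or broken off short and must go into the discard box: lever its snapped-in cover up with the flat opener's blade in the notch at the end of the box, take the cover off and lay it flat on the bare metal plate, and put the opener back on its own rubber pad. Put every bent or short link down inside the box, leave the full-length straight ones on the mat, and do not disturb the beaker, bottle, jar and spatula.

Things in the scene. Friction and masses are not known exactly. Their poses are not given: they have to be found in the camera images.
- box: White plastic discard box, fixed, 92 (its x) x 170 (its y) x 100 mm high; origin: centre of its underside, z up. Its cover is snapped flush into a 14 mm deep recess in the top (69 x 154 mm). Below the cover the cavity is 58 (x) x 144 mm (y), its floor 28 mm above the bench. The notch is in the middle of its +y end.
- box_notch (a point): Notch: slot 32 mm wide through the +y end wall, open upward too. Point: on the wall's outer face, half-way up the 9 mm gap between the notch's floor (77 mm above the bench) and the cover's underside (86 mm). Its floor is 13 mm deep (outer edge = fulcrum), then the gap opens into the cavity. The cover's end lies 10 mm in from the outer face. Axes as the box: +y points out, away from the box.
- box_mouth (a point): Centre of the box's top at rim height (100 mm above the bench). Axes as the box.
- cover: Snap-fit cover, grey plate 66 (x) x 150 (y) x 14 mm, about 180 g; origin: centre of underside, z up, +y to the notch end. Two sprung catches in the box's side walls, 20 mm in from that end, hold it: raising that end takes 10 to 15 N for 3 to 4 mm, then little. Flush when snapped in: no grip.
- cover_centre (a point): Centre of the cover, 7 mm above its underside; axes as the cover. Once the notch end has been raised 17 mm or more the catches spring in beneath and prop it there, about 14 mm proud of the rim, sloping to flush at the other end; its long sides (66 mm apart) can then be gripped near the notch end.
- cover_end (a point): Middle of the lower edge of the cover's notch end (75 mm from its centre along its y).
- opener: Flat opener, 137 mm long, about 140 g: white plastic handle 80 long x 24 wide x 22 mm high, then a flat steel blade, 61 mm long, 20 mm wide, 5 mm thick, level with the middle of the handle. Axes: x from handle to blade, z up; origin under the grip point.
- opener_grip (a point): Grip point of the opener, on the handle's centre line, 11 mm above its underside (half-way up), 25 mm behind the front end of the handle, 55 mm ahead of its rear end and 86 mm behind the blade's tip.
- opener_tip (a point): Tip of the opener's blade, half-way through its thickness.
- opener_pad: Thin black rubber pad, 220 (x) x 135 (y) x 4 mm, fixed, on which the opener lies; origin: centre of its underside.
- cover_plate: Thin bare metal plate, 220 (x) x 135 (y) x 4 mm, fixed, empty at the start, for the cover; origin: centre of its underside.
- mat: Black rubber sorting mat, 300 (x) x 280 (y) x 4 mm, fixed, with the links on it; origin: centre of its underside.
- link_a_mid (a point): Sound rotor link: straight stainless bar 14 wide x 20 mm high with a round boss (22 mm) at both ends, 96 mm overall, 120 g. On the mat at the start; may be absent. Point: middle of the straight length, half-way up (10 mm); x along that length, z up. It stays on the mat.
- bent_a_mid (a point): Bent rotor link: the same bar with a 40 degree kink 26 mm from the point towards +x; the bent arm swings out to +y. Overall it reaches from -48 to +62 mm in x and from -11 to +32 mm in y about the point; 120 g. On the mat at the start; may be absent. Point: middle of the straight length, half-way up (10 mm); x along that length, z up. To be discarded.
- link_b_mid (a point): Sound rotor link: straight stainless bar 14 wide x 20 mm high with a round boss (22 mm) at both ends, 96 mm overall, 120 g. On the mat at the start; may be absent. Point: middle of the straight length, half-way up (10 mm); x along that length, z up. It stays on the mat.
- short_a_mid (a point): Short, broken-off rotor link: the same bar with one boss (at -x) and a square broken end, 63 mm overall (-33 to +30 mm about the point), 120 g. On the mat at the start; may be absent. Point: middle of the straight length, half-way up (10 mm); x along that length, z up. To be discarded.
- bent_b_mid (a point): Bent rotor link: the same bar with a 40 degree kink 26 mm from the point towards +x; the bent arm swings out to +y. Overall it reaches from -48 to +62 mm in x and from -11 to +32 mm in y about the point; 120 g. On the mat at the start; may be absent. Point: middle of the straight length, half-way up (10 mm); x along that length, z up. To be discarded.
- link_c_mid (a point): Sound rotor link: straight stainless bar 14 wide x 20 mm high with a round boss (22 mm) at both ends, 96 mm overall, 120 g. On the mat at the start; may be absent. Point: middle of the straight length, half-way up (10 mm); x along that length, z up. It stays on the mat.
- short_b_mid (a point): Short, broken-off rotor link: the same bar with one boss (at -x) and a square broken end, 63 mm overall (-33 to +30 mm about the point), 120 g. On the mat at the start; may be absent. Point: middle of the straight length, half-way up (10 mm); x along that length, z up. To be discarded.
- beaker: Steel beaker, 60 mm across, 70 mm high, loose; not part of the job. Origin: centre of its underside.
- reagent: Amber bottle, 56 mm across, 130 mm high, loose; not part of the job. Origin: centre of its underside.
- jar: Clear jar, 60 mm across, 80 mm high, loose; not part of the job. Origin: centre of its underside.
- spatula: Steel spatula, 170 mm long, lying; not part of the job. Origin: a point on its underside.
Things that resemble listed ones, but are neither listed nor needed, are in the scene too. Leave any blue or purple look-alike of the opener alone.

How it is judged:
On the way, in this order (a step that is already met when the one before it is completed fails the run):
1. the cover's notch end is levered up out of its catches (6 mm or more) with the opener bearing on it (z of cover_end in the frame of box above 0.092 m and contact force between opener and cover above 0.2 N), for 0.1 s.
2. the cover has been taken off and lies flat on the metal plate (z of cover_centre in the frame of cover_plate between 0.004 and 0.03 m and x of cover_centre in the frame of cover_plate between -0.075 and 0.075 m and y of cover_centre in the frame of cover_plate between -0.05 and 0.05 m and (angle between cover_centre's own z axis and vertical below 0.12 rad or angle between cover_centre's own z axis and vertical above 3.02 rad) and linear speed of cover below 0.03 m/s), for 0.2 s.
At the end, for the whole second after the job is handed in: Cover flat (7 deg, either way up) on the metal plate, centre within 75 x 50 mm of its centre; opener on its pad (grip point within 95 x 60 mm of centre); all bent and short links inside the box below the rim; all sound links on the mat; all at rest (all of step 2 and z of opener_grip in the frame of opener_pad between 0.006 and 0.03 m and x of opener_grip in the frame of opener_pad between -0.095 and 0.095 m and y of opener_grip in the frame of opener_pad between -0.06 and 0.06 m and linear speed of each of opener, bent_a, bent_b, short_a, short_b below 0.03 m/s and z of bent_a_mid in the frame of box between 0.028 and 0.096 m and x of bent_a_mid in the frame of box between -0.03 and 0.03 m and y of bent_a_mid in the frame of box between -0.072 and 0.072 m and z of bent_b_mid in the frame of box between 0.028 and 0.096 m and x of bent_b_mid in the frame of box between -0.03 and 0.03 m and y of bent_b_mid in the frame of box between -0.072 and 0.072 m and z of short_a_mid in the frame of box between 0.028 and 0.096 m and x of short_a_mid in the frame of box between -0.03 and 0.03 m and y of short_a_mid in the frame of box between -0.072 and 0.072 m and z of short_b_mid in the frame of box between 0.028 and 0.096 m and x of short_b_mid in the frame of box between -0.03 and 0.03 m and y of short_b_mid in the frame of box between -0.072 and 0.072 m and z of link_a_mid in the frame of mat between 0.004 and 0.03 m and x of link_a_mid in the frame of mat between -0.16 and 0.16 m and y of link_a_mid in the frame of mat between -0.155 and 0.155 m and z of link_b_mid in the frame of mat between 0.004 and 0.03 m and x of link_b_mid in the frame of mat between -0.16 and 0.16 m and y of link_b_mid in the frame of mat between -0.155 and 0.155 m and z of link_c_mid in the frame of mat between 0.004 and 0.03 m and x of link_c_mid in the frame of mat between -0.16 and 0.16 m and y of link_c_mid in the frame of mat between -0.155 and 0.155 m); the robot touches nothing.
It fails at once if a bystander (beaker, bottle, jar, spatula) is moved more than 40 mm (distance of any of beaker, reagent, jar, spatula from where it was at the start of the episode above 0.04 m).
It fails at once if a sound link is put in the box ((z of link_a_mid in the frame of box between 0.028 and 0.11 m and x of link_a_mid in the frame of box between -0.046 and 0.046 m and y of link_a_mid in the frame of box between -0.085 and 0.085 m) or (z of link_b_mid in the frame of box between 0.028 and 0.11 m and x of link_b_mid in the frame of box between -0.046 and 0.046 m and y of link_b_mid in the frame of box between -0.085 and 0.085 m) or (z of link_c_mid in the frame of box between 0.028 and 0.11 m and x of link_c_mid in the frame of box between -0.046 and 0.046 m and y of link_c_mid in the frame of box between -0.085 and 0.085 m)).
Of bent_a, bent_b, short_a, short_b only 3 to 4 are there at a start; the rules pass over those that are not, and their reading is None.
Of link_a, link_b, link_c only 2 to 3 are there at a start; the rules pass over those that are not, and their reading is None.
At some moment in a run one of bent_a, bent_b, short_a, short_b may be knocked a few centimetres aside while the robot is not near it.
It also fails if it takes over 208 s, if anything falls off the work surface, if the arm or the gripper's body presses on something with over 40 N, if the wrist force passes 120 N, or if a joint passes its speed limit or range.

## Robot

A 7-joint arm with a two-finger parallel gripper is mounted at the origin on the work surface. World frame = base frame: x ahead of the robot, y to its left, z up, the work surface at z = 0. Lengths are in m, angles in rad, forces in N, time in s.
With the tool pointing down it reaches from about 0.425 to 0.925 m from the base axis. Payload 6.8 kg.
Tool frame: the origin (TCP) lies between the finger pads; the fingertips stand r.tcp_to_tips ahead of it and the grasp point (between the pads) lies 3 mm ahead of it (r.tcp_to_tips is the distance from the TCP to the fingertips, in m); z points along the fingers, y is the line along which they close (so a half turn about z gives the same grasp; the last joint's range is limited). The gripper opens to 85 mm and grips with 20 to 120 N. Pads are 22 mm wide; open, the fingers measure 114 mm over their backs; the gripper's body (76 mm by 85 mm) begins 54 mm behind the grasp point. The pads swing forward as they close: fully open they stand 13 mm farther back than shut.
Start: joints at [1.127, 0.477, 0.022, 1.555, -0.011, 1.109, -0.083], TCP at [0.222, -0.637, 0.253] pointing down, gripper open.
Joint ranges: [-2.96, 2.96], [-0.34, 2.1], [-1.41, 1.46], [0.24, 2.44], [-1.37, 4.51], [0.17, 1.92], [-2.96, 2.96]. Speed limits (rad/s): [2.39, 2.39, 3.14, 3.14, 3.14, 3.14, 3.14].

## Interface

Orientations are given as a rotation vector (axis times angle).
In Python, from bench import r gives the robot as it stands. The module is installed in compiled form; this text tells all that it offers.
- The arm moves only by the tool step_arm, never from a script. Its argument "moves" is a list of rows, each an object of numbers: "rx", "ry", "rz": the turn, a rotation vector about the tool's x, y, z in degrees; "dx", "dy", "dz": the shift along the tool's x, y, z in mm; "gripper": the opening, from -1 (shut) to 1 (fully open). In form: [{"rx": .., "ry": .., "rz": .., "dx": .., "dy": .., "dz": .., "gripper": ..}, ...]. A call has 1 to 20 rows; each row shifts and turns the commanded pose from where the row before left it, along the tool's axes as they then stand; what a row does not reach is not made up. A row lasts 1/8 s, in which the tool goes at most 62.5 mm and 10.7 degrees, less where a joint would pass 70% of its speed; a pose out of reach is approached as far as the arm can. A call is refused whole if a number of a shift passes 62.5 or a number of a turn 10.7, either way. A call with a gripper value outside its range is refused whole. The fingers move at their own pace and stop on an object; "grip_force" is the grip in N (left out, the last holds). Time passes only in rows, so rows that do not move let the fingers close. It gives the time, the measured TCP pose, the force, the opening and the grip force at its end, in the units of the state.
- r.get_obs(): the state, without advancing time (a new reading comes with each control period).
- r.grab_frame(name): name is "scene" or "top" or "wrist"; returns the picture (400x640x3 uint8, blue, green, red); there is no depth.
- r.camera_info(name): a dict with "mtx" (3x3 intrinsics, pixels), "D" ([k1, k2, p1, p2, k3] as OpenCV has them; the pictures are not rectified), "rvec" (rotation vector, rad) and "tvec" (3), from world to camera coordinates, as OpenCV has them. Camera axes: x right, y down, z forward; pixel columns grow to the right and rows downward; lengths in m; the calibration is good to about 2 mm. A picture is of the moment at which its call begins: read the wrist's pose just before it. camera_info takes no time and is no camera call; for the wrist camera it gives the pose at the moment of the call.
- r.hand_in(): hands the job in; it is judged then, once.
The state is a dict: "clock": time; "joints": joint angles; "qvel": joint speeds; "tau": joint torques, N m; "tcp_pos": TCP position; "orientation": TCP orientation; "contact_force": force on the tool from outside, world axes, zero at the start; "moment": the same for the moment, N m; "grip_width": finger opening in m; "gripper_force": force on a finger pad.
Only numpy, scipy, OpenCV 4.12 (cv2) and the standard library are available. Lean on these libraries where they do the work, as an engineer would, in place of code of your own. Each camera call takes 0.05 s, during which the arm holds its last target. There are 200 camera calls.

## Working session

There is one attempt and no reset: what is moved stays moved. The work goes in short steps, Python scripts to look and compute and a tool call to move; the robot and the scene stay as the last step left them, time stands still between calls to the robot, and variables do not carry over. Pictures are saved under pics/ and viewed, at most 14 in all, crops included, and the job is handed in when it is done.

Besides the shell and the picture viewer there is one more tool, called after ">>>" as name(argument=value, ...), one argument or row to a line, values as JSON. step_arm: Moves the arm, as the interface text tells. Its arguments: {"type":"object","properties":{"moves":{"type":"array","items":{"type":"object","properties":{"rx":{"type":"number"},"ry":{"type":"number"},"rz":{"type":"number"},"dx":{"type":"number"},"dy":{"type":"number"},"dz":{"type":"number"},"gripper":{"type":"number"}}}},"grip_force":{"type":"number"}},"required":["moves"]}

```bash
mkdir -p pics; cat > h.py <<'E'
import numpy as np,cv2
from bench import r
from scipy.spatial.transform import Rotation as R
def grab(n,f):
    i=r.camera_info(n); im=r.grab_frame(n); cv2.imwrite('pics/'+f,im); np.save('pics/'+f+'.npy',i,allow_pickle=True); return im,i
def load(f): return cv2.imread('pics/'+f),np.load('pics/'+f+'.npy',allow_pickle=True).item()
def p2w(i,uv,z):
    uv=np.array(uv,float).reshape(-1,1,2)
    n=cv2.undistortPoints(uv,np.array(i['mtx'],float),np.array(i['D'],float)).reshape(-1,2)
    M=cv2.Rodrigues(np.array(i['rvec'],float))[0];t=np.array(i['tvec'],float).ravel()
    c=-M.T@t; d=np.c_[n,np.ones(len(n))]@M
    return c+d*((z-c[2])/d[:,2])[:,None]
def w2p(i,P):
    return cv2.projectPoints(np.array(P,float).reshape(-1,3),np.array(i['rvec'],float),np.array(i['tvec'],float),np.array(i['mtx'],float),np.array(i['D'],float))[0].reshape(-1,2)
def st():
    o=r.get_obs(); print('t',round(o['clock'],2),'tcp',np.round(o['tcp_pos'],4),'R',np.round(R.from_rotvec(o['orientation']).as_matrix(),3).tolist(),'F',np.round(o['contact_force'],1),'w',round(o['grip_width'],4),'gf',o['gripper_force'],'q',np.round(o['joints'],2))
    return o
E
python3 - <<'E'
from h import *
st();print(r.tcp_to_tips)
for n in('scene','top'):
    im,i=grab(n,n+'0.png'); M=cv2.Rodrigues(np.array(i['rvec']))[0];print(n,-M.T@np.array(i['tvec']).ravel(),M.round(2).tolist(),np.array(i['mtx']).round(0).tolist())
E
```

```text
t 0.0 tcp [ 0.2222 -0.6368  0.2523] R [[0.944, 0.33, -0.001], [0.33, -0.944, 0.002], [-0.0, -0.002, -1.0]] F [-0.6 -0.   0.7] w 0.0854 gf 0.0 q [ 1.13  0.48  0.02  1.56 -0.01  1.11 -0.08]
0.022
scene [ 1.41528372 -0.30556652  0.94062702] [[0.37, 0.93, -0.01], [0.61, -0.25, -0.75], [-0.7, 0.27, -0.66]] [[464.0, 0.0, 322.0], [0.0, 464.0, 204.0], [0.0, 0.0, 1.0]]
top [0.27615023 0.0410734  1.32516734] [[0.02, -1.0, 0.01], [-0.98, -0.02, -0.18], [0.18, -0.01, -0.98]] [[361.0, 0.0, 332.0], [0.0, 361.0, 196.0], [0.0, 0.0, 1.0]]
```

View pics/top0.png

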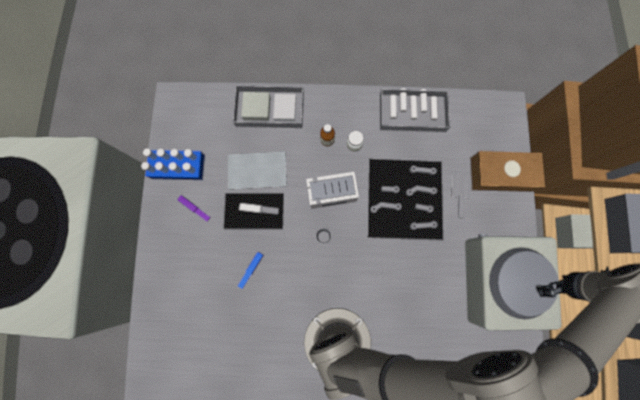

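View pics/scene0.png

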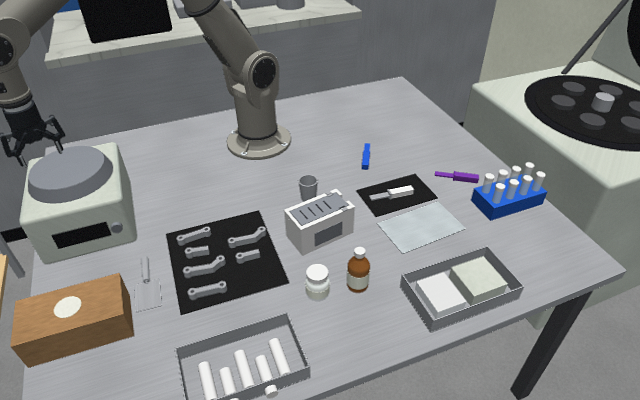

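The mat at top px (405,200) holds six links: straight at (424,170) and (424,225), bent at (422,190) and (385,207), short at (390,189) and (424,208). The white-handled opener is on the black pad at (258,209). The blue one at (250,270) and the purple one at (194,208) are decoys. I'll confirm this in an enlarged crop.

```bash
python3 - <<'E'
from h import *
im,i=load('top0.png'); a=cv2.resize(im[140:250,215:455],None,fx=3.3,fy=3.3,interpolation=cv2.INTER_CUBIC)
s,_=load('scene0.png'); b=cv2.resize(s[165:255,275:445],None,fx=2.5,fy=2.5,interpolation=cv2.INTER_CUBIC)
c=np.zeros((a.shape[0]+b.shape[0],a.shape[1],3),np.uint8);c[:a.shape[0]]=a;c[a.shape[0]:,:b.shape[1]]=b
print(c.shape);cv2.imwrite('pics/crop1.png',c)
E
```

```text
(588, 792, 3)
```

View pics/crop1.png

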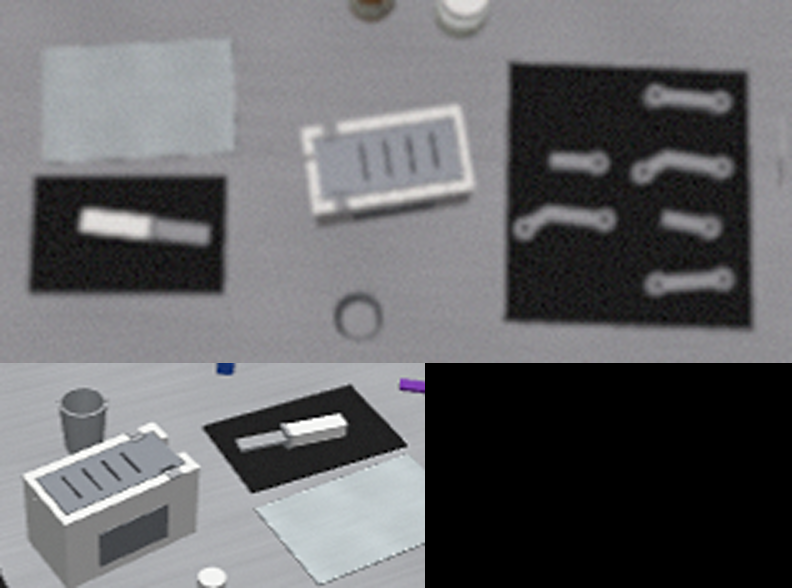

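The crop confirms it. The notch is in the box's left (+y) end at crop (305,160), and the white opener's blade points toward it, with its tip at (210,235). The mat has two sound, two bent and two short links.

```bash
python3 - <<'E'
from h import *
im,i=load('top0.png')
f=lambda L,z:p2w(i,np.array(L)/3.3+[215,140],z).round(4)
b=f([(303,127),(460,105),(473,187),(315,215)],.1);print('box',b,b.mean(0))
d=b[0]+b[3]-b[1]-b[2];print('box +y dir',np.degrees(np.arctan2(d[1],d[0])))
h=f([(80,221),(152,228)],.026);t=f([(210,236)],.016);print('op',h,t); d=t[0]-h[0];print(np.degrees(np.arctan2(d[1],d[0])))
print('pad',f([(35,178),(226,178),(222,293),(30,291)],.004),'plate',f([(42,46),(231,40),(234,152),(43,160)],.004))
print('mat',f([(510,63),(748,73),(752,327),(507,320)],.004))
print('links',f([(655,95),(722,101),(555,160),(598,162),(640,172),(665,158),(721,167),(524,229),(550,213),(604,218),(665,217),(711,228),(656,285),(724,279)],.02))
print('beaker',f([(358,316)],.07),'jar',f([(463,8)],.08))
E
```

```text
box [[ 0.5605  0.1183  0.1   ]
 [ 0.5883 -0.047   0.1   ]
 [ 0.5004 -0.0614  0.1   ]
 [ 0.467   0.1027  0.1   ]] [0.52905 0.02815 0.1    ]
box +y dir 100.52510787102831
op [[0.4657 0.3657 0.026 ]
 [0.4598 0.2855 0.026 ]] [[0.4538 0.2225 0.016 ]]
-94.75039640875372
pad [[0.5168 0.4257 0.004 ]
 [0.5218 0.2092 0.004 ]
 [0.3921 0.2079 0.004 ]
 [0.3889 0.4222 0.004 ]] plate [[0.672  0.4294 0.004 ]
 [0.6837 0.2109 0.004 ]
 [0.5519 0.2015 0.004 ]
 [0.5378 0.4181 0.004 ]]
mat [[ 0.664  -0.1111  0.004 ]
 [ 0.6597 -0.3882  0.004 ]
 [ 0.3664 -0.3829  0.004 ]
 [ 0.3692 -0.1084  0.004 ]]
links [[ 0.6261 -0.2747  0.02  ]
 [ 0.6211 -0.3517  0.02  ]
 [ 0.5479 -0.16    0.02  ]
 [ 0.5468 -0.2084  0.02  ]
 [ 0.5365 -0.2558  0.02  ]
 [ 0.5532 -0.2845  0.02  ]
 [ 0.5444 -0.3481  0.02  ]
 [ 0.469  -0.1251  0.02  ]
 [ 0.4876 -0.1541  0.02  ]
 [ 0.4834 -0.2144  0.02  ]
 [ 0.486  -0.283   0.02  ]
 [ 0.4747 -0.3347  0.02  ]
 [ 0.4098 -0.2715  0.02  ]
 [ 0.4179 -0.3478  0.02  ]]
beaker [[0.3654 0.0558 0.07  ]] jar [[ 0.7029 -0.0508  0.08  ]]
```

```bash
cat >> h.py <<'E'
def down(yaw,tilt=0):
    # tool x horizontal at yaw deg, z down; tilt = rotation about tool y (deg)
    a=np.radians(yaw); x=np.array([np.cos(a),np.sin(a),0]); z=np.array([0,0,-1.]); 
    return R.from_matrix(np.c_[x,np.cross(z,x),z])*R.from_euler('y',tilt,degrees=True)
def plan(wps,step=50,ang=9,frm=None):
    """wps: list of (pos,Rot[,step]); prints rows (count x row) in tool axes, rounded"""
    o=r.get_obs(); p=np.array(o['tcp_pos']); q=R.from_rotvec(o['orientation'])
    if frm: p,q=np.array(frm[0]),frm[1]
    for w in wps:
        P,Q=np.array(w[0]),w[1]; s=w[2] if len(w)>2 else step
        dq=(q.inv()*Q).as_rotvec(degrees=True); n=max(1,int(np.ceil(max(np.linalg.norm(P-p)*1000/s,np.linalg.norm(dq)/ang))))
        out=[];p0,q0=p.copy(),q
        for k in range(n):
            tq=q0*R.from_rotvec(dq*(k+1)/n,degrees=True); tp=p0+(P-p0)*(k+1)/n
            d=np.round(q.inv().apply(tp-p)*1000,1); e=np.round((q.inv()*tq).as_rotvec(degrees=True),1)
            p=p+q.apply(d/1000); q=q*R.from_rotvec(e,degrees=True)
            row={k_:float(v) for k_,v in zip(['dx','dy','dz','rx','ry','rz'],list(d)+list(e)) if v}
            out.append(row)
        print('#',P.round(3),n)
        import json
        print(','.join(json.dumps(a,separators=(',',':')) for a in out))
E
python3 - <<'E'
from h import *
plan([((.5,-.3,.25),down(40)),((.53,.0,.25),down(65)),((.461,.308,.2),down(85))],60)
E
```

```text
# [ 0.5  -0.3   0.25] 8
{"dx":46.7,"dy":-28.3,"dz":0.3,"rz":-2.6},{"dx":47.8,"dy":-26.2,"dz":0.4,"rz":-2.6},{"dx":49.1,"dy":-23.9,"dz":0.3,"rz":-2.6},{"dx":50.0,"dy":-21.8,"dz":0.4,"rz":-2.6},{"dx":51.0,"dy":-19.4,"dz":0.3,"rx":-0.1,"rz":-2.6},{"dx":51.9,"dy":-17.1,"dz":0.3,"rz":-2.6},{"dx":52.5,"dy":-14.7,"dz":0.3,"rz":-2.6},{"dx":53.2,"dy":-12.3,"dz":0.3,"rz":-2.6}
# [0.53 0.   0.25] 6
{"dx":36.0,"dy":-35.1,"rz":-4.2},{"dx":38.5,"dy":-32.3,"rz":-4.1},{"dx":40.6,"dy":-29.5,"rz":-4.2},{"dx":42.8,"dy":-26.5,"rz":-4.1},{"dx":44.5,"dy":-23.3,"rz":-4.2},{"dx":46.1,"dy":-20.0,"dz":0.1,"rz":-4.2}
# [0.461 0.308 0.2  ] 6
{"dx":41.7,"dy":-32.1,"dz":8.3,"rz":-3.3},{"dx":43.4,"dy":-29.6,"dz":8.4,"rz":-3.4},{"dx":45.2,"dy":-27.0,"dz":8.3,"rz":-3.3},{"dx":46.6,"dy":-24.4,"dz":8.3,"rz":-3.3},{"dx":47.9,"dy":-21.6,"dz":8.3,"rz":-3.3},{"dx":49.1,"dy":-18.9,"dz":8.4,"rz":-3.4}
```

>>> step_arm(
  moves=[
    {"dx": 46.7, "dy": -28.3, "rz": -2.6},
    {"dx": 47.8, "dy": -26.2, "rz": -2.6},
    {"dx": 49, "dy": -24, "rz": -2.6},
    {"dx": 50.0, "dy": -21.8, "rz": -2.6},
    {"dx": 51.0, "dy": -19.4, "rz": -2.6},
    {"dx": 52, "dy": -17, "rz": -2.6},
    {"dx": 52.5, "dy": -14.7, "rz": -2.6},
    {"dx": 53, "dy": -12.3, "rz": -2.6},
    {"dx": 36.0, "dy": -35.1, "rz": -4.2},
    {"dx": 38.5, "dy": -32.3, "rz": -4.1},
    {"dx": 40.6, "dy": -29.5, "rz": -4.2},
    {"dx": 42.8, "dy": -26.5, "rz": -4.1},
    {"dx": 44.5, "dy": -23.3, "rz": -4.2},
    {"dx": 46.1, "dy": -20.0, "rz": -4.2},
    {},
  ],
)

```text
invalid input at $.moves[0]: expected keys rx, ry, rz, dx, dy, dz, gripper
```

```bash
python3 - <<'E'
from h import *
st()
plan([((.461,.308,.2),down(85))],50)
E
```

```text
t 0.1 tcp [ 0.2222 -0.6368  0.2524] R [[0.944, 0.33, -0.001], [0.33, -0.944, 0.002], [-0.0, -0.002, -1.0]] F [ 0.2 -0.1  0.1] w 0.0853 gf 0.0 q [ 1.13  0.48  0.02  1.56 -0.01  1.11 -0.08]
# [0.461 0.308 0.2  ] 20
{"dx":26.8,"dy":-40.7,"dz":2.7,"rz":-3.3},{"dx":29.2,"dy":-39.0,"dz":2.7,"rz":-3.3},{"dx":31.3,"dy":-37.3,"dz":2.7,"rz":-3.3},{"dx":33.4,"dy":-35.5,"dz":2.6,"rz":-3.3},{"dx":35.5,"dy":-33.4,"dz":2.7,"rz":-3.2},{"dx":37.2,"dy":-31.5,"dz":2.7,"rz":-3.3},{"dx":39.0,"dy":-29.2,"dz":2.7,"rz":-3.3},{"dx":40.6,"dy":-27.0,"dz":2.7,"rz":-3.3},{"dx":42.0,"dy":-24.5,"dz":2.7,"rz":-3.3},{"dx":43.4,"dy":-22.1,"dz":2.6,"rz":-3.3},{"dx":44.7,"dy":-19.6,"dz":2.7,"rz":-3.3},{"dx":45.6,"dy":-17.0,"dz":2.7,"rz":-3.3},{"dx":46.6,"dy":-14.3,"dz":2.7,"rz":-3.2},{"dx":47.3,"dy":-11.6,"dz":2.7,"ry":-0.1,"rz":-3.3},{"dx":47.9,"dy":-9.0,"dz":2.6,"rx":-0.1,"rz":-3.3},{"dx":48.4,"dy":-6.2,"dz":2.6,"rz":-3.3},{"dx":48.6,"dy":-3.3,"dz":2.6,"rz":-3.3},{"dx":48.7,"dy":-0.6,"dz":2.6,"rz":-3.3},{"dx":48.7,"dy":2.2,"dz":2.5,"rz":-3.3},{"dx":48.4,"dy":5.0,"dz":2.6,"rz":-3.3}
```

```bash
sed -i "s/row={k_:float(v) .*/row={k_:float(v) for k_,v in zip(['dx','dy','dz','rx','ry','rz','gripper'],list(d)+list(e)+[G])}/; s/^from bench import r/from bench import r\nG=1/" h.py; sed -i 's/out.append(row)/out.append({k_:(int(v) if v==int(v) else v) for k_,v in row.items()})/' h.py
python3 - <<'E'
from h import *
plan([((.5,-.3,.25),down(40)),((.53,.0,.25),down(65)),((.461,.308,.2),down(85))],60)
E
```

```text
# [ 0.5  -0.3   0.25] 8
{"dx":46.7,"dy":-28.3,"dz":0.3,"rx":0,"ry":0,"rz":-2.6,"gripper":1},{"dx":47.8,"dy":-26.2,"dz":0.4,"rx":0,"ry":0,"rz":-2.6,"gripper":1},{"dx":49.1,"dy":-23.9,"dz":0.3,"rx":0,"ry":0,"rz":-2.6,"gripper":1},{"dx":50,"dy":-21.8,"dz":0.4,"rx":0,"ry":0,"rz":-2.6,"gripper":1},{"dx":51,"dy":-19.4,"dz":0.3,"rx":-0.1,"ry":0,"rz":-2.6,"gripper":1},{"dx":51.9,"dy":-17.1,"dz":0.3,"rx":0,"ry":0,"rz":-2.6,"gripper":1},{"dx":52.5,"dy":-14.7,"dz":0.3,"rx":0,"ry":0,"rz":-2.6,"gripper":1},{"dx":53.2,"dy":-12.3,"dz":0.3,"rx":0,"ry":0,"rz":-2.6,"gripper":1}
# [0.53 0.   0.25] 6
{"dx":36,"dy":-35.1,"dz":0,"rx":0,"ry":0,"rz":-4.2,"gripper":1},{"dx":38.5,"dy":-32.3,"dz":0,"rx":0,"ry":0,"rz":-4.1,"gripper":1},{"dx":40.6,"dy":-29.5,"dz":0,"rx":0,"ry":0,"rz":-4.2,"gripper":1},{"dx":42.8,"dy":-26.5,"dz":0,"rx":0,"ry":0,"rz":-4.1,"gripper":1},{"dx":44.5,"dy":-23.3,"dz":0,"rx":0,"ry":0,"rz":-4.2,"gripper":1},{"dx":46.1,"dy":-20,"dz":0.1,"rx":0,"ry":0,"rz":-4.2,"gripper":1}
# [0.461 0.308 0.2  ] 6
{"dx":41.7,"dy":-32.1,"dz":8.3,"rx":0,"ry":0,"rz":-3.3,"gripper":1},{"dx":43.4,"dy":-29.6,"dz":8.4,"rx":0,"ry":0,"rz":-3.4,"gripper":1},{"dx":45.2,"dy":-27,"dz":8.3,"rx":0,"ry":0,"rz":-3.3,"gripper":1},{"dx":46.6,"dy":-24.4,"dz":8.3,"rx":0,"ry":0,"rz":-3.3,"gripper":1},{"dx":47.9,"dy":-21.6,"dz":8.3,"rx":0,"ry":0,"rz":-3.3,"gripper":1},{"dx":49.1,"dy":-18.9,"dz":8.4,"rx":0,"ry":0,"rz":-3.4,"gripper":1}
```

>>> step_arm(
  moves=[
    {"dx": 46.7, "dy": -28.3, "dz": 0.3, "rx": 0, "ry": 0, "rz": -2.6, "gripper": 1},
    {"dx": 47.8, "dy": -26.2, "dz": 0.4, "rx": 0, "ry": 0, "rz": -2.6, "gripper": 1},
    {"dx": 49.1, "dy": -23.9, "dz": 0.3, "rx": 0, "ry": 0, "rz": -2.6, "gripper": 1},
    {"dx": 50, "dy": -21.8, "dz": 0.4, "rx": 0, "ry": 0, "rz": -2.6, "gripper": 1},
    {"dx": 51, "dy": -19.4, "dz": 0.3, "rx": 0, "ry": 0, "rz": -2.6, "gripper": 1},
    {"dx": 51.9, "dy": -17.1, "dz": 0.3, "rx": 0, "ry": 0, "rz": -2.6, "gripper": 1},
    {"dx": 52.5, "dy": -14.7, "dz": 0.3, "rx": 0, "ry": 0, "rz": -2.6, "gripper": 1},
    {"dx": 53.2, "dy": -12.3, "dz": 0.3, "rx": 0, "ry": 0, "rz": -2.6, "gripper": 1},
    {"dx": 36, "dy": -35.1, "dz": 0, "rx": 0, "ry": 0, "rz": -4.2, "gripper": 1},
    {"dx": 38.5, "dy": -32.3, "dz": 0, "rx": 0, "ry": 0, "rz": -4.1, "gripper": 1},
    {"dx": 40.6, "dy": -29.5, "dz": 0, "rx": 0, "ry": 0, "rz": -4.2, "gripper": 1},
    {"dx": 42.8, "dy": -26.5, "dz": 0, "rx": 0, "ry": 0, "rz": -4.1, "gripper": 1},
    {"dx": 44.5, "dy": -23.3, "dz": 0, "rx": 0, "ry": 0, "rz": -4.2, "gripper": 1},
    {"dx": 46.1, "dy": -20, "dz": 0, "rx": 0, "ry": 0, "rz": -4.2, "gripper": 1},
  ],
)

```text
clock: 1.85
tcp_pos: [0.5299, 0.001, 0.2505]
orientation: [-2.647, -1.692, 0.001]
contact_force: [1.3, -0.2, -0.1]
grip_width: 0.0856
gripper_force: 0.0
```

```bash
python3 - <<'E'
from h import *
st()
plan([((.461,.308,.2),down(85))],50)
E
```

```text
t 1.85 tcp [0.5299 0.001  0.2505] R [[0.42, 0.908, -0.0], [0.908, -0.42, -0.0], [-0.0, -0.0, -1.0]] F [ 1.3 -0.2 -0.1] w 0.0856 gf 0.0 q [ 0.25  0.28 -0.44  1.88  0.14  1.02 -0.68]
# [0.461 0.308 0.2  ] 7
{"dx":35.7,"dy":-27.4,"dz":7.2,"rx":0,"ry":0,"rz":-2.8,"gripper":1},{"dx":36.9,"dy":-25.5,"dz":7.2,"rx":0,"ry":0,"rz":-2.9,"gripper":1},{"dx":38.2,"dy":-23.7,"dz":7.2,"rx":0,"ry":0,"rz":-2.8,"gripper":1},{"dx":39.3,"dy":-21.8,"dz":7.2,"rx":0,"ry":0,"rz":-2.8,"gripper":1},{"dx":40.4,"dy":-19.8,"dz":7.2,"rx":0,"ry":0,"rz":-2.9,"gripper":1},{"dx":41.3,"dy":-17.8,"dz":7.2,"rx":0,"ry":0,"rz":-2.8,"gripper":1},{"dx":42.1,"dy":-15.7,"dz":7.3,"rx":0,"ry":0,"rz":-2.8,"gripper":1}
```

```bash
python3 - <<'E'
from h import *
im,i=grab('wrist','w0.png');M=cv2.Rodrigues(np.array(i['rvec']))[0];print(-M.T@np.array(i['tvec']).ravel(),M.round(2).tolist(),i['mtx'])
E
```

```text
[0.56556076 0.07810418 0.37065605] [[0.91, -0.42, 0.0], [-0.4, -0.86, 0.33], [-0.14, -0.3, -0.94]] [[283.31981999   0.         322.4349485 ]
 [  0.         283.31981999 197.6173169 ]
 [  0.           0.           1.        ]]
```

>>> step_arm(
  moves=[
    {"dx": 35.7, "dy": -27.4, "dz": 7.2, "rx": 0, "ry": 0, "rz": -2.8, "gripper": 1},
    {"dx": 36.9, "dy": -25.5, "dz": 7.2, "rx": 0, "ry": 0, "rz": -2.9, "gripper": 1},
    {"dx": 38.2, "dy": -23.7, "dz": 7.2, "rx": 0, "ry": 0, "rz": -2.8, "gripper": 1},
    {"dx": 39.3, "dy": -21.8, "dz": 7.2, "rx": 0, "ry": 0, "rz": -2.8, "gripper": 1},
    {"dx": 40.4, "dy": -19.8, "dz": 7.2, "rx": 0, "ry": 0, "rz": -2.9, "gripper": 1},
    {"dx": 41.3, "dy": -17.8, "dz": 7.2, "rx": 0, "ry": 0, "rz": -2.8, "gripper": 1},
    {"dx": 42.1, "dy": -15.7, "dz": 7.3, "rx": 0, "ry": 0, "rz": -2.8, "gripper": 1},
  ],
)

```text
clock: 2.78
tcp_pos: [0.4616, 0.3076, 0.1997]
orientation: [2.318, 2.12, -0.001]
contact_force: [0.7, -0.6, 0.5]
grip_width: 0.0854
gripper_force: 0.0
```

```bash
python3 - <<'E'
from h import *
st();im,i=grab('wrist','w1.png');a,_=load('w0.png')
cv2.imwrite('pics/w01.png',np.vstack([cv2.resize(a,(480,300)),cv2.resize(im,(480,300))]))
E
```

```text
t 2.77 tcp [0.4616 0.3076 0.1997] R [[0.089, 0.996, -0.0], [0.996, -0.089, -0.0], [-0.001, -0.0, -1.0]] F [ 0.7 -0.6  0.5] w 0.0854 gf 0.0 q [-0.22  0.41 -0.61  1.87  0.28  0.95 -1.04]
```

View pics/w01.png

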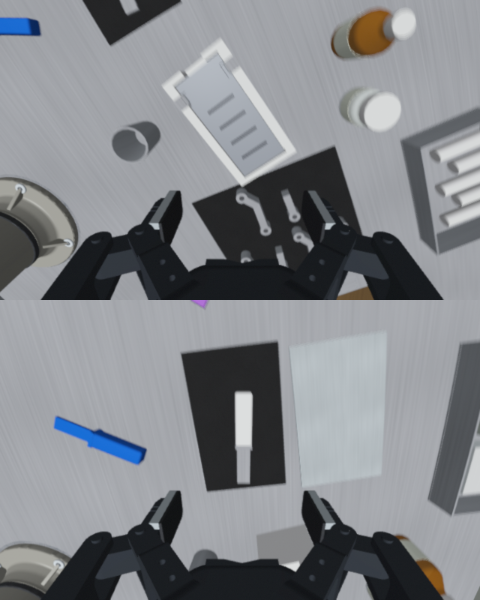

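```bash
python3 - <<'E'
from h import *
im,i=load('w1.png'); g=im.min(2); m=np.zeros_like(g); m[100:210,300:350]=(g[100:210,300:350]>150)
c=max(cv2.findContours(m,0,2)[0],key=cv2.contourArea); P=p2w(i,c.reshape(-1,2),.026)[:,:2]
print('handle',cv2.minAreaRect((P*1000).astype(np.float32)))
# blade
m=np.zeros_like(g); m[195:250,305:345]=(g[195:250,305:345]>70)
P=p2w(i,np.argwhere(m)[:,::-1],.0175);print('tip area y min',P[:,1].min())
print([p2w(i,np.array([u])*4/3,z).round(4).tolist() for u,z in [((243.5,485-300),.0175),((243.5,391-300),.026),((243,450-300),.026)]])
a,j=load('w0.png')
b=p2w(j,np.array([(162,88),(223,40),(297,152),(240,186)])*4/3,.1);print(b.round(4),b.mean(0))
cv2.imwrite('pics/box.png',cv2.resize(a[40:260,200:410],None,fx=2.7,fy=2.7,interpolation=cv2.INTER_CUBIC))
E
```

```text
handle ((465.5472717285156, 323.45587158203125), (93.16053771972656, 23.539522171020508), 85.19644165039062)
tip area y min 0.22001203119048282
[[[0.4571, 0.2253, 0.0175]], [[0.4698, 0.3714, 0.026]], [[0.4617, 0.2878, 0.026]]]
[[ 0.4697  0.1061  0.1   ]
 [ 0.5621  0.1223  0.1   ]
 [ 0.592  -0.0435  0.1   ]
 [ 0.4996 -0.0581  0.1   ]] [0.53087037 0.03171436 0.1       ]
```

View pics/box.png

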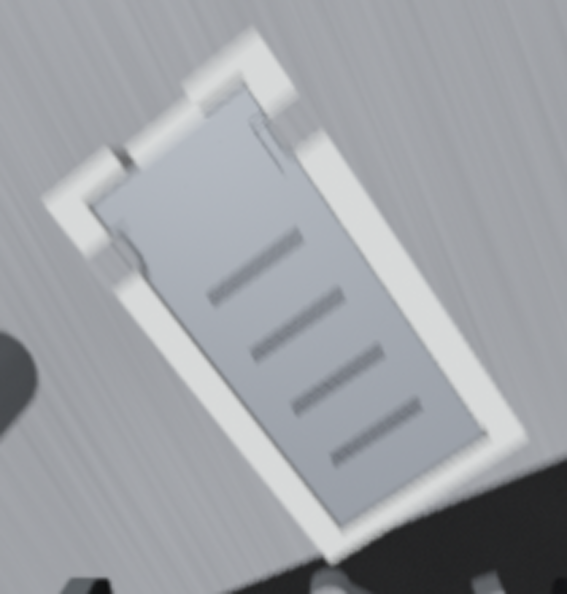

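```bash
python3 - <<'E'
from h import *
j=load('w0.png')[1]
b=p2w(j,np.array([(43,201),(255,28),(527,437),(333,562)])/2.7+[200,40],.1);print(b.round(4),b.mean(0))
d=b[0]+b[1]-b[2]-b[3];print(np.degrees(np.arctan2(d[1],d[0])),np.linalg.norm(d)/2)
d=b[1]+b[2]-b[0]-b[3];print(np.degrees(np.arctan2(d[1],d[0])),np.linalg.norm(d)/2)
nt=p2w(j,np.array([(128,160),(190,100)])/2.7+[200,40],.1);print('notch outer top edges',nt)
plan([((.464,.3115,.03),down(85),45)])
E
```

```text
[[ 0.471   0.1084  0.1   ]
 [ 0.5609  0.1255  0.1   ]
 [ 0.5915 -0.0423  0.1   ]
 [ 0.5028 -0.0598  0.1   ]] [0.53157219 0.03294832 0.1       ]
100.52764221088603 0.1708499453171527
10.963025583442272 0.09096854555369248
notch outer top edges [[0.50410947 0.10749779 0.1       ]
 [0.53189307 0.11524129 0.1       ]]
# [0.464 0.312 0.03 ] 4
{"dx":-0.8,"dy":1.5,"dz":42.4,"rx":0,"ry":-0.1,"rz":0.1,"gripper":1},{"dx":-0.7,"dy":1.6,"dz":42.3,"rx":-0.1,"ry":0,"rz":0.1,"gripper":1},{"dx":-0.8,"dy":1.4,"dz":42.4,"rx":0,"ry":-0.1,"rz":0.1,"gripper":1},{"dx":-0.6,"dy":1.5,"dz":42.3,"rx":0,"ry":-0.1,"rz":0.1,"gripper":1}
```

>>> step_arm(
  moves=[
    {"dx": -0.8, "dy": 1.5, "dz": 42.4, "rx": 0, "ry": 0, "rz": 0, "gripper": 1},
    {"dx": -0.7, "dy": 1.5, "dz": 42.4, "rx": 0, "ry": 0, "rz": 0, "gripper": 1},
    {"dx": -0.8, "dy": 1.5, "dz": 42.4, "rx": 0, "ry": 0, "rz": 0, "gripper": 1},
    {"dx": -0.6, "dy": 1.5, "dz": 42.3, "rx": 0, "ry": 0, "rz": 0, "gripper": 1},
    {"dx": 0, "dy": 0, "dz": 0, "rx": 0, "ry": 0, "rz": 0, "gripper": 1},
    {"dx": 0, "dy": 0, "dz": 0, "rx": 0, "ry": 0, "rz": 0, "gripper": -1},
    {"dx": 0, "dy": 0, "dz": 0, "rx": 0, "ry": 0, "rz": 0, "gripper": -1},
    {"dx": 0, "dy": 0, "dz": 0, "rx": 0, "ry": 0, "rz": 0, "gripper": -1},
    {"dx": 0, "dy": 0, "dz": 0, "rx": 0, "ry": 0, "rz": 0, "gripper": -1},
    {"dx": 0, "dy": 0, "dz": 0, "rx": 0, "ry": 0, "rz": 0, "gripper": -1},
    {"dx": 0, "dy": 0, "dz": 0, "rx": 0, "ry": 0, "rz": 0, "gripper": -1},
  ],
  grip_force=100,
)

```text
clock: 4.2
tcp_pos: [0.4681, 0.3038, 0.0322]
orientation: [2.318, 2.119, 0.002]
contact_force: [-2.7, -1.3, 10.4]
grip_width: 0.0216
gripper_force: 98.4
```

```bash
python3 - <<'E'
from h import *
st()
E
```

```text
t 4.2 tcp [0.4681 0.3038 0.0322] R [[0.09, 0.996, 0.002], [0.996, -0.09, 0.0], [0.001, 0.001, -1.0]] F [-2.7 -1.3 10.4] w 0.0216 gf 98.40885758399963 q [-0.32  0.64 -0.48  1.96  0.48  0.65 -1.19]
```

>>> step_arm(
  moves=[
    {"dx": 0, "dy": 0, "dz": -25, "rx": 0, "ry": 0, "rz": 0, "gripper": -1},
    {"dx": 0, "dy": 0, "dz": -40, "rx": 0, "ry": 0, "rz": 0, "gripper": -1},
    {"dx": 0, "dy": 0, "dz": -45, "rx": 0, "ry": 0, "rz": 0, "gripper": -1},
    {"dx": 0, "dy": 0, "dz": 0, "rx": 0, "ry": 0, "rz": 0, "gripper": -1},
    {"dx": 0, "dy": 0, "dz": 0, "rx": 0, "ry": 0, "rz": 0, "gripper": -1},
  ],
)

```text
clock: 4.82
tcp_pos: [0.4674, 0.3026, 0.1403]
orientation: [2.319, 2.119, -0.001]
contact_force: [-0.3, -0.5, -1.6]
grip_width: 0.0213
gripper_force: 98.5
```

```bash
python3 - <<'E'
from h import *
st(); a,_=grab('scene','s2.png');st(); b,_=grab('wrist','w2.png');st();c,_=grab('top','t2.png');st()
x=cv2.resize(a[130:260,300:460],None,fx=2.5,fy=2.5);y=cv2.resize(b,(480,300));z=cv2.resize(c[140:260,215:375],None,fx=2,fy=2,interpolation=2)
o=np.zeros((600,800,3),np.uint8);o[:325,:400]=x;o[:240,450:770]=z;o[325:600,:440]=cv2.resize(b,(440,275));cv2.imwrite('pics/m2.png',o)
E
```

```text
t 4.83 tcp [0.4674 0.3026 0.1403] R [[0.09, 0.996, -0.0], [0.996, -0.09, -0.001], [-0.001, -0.0, -1.0]] F [-0.3 -0.5 -1.6] w 0.0213 gf 98.51060271263123 q [-0.23  0.48 -0.58  1.91  0.35  0.85 -1.08]
t 4.88 tcp [0.4671 0.3024 0.1396] R [[0.09, 0.996, -0.001], [0.996, -0.09, -0.001], [-0.002, -0.001, -1.0]] F [-0.  -0.  -1.2] w 0.0215 gf 98.5106885433197 q [-0.23  0.49 -0.58  1.91  0.35  0.85 -1.08]
t 4.92 tcp [0.467  0.3024 0.1393] R [[0.09, 0.996, -0.002], [0.996, -0.09, -0.002], [-0.002, -0.002, -1.0]] F [-0.4  0.9 -2.4] w 0.0219 gf 98.51095676422119 q [-0.23  0.49 -0.58  1.91  0.35  0.85 -1.08]
t 4.97 tcp [0.467  0.3025 0.1393] R [[0.09, 0.996, -0.002], [0.996, -0.09, -0.002], [-0.002, -0.002, -1.0]] F [ 0.7 -0.6 -2. ] w 0.0214 gf 98.51150035858154 q [-0.23  0.49 -0.58  1.91  0.35  0.85 -1.08]
```

View pics/m2.png

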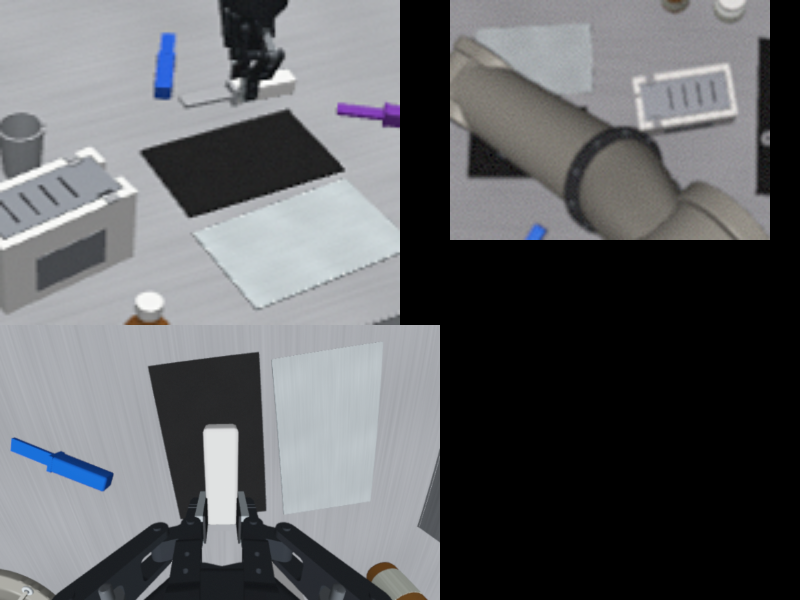

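```bash
python3 - <<'E'
from h import *
i=load('s2.png')[1]; T=np.array([.467,.3025,.1393]); Rm=R.from_matrix([[.09,.996,-.002],[.996,-.09,-.002],[-.002,-.002,-1]])
im=load('s2.png')[0]; cv2.imwrite('pics/tip.png',cv2.resize(im[155:180,360:425],None,fx=10,fy=10,interpolation=cv2.INTER_CUBIC))
for uv in [(372,170)]: print(Rm.inv().apply(p2w(i,[uv],.122)[0]-T)*1000)
j=load('w2.png')[1]
for uv in [(221,425-325),(221,432-325)]: print(Rm.inv().apply(p2w(j,[np.array(uv)*640/440],.133)[0]-T)*1000)
E
```

```text
[-75.81155183  -2.30317639  17.46259219]
[65.52728901 -0.24390511  6.16380818]
[60.95239058 -0.2515342   6.17336539]
```

View pics/tip.png

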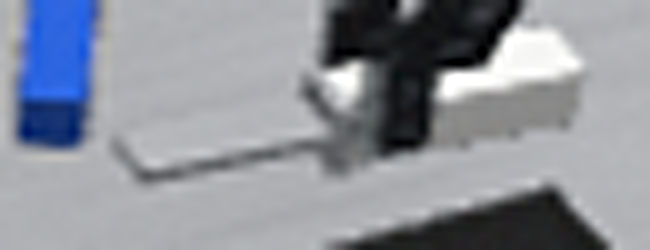

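```bash
cat >> h.py <<'E'
C=np.array([.531,.032,0]);ey=np.array([np.cos(np.radians(100.6)),np.sin(np.radians(100.6)),0])
def bx(y,z,x=0): return C+ey*y+np.array([ey[1],-ey[0],0])*x+[0,0,z]
E
python3 - <<'E'
import h
from h import *
h.G=-1
plan([(bx(.176,.15),down(100.6),40),(bx(.176,.0985),down(100.6),26)])
E
```

```text
# [0.499 0.205 0.15 ] 3
{"dx":-31.4,"dy":13.4,"dz":-3.5,"rx":0,"ry":0,"rz":-5.3,"gripper":-1},{"dx":-32.6,"dy":10.5,"dz":-3.6,"rx":-0.1,"ry":0.1,"rz":-5.2,"gripper":-1},{"dx":-33.3,"dy":7.5,"dz":-3.6,"rx":0,"ry":0,"rz":-5.3,"gripper":-1}
# [0.499 0.205 0.098] 2
{"dx":0,"dy":0,"dz":25.8,"rx":0,"ry":0,"rz":0,"gripper":-1},{"dx":0,"dy":0,"dz":25.7,"rx":0,"ry":0,"rz":0,"gripper":-1}
```

>>> step_arm(
  moves=[
    {"dx": -31.4, "dy": 13.4, "dz": -3.5, "rx": 0, "ry": 0, "rz": -5.3, "gripper": -1},
    {"dx": -32.6, "dy": 10.5, "dz": -3.6, "rx": -0.1, "ry": 0.1, "rz": -5.2, "gripper": -1},
    {"dx": -33.3, "dy": 7.5, "dz": -3.6, "rx": 0, "ry": 0, "rz": -5.3, "gripper": -1},
    {"dx": 0, "dy": 0, "dz": 25, "rx": 0, "ry": 0, "rz": 0, "gripper": -1},
    {"dx": 0, "dy": 0, "dz": 25, "rx": 0, "ry": 0, "rz": 0, "gripper": -1},
    {"dx": 0, "dy": 0, "dz": 0, "rx": 0, "ry": 0, "rz": 0, "gripper": -1},
    {"dx": 0, "dy": 0, "dz": 0, "rx": 0, "ry": 0, "rz": 0, "gripper": -1},
  ],
)

```text
clock: 5.85
tcp_pos: [0.4995, 0.2063, 0.1015]
orientation: [-2.005, -2.418, -0.004]
contact_force: [0.9, 0.4, -1.5]
grip_width: 0.0215
gripper_force: 98.4
```

```bash
python3 - <<'E'
import h
from h import *
a,i=grab('scene','s3.png');st();h.G=-1
# predicted tip edges & notch
o=r.get_obs();T=np.array(o['tcp_pos']);Q=R.from_rotvec(o['orientation'])
pts=[T+Q.apply(np.array(v)/1000) for v in [(-76,10,17),(-76,-10,17),(-76,0,17)]]+[bx(.085,.0815,x) for x in(-.016,0,.016)]
print(w2p(i,pts).round(1).tolist(),np.round(pts,4).tolist())
cv2.imwrite('pics/s3c.png',cv2.resize(a[165:245,280:400],None,fx=6.6,fy=6.6,interpolation=cv2.INTER_CUBIC))
plan([(bx(.176,.0985),down(100.6))])
E
```

```text
t 5.9 tcp [0.4998 0.2064 0.102 ] R [[-0.185, 0.983, 0.002], [0.983, 0.185, 0.002], [0.002, 0.003, -1.0]] F [-0.1  0.6 -2.7] w 0.0215 gf 98.4127950668335 q [-0.03  0.53 -0.6   1.97  0.42  0.77 -0.69]
[[351.8, 201.1], [347.7, 197.3], [349.7, 199.2], [341.5, 198.7], [344.7, 201.8], [347.9, 204.9]] [[0.5237, 0.1336, 0.0849], [0.504, 0.1299, 0.0848], [0.5139, 0.1318, 0.0848], [0.4996, 0.1126, 0.0815], [0.5154, 0.1155, 0.0815], [0.5311, 0.1185, 0.0815]]
# [0.499 0.205 0.098] 1
{"dx":-1.2,"dy":-1.4,"dz":3.5,"rx":0.2,"ry":-0.1,"rz":0.1,"gripper":-1}
```

View pics/s3c.png

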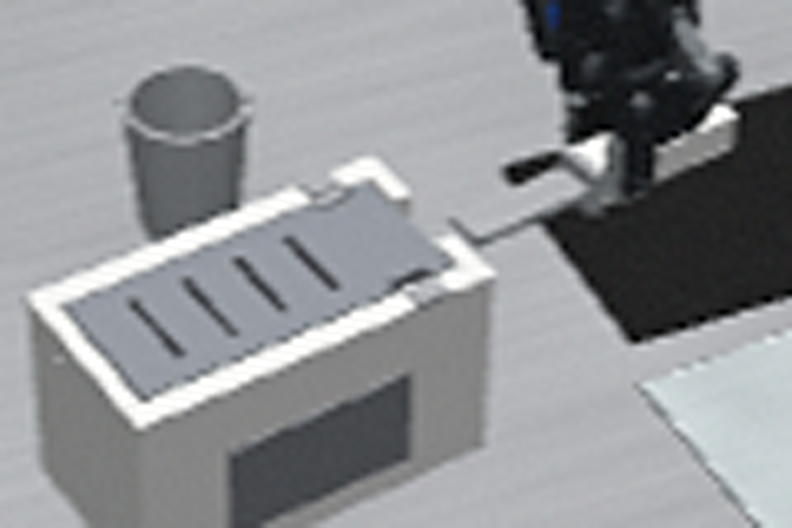

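```bash
python3 - <<'E'
from h import *
i=load('s3.png')[1]
P=w2p(i,[bx(.085,.1,.046),bx(.085,.1,-.046),bx(-.085,.1,.046),bx(-.085,.1,-.046),bx(.085,.1,.016),bx(.085,.1,-.016)])
print(((P-[280,165])*6.6).round(0).tolist())
E
```

```text
[[491.0, 270.0], [368.0, 152.0], [137.0, 425.0], [24.0, 293.0], [450.0, 230.0], [407.0, 189.0]]
```

>>> step_arm(
  moves=[
    {"dx": -1.2, "dy": -1.4, "dz": 3, "rx": 0.2, "ry": -0.1, "rz": 0, "gripper": -1},
    {"dx": 0, "dy": 0, "dz": 0, "rx": 0, "ry": 0, "rz": 0, "gripper": -1},
    {"dx": -8, "dy": 0, "dz": 0, "rx": 0, "ry": 0, "rz": 0, "gripper": -1},
    {"dx": -8, "dy": 0, "dz": 0, "rx": 0, "ry": 0, "rz": 0, "gripper": -1},
    {"dx": -8, "dy": 0, "dz": 0, "rx": 0, "ry": 0, "rz": 0, "gripper": -1},
    {"dx": 0, "dy": 0, "dz": 0, "rx": 0, "ry": 0, "rz": 0, "gripper": -1},
  ],
)

```text
clock: 6.65
tcp_pos: [0.503, 0.1796, 0.0983]
orientation: [-2.008, -2.416, 0.003]
contact_force: [-0.5, 0.5, -2.1]
grip_width: 0.0215
gripper_force: 98.4
```

```bash
python3 - <<'E'
from h import *
o=st(); T=np.array(o['tcp_pos']);Q=R.from_rotvec(o['orientation']);t=T+Q.apply([-.076,0,.017]);d=t-C;print('tip box y',d@ey,'x',d@[ey[1],-ey[0],0],'z',t[2])
E
```

```text
t 6.65 tcp [0.503  0.1796 0.0983] R [[-0.183, 0.983, -0.002], [0.983, 0.183, -0.001], [-0.001, -0.002, -1.0]] F [-0.5  0.5 -2.1] w 0.0215 gf 98.41961145401001 q [ 0.01  0.52 -0.59  1.99  0.42  0.76 -0.65]
tip box y 0.07419178077869466 x -0.000461672282940263 z 0.08134487975184418
```

>>> step_arm(
  moves=[
    {"dx": -8, "dy": 0, "dz": 0, "rx": 0, "ry": 0, "rz": 0, "gripper": -1},
    {"dx": -9, "dy": 0, "dz": 0, "rx": 0, "ry": 0, "rz": 0, "gripper": -1},
    {"dx": -9, "dy": 0, "dz": 0, "rx": 0, "ry": 0, "rz": 0, "gripper": -1},
    {"dx": -8, "dy": 0, "dz": 0, "rx": 0, "ry": 0, "rz": 0, "gripper": -1},
    {"dx": 0, "dy": 0, "dz": 0, "rx": 0, "ry": 0, "rz": 0, "gripper": -1},
    {"dx": 0, "dy": 0, "dz": 0, "rx": 0, "ry": 0, "rz": 0, "gripper": -1},
  ],
)

```text
clock: 7.4
tcp_pos: [0.509, 0.1477, 0.0984]
orientation: [-2.005, -2.417, 0.002]
contact_force: [-0.3, -0.2, -2.1]
grip_width: 0.0212
gripper_force: 98.4
```

```bash
cat >> h.py <<'E'
def tip():
    o=st(); T=np.array(o['tcp_pos']);Q=R.from_rotvec(o['orientation']);t=T+Q.apply([-.076,0,.017]);d=t-C;print('tip box y',d@ey,'x',d@[ey[1],-ey[0],0],'z',t[2]);return T,Q
E
python3 - <<'E'
import h
from h import *
T,Q=tip();h.G=-1
# lever: rotate opener about fulcrum (blade underside at face): tip up
F=bx(.085,.077)
# first drop so underside at 77: then rotate
ax=Q.apply([0,1,0])
for s in (1,):
  W=[]
  T0=T+[0,0,-(T[2]-.017-.0025-.077)]
  for a in (7,14,21,28):
    rot=R.from_rotvec(-ax*np.radians(a)); 
    p=F+rot.apply(T0-F); tp=F+rot.apply(T0+Q.apply([-.076,0,.017])-F); print(a,p.round(4),tp.round(4))
    W.append((p,rot*Q,20))
  plan(W,20,3.5)
E
```

```text
t 7.4 tcp [0.509  0.1477 0.0984] R [[-0.185, 0.983, -0.001], [0.983, 0.185, -0.0], [0.0, -0.001, -1.0]] F [-0.3 -0.2 -2.1] w 0.0212 gf 98.41623902320862 q [ 0.07  0.52 -0.59  2.    0.42  0.75 -0.59]
tip box y 0.0417820628683755 x -0.0002860782582875419 z 0.08144105605547924
7 [0.5086 0.1498 0.0924] [0.5229 0.0736 0.0847]
14 [0.5083 0.1514 0.088 ] [0.5227 0.0749 0.0899]
21 [0.5081 0.1524 0.0835] [0.5224 0.0767 0.0948]
28 [0.508  0.1529 0.0788] [0.5219 0.0791 0.0995]
# [0.509 0.15  0.092] 3
{"dx":0.7,"dy":0,"dz":2,"rx":0,"ry":-2.3,"rz":0,"gripper":-1},{"dx":0.8,"dy":0,"dz":2,"rx":0,"ry":-2.4,"rz":0,"gripper":-1},{"dx":0.9,"dy":0,"dz":2,"rx":0,"ry":-2.3,"rz":0,"gripper":-1}
# [0.508 0.151 0.088] 3
{"dx":0.7,"dy":0,"dz":1.4,"rx":0,"ry":-2.3,"rz":0,"gripper":-1},{"dx":0.8,"dy":0,"dz":1.3,"rx":0,"ry":-2.4,"rz":0,"gripper":-1},{"dx":0.8,"dy":0,"dz":1.3,"rx":0,"ry":-2.3,"rz":0,"gripper":-1}
# [0.508 0.152 0.083] 3
{"dx":0.7,"dy":0,"dz":1.4,"rx":0,"ry":-2.3,"rz":0,"gripper":-1},{"dx":0.8,"dy":0,"dz":1.4,"rx":0,"ry":-2.4,"rz":0,"gripper":-1},{"dx":0.8,"dy":0,"dz":1.3,"rx":0,"ry":-2.3,"rz":0,"gripper":-1}
# [0.508 0.153 0.079] 3
{"dx":0.7,"dy":0,"dz":1.4,"rx":0,"ry":-2.3,"rz":0,"gripper":-1},{"dx":0.8,"dy":0,"dz":1.3,"rx":0,"ry":-2.4,"rz":0,"gripper":-1},{"dx":0.8,"dy":0,"dz":1.3,"rx":0,"ry":-2.3,"rz":0,"gripper":-1}
```

>>> step_arm(
  moves=[
    {"dx": 0.7, "dy": 0, "dz": 2, "rx": 0, "ry": -2.3, "rz": 0, "gripper": -1},
    {"dx": 0.8, "dy": 0, "dz": 2, "rx": 0, "ry": -2.4, "rz": 0, "gripper": -1},
    {"dx": 0.9, "dy": 0, "dz": 2, "rx": 0, "ry": -2.3, "rz": 0, "gripper": -1},
    {"dx": 0.7, "dy": 0, "dz": 1.4, "rx": 0, "ry": -2.3, "rz": 0, "gripper": -1},
    {"dx": 0.8, "dy": 0, "dz": 1.3, "rx": 0, "ry": -2.4, "rz": 0, "gripper": -1},
    {"dx": 0.8, "dy": 0, "dz": 1.3, "rx": 0, "ry": -2.3, "rz": 0, "gripper": -1},
    {"dx": 0, "dy": 0, "dz": 0, "rx": 0, "ry": 0, "rz": 0, "gripper": -1},
  ],
  grip_force=120,
)

```text
clock: 8.28
tcp_pos: [0.5078, 0.1529, 0.0877]
orientation: [1.878, 2.27, -0.232]
contact_force: [-0.2, 1.4, -2.5]
grip_width: 0.0213
gripper_force: 122.2
```

```bash
python3 - <<'E'
from h import *
tip()
E
```

```text
t 8.28 tcp [0.5078 0.1529 0.0877] R [[-0.182, 0.982, 0.043], [0.953, 0.187, -0.237], [-0.241, -0.002, -0.971]] F [-0.2  1.4 -2.5] w 0.0213 gf 122.17108726501465 q [-0.17  0.54 -0.47  1.98  0.61  0.87 -0.85]
tip box y 0.04519556580141834 x -0.00027441478947795757 z 0.08951015941472731
```

>>> step_arm(
  moves=[
    {"dx": 0.7, "dy": 0, "dz": 1.4, "rx": 0, "ry": -2.3, "rz": 0, "gripper": -1},
    {"dx": 0.8, "dy": 0, "dz": 1.4, "rx": 0, "ry": -2.4, "rz": 0, "gripper": -1},
    {"dx": 0.8, "dy": 0, "dz": 1.3, "rx": 0, "ry": -2.3, "rz": 0, "gripper": -1},
    {"dx": 0.7, "dy": 0, "dz": 1.4, "rx": 0, "ry": -2.3, "rz": 0, "gripper": -1},
    {"dx": 0.8, "dy": 0, "dz": 1.3, "rx": 0, "ry": -2.4, "rz": 0, "gripper": -1},
    {"dx": 0.8, "dy": 0, "dz": 1.3, "rx": 0, "ry": -2.3, "rz": 0, "gripper": -1},
    {"dx": 0, "dy": 0, "dz": 0, "rx": 0, "ry": 0, "rz": 0, "gripper": -1},
    {"dx": 0, "dy": 0, "dz": 0, "rx": 0, "ry": 0, "rz": 0, "gripper": -1},
  ],
)

```text
clock: 9.28
tcp_pos: [0.5079, 0.1531, 0.0787]
orientation: [1.745, 2.105, -0.436]
contact_force: [2.6, 1.6, -4.4]
grip_width: 0.0209
gripper_force: 122.2
```

```bash
python3 - <<'E'
from h import *
tip();a,i=grab('scene','s4.png')
cv2.imwrite('pics/s4c.png',cv2.resize(a[165:245,280:400],None,fx=6.6,fy=6.6,interpolation=cv2.INTER_CUBIC))
E
```

```text
t 9.28 tcp [0.5079 0.1531 0.0787] R [[-0.164, 0.983, 0.085], [0.868, 0.185, -0.461], [-0.469, -0.002, -0.883]] F [ 2.6  1.6 -4.4] w 0.0209 gf 122.22286462783813 q [-0.37  0.61 -0.38  1.95  0.75  1.04 -1.05]
tip box y 0.04821229369531227 x -0.00028392538741412593 z 0.09934475013953631
```

View pics/s4c.png

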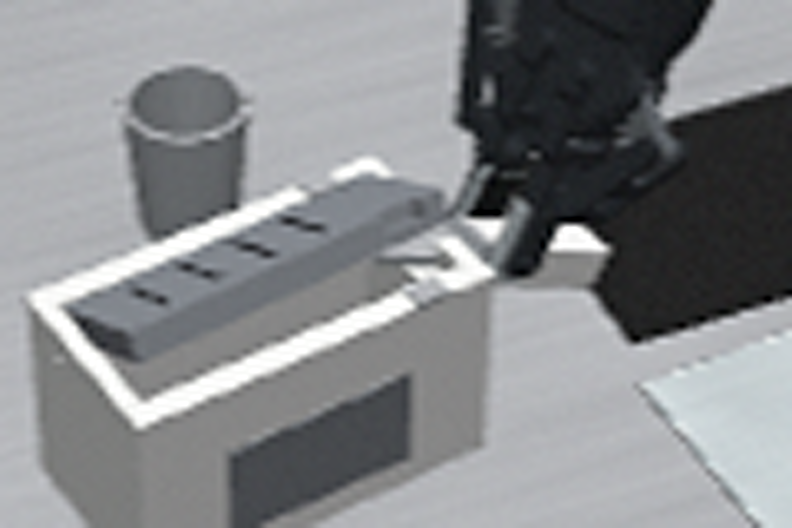

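>>> step_arm(
  moves=[
    {"dx": 7, "dy": 0, "dz": 0, "rx": 0, "ry": 0, "rz": 0, "gripper": -1},
    {"dx": 8, "dy": 0, "dz": 0, "rx": 0, "ry": 0, "rz": 0, "gripper": -1},
    {"dx": 8, "dy": 0, "dz": 0, "rx": 0, "ry": 0, "rz": 0, "gripper": -1},
    {"dx": 8, "dy": 0, "dz": 0, "rx": 0, "ry": 0, "rz": 0, "gripper": -1},
    {"dx": 18, "dy": 0, "dz": -9, "rx": 0, "ry": 0, "rz": 0, "gripper": -1},
    {"dx": 18, "dy": 0, "dz": -9, "rx": 0, "ry": 0, "rz": 0, "gripper": -1},
    {"dx": 18, "dy": 0, "dz": -9, "rx": 0, "ry": 0, "rz": 0, "gripper": -1},
    {"dx": 0, "dy": 0, "dz": -30, "rx": 0, "ry": 9, "rz": 0, "gripper": -1},
    {"dx": 0, "dy": 0, "dz": -30, "rx": 0, "ry": 9, "rz": 0, "gripper": -1},
    {"dx": 0, "dy": 0, "dz": -30, "rx": 0, "ry": 9, "rz": 0, "gripper": -1},
    {"dx": 0, "dy": 0, "dz": 0, "rx": 0, "ry": 0, "rz": 0, "gripper": -1},
  ],
)

```text
clock: 10.7
tcp_pos: [0.4891, 0.2656, 0.1494]
orientation: [2.003, 2.4, -0.014]
contact_force: [0.3, -0.4, -1.5]
grip_width: 0.0208
gripper_force: 122.3
```

```bash
python3 - <<'E'
import h
from h import *
h.G=-1
tip();a,i=grab('scene','s5.png');b,_=grab('top','t5.png')
o=np.zeros((600,800,3),np.uint8);o[:528,:]=0
x=cv2.resize(a[165:245,280:400],(600,400),interpolation=2);y=cv2.resize(b[165:215,295:370],(300,200),interpolation=2)
o[:400,:600]=x;o[400:600,:300]=y;cv2.imwrite('pics/m5.png',o)
plan([((.467,.3025,.14),down(85),40)])
E
```

```text
t 10.7 tcp [0.4891 0.2656 0.1494] R [[-0.179, 0.984, 0.006], [0.984, 0.179, -0.017], [-0.017, 0.002, -1.0]] F [ 0.3 -0.4 -1.5] w 0.0208 gf 122.32267141342163 q [-0.13  0.48 -0.63  1.9   0.38  0.88 -0.77]
tip box y 0.16105424397272822 x 0.001457552758274222 z 0.13368342220658977
# [0.467 0.302 0.14 ] 2
{"dx":19,"dy":-6.3,"dz":3.1,"rx":0,"ry":0.6,"rz":7.8,"gripper":-1},{"dx":18,"dy":-8.7,"dz":3.4,"rx":0,"ry":0.5,"rz":7.8,"gripper":-1}
```

View pics/m5.png

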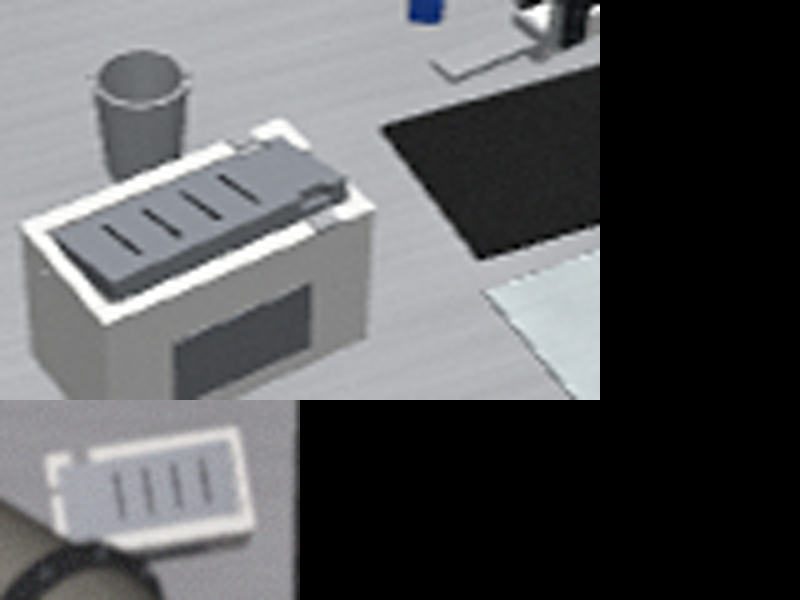

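>>> step_arm(
  moves=[
    {"dx": 19, "dy": -6.3, "dz": 3, "rx": 0, "ry": 0.5, "rz": 7.8, "gripper": -1},
    {"dx": 18, "dy": -8.7, "dz": 3, "rx": 0, "ry": 0.5, "rz": 7.8, "gripper": -1},
    {"dx": 0, "dy": 0, "dz": 40, "rx": 0, "ry": 0, "rz": 0, "gripper": -1},
    {"dx": 0, "dy": 0, "dz": 40, "rx": 0, "ry": 0, "rz": 0, "gripper": -1},
    {"dx": 0, "dy": 0, "dz": 16, "rx": 0, "ry": 0, "rz": 0, "gripper": -1},
    {"dx": 0, "dy": 0, "dz": 0, "rx": 0, "ry": 0, "rz": 0, "gripper": -1},
    {"dx": 0, "dy": 0, "dz": 0, "rx": 0, "ry": 0, "rz": 0, "gripper": -1},
  ],
)

```text
clock: 11.68
tcp_pos: [0.4678, 0.3035, 0.0456]
orientation: [2.314, 2.123, 0.003]
contact_force: [-0.0, -0.4, -1.2]
grip_width: 0.021
gripper_force: 122.3
```

Lower 12 mm more, release, and rise with the gripper open.

>>> step_arm(
  moves=[
    {"dx": 0, "dy": 0, "dz": 8, "rx": 0, "ry": 0, "rz": 0, "gripper": -1},
    {"dx": 0, "dy": 0, "dz": 5, "rx": 0, "ry": 0, "rz": 0, "gripper": -1},
    {"dx": 0, "dy": 0, "dz": 0, "rx": 0, "ry": 0, "rz": 0, "gripper": -1},
    {"dx": 0, "dy": 0, "dz": 0, "rx": 0, "ry": 0, "rz": 0, "gripper": 0},
    {"dx": 0, "dy": 0, "dz": 0, "rx": 0, "ry": 0, "rz": 0, "gripper": 1},
    {"dx": 0, "dy": 0, "dz": 0, "rx": 0, "ry": 0, "rz": 0, "gripper": 1},
    {"dx": 0, "dy": 0, "dz": 0, "rx": 0, "ry": 0, "rz": 0, "gripper": 1},
    {"dx": 0, "dy": 0, "dz": -50, "rx": 0, "ry": 0, "rz": 0, "gripper": 1},
    {"dx": 0, "dy": 0, "dz": -55, "rx": 0, "ry": 0, "rz": 0, "gripper": 1},
    {"dx": 0, "dy": 0, "dz": -55, "rx": 0, "ry": 0, "rz": 0, "gripper": 1},
    {"dx": 0, "dy": 0, "dz": -55, "rx": 0, "ry": 0, "rz": 0, "gripper": 1},
    {"dx": 0, "dy": 0, "dz": 0, "rx": 0, "ry": 0, "rz": 0, "gripper": 1},
  ],
)

```text
clock: 13.18
tcp_pos: [0.469, 0.3045, 0.2513]
orientation: [2.314, 2.121, 0.014]
contact_force: [1.0, -0.1, -0.3]
grip_width: 0.0855
gripper_force: 0.0
```

```bash
python3 - <<'E'
from h import *
st()
# look pose over box from -y side: tool x toward +y(box); camera is at +x. place TCP so the notch end is in view
plan([(bx(-.03,.27),down(100.6))],45)
E
```

```text
t 13.18 tcp [0.469  0.3045 0.2513] R [[0.087, 0.996, 0.008], [0.996, -0.087, 0.004], [0.005, 0.008, -1.0]] F [ 1.  -0.1 -0.3] w 0.0855 gf 0.0 q [-0.18  0.35 -0.64  1.81  0.24  1.05 -0.99]
# [0.537 0.003 0.27 ] 7
{"dx":-42.1,"dy":13.4,"dz":-2.8,"rx":0.1,"ry":0,"rz":-2.2,"gripper":1},{"dx":-42.6,"dy":11.7,"dz":-2.8,"rx":0,"ry":-0.1,"rz":-2.2,"gripper":1},{"dx":-43.1,"dy":10.1,"dz":-2.7,"rx":0.1,"ry":0,"rz":-2.3,"gripper":1},{"dx":-43.4,"dy":8.3,"dz":-2.7,"rx":0.1,"ry":0,"rz":-2.2,"gripper":1},{"dx":-43.6,"dy":6.7,"dz":-2.8,"rx":0.1,"ry":-0.1,"rz":-2.2,"gripper":1},{"dx":-44,"dy":5,"dz":-2.7,"rx":0,"ry":0,"rz":-2.2,"gripper":1},{"dx":-44,"dy":3.3,"dz":-2.7,"rx":0.1,"ry":0,"rz":-2.3,"gripper":1}
```

>>> step_arm(
  moves=[
    {"dx": -42, "dy": 13.4, "dz": -2.8, "rx": 0, "ry": 0, "rz": -2.2, "gripper": 1},
    {"dx": -42.6, "dy": 11.7, "dz": -2.8, "rx": 0, "ry": 0, "rz": -2.2, "gripper": 1},
    {"dx": -43, "dy": 10, "dz": -2.7, "rx": 0.1, "ry": 0, "rz": -2.3, "gripper": 1},
    {"dx": -43.4, "dy": 8.3, "dz": -2.7, "rx": 0.1, "ry": 0, "rz": -2.2, "gripper": 1},
    {"dx": -43.6, "dy": 6.7, "dz": -2.8, "rx": 0.1, "ry": 0, "rz": -2.2, "gripper": 1},
    {"dx": -44, "dy": 5, "dz": -2.7, "rx": 0, "ry": 0, "rz": -2.2, "gripper": 1},
    {"dx": -44, "dy": 3.3, "dz": -2.7, "rx": 0, "ry": 0, "rz": -2.3, "gripper": 1},
    {"dx": 0, "dy": 0, "dz": 0, "rx": 0, "ry": 0, "rz": 0, "gripper": 1},
  ],
)

```text
clock: 14.18
tcp_pos: [0.5347, -0.0037, 0.2644]
orientation: [-2.012, -2.408, 0.009]
contact_force: [0.1, 1.1, -0.3]
grip_width: 0.0853
gripper_force: 0.0
```

```bash
python3 - <<'E'
from h import *
st();a,i=grab('wrist','w6.png');cv2.imwrite('pics/w6c.png',cv2.resize(a[:330],(800,412),interpolation=2))
E
```

```text
t 14.18 tcp [ 0.5347 -0.0037  0.2644] R [[-0.178, 0.984, -0.006], [0.984, 0.178, -0.002], [-0.001, -0.006, -1.0]] F [ 0.1  1.1 -0.3] w 0.0853 gf 0.0 q [ 0.36  0.29 -0.56  1.84  0.18  1.06 -0.09]
```

View pics/w6c.png

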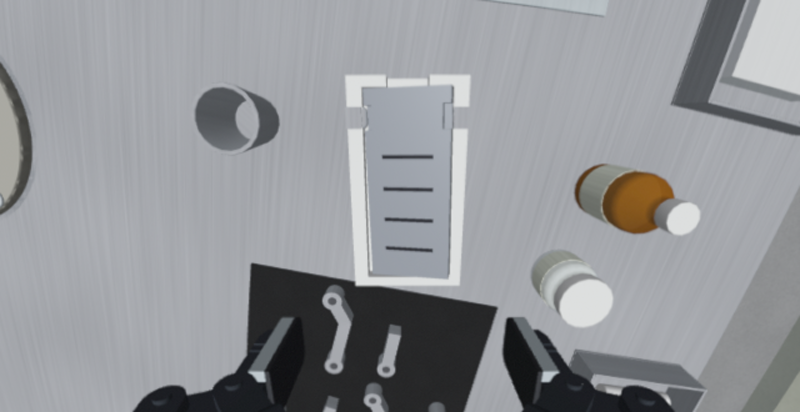

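```bash
python3 - <<'E'
from h import *
i=load('w6.png')[1]
def loc(uv,z):
    d=p2w(i,[np.array(uv)*.8],z)[0]; e=d-C; return round(e@[ey[1],-ey[0],0]*1000,1),round(e@ey*1000,1)
for z in (.100,.108,.114,.12): print(z,loc((362,87),z),loc((453,85),z),loc((370,277),z),loc((449,278),z))
print('rim',loc((346,76),.1),loc((470,75),.1),loc((357,285),.1),loc((459,285),.1))
E
```

```text
0.1 (np.float64(-33.4), np.float64(76.0)) (np.float64(34.0), np.float64(76.9)) (np.float64(-33.0), np.float64(-77.4)) (np.float64(36.3), np.float64(-78.7))
0.108 (np.float64(-32.5), np.float64(75.2)) (np.float64(33.0), np.float64(76.1)) (np.float64(-32.1), np.float64(-73.9)) (np.float64(35.3), np.float64(-75.1))
0.114 (np.float64(-31.8), np.float64(74.7)) (np.float64(32.2), np.float64(75.5)) (np.float64(-31.4), np.float64(-71.2)) (np.float64(34.5), np.float64(-72.4))
0.12 (np.float64(-31.2), np.float64(74.1)) (np.float64(31.5), np.float64(75.0)) (np.float64(-30.8), np.float64(-68.5)) (np.float64(33.7), np.float64(-69.7))
rim (np.float64(-44.9), np.float64(83.7)) (np.float64(46.2), np.float64(83.7)) (np.float64(-44.8), np.float64(-85.1)) (np.float64(45.4), np.float64(-85.5))
```

```bash
python3 - <<'E'
from h import *
i=load('s5.png')[1]; a=load('s5.png')[0]
for z in (.1,.106,.114): print(z,((w2p(i,[bx(.075,z,.033),bx(.075,z,-.033),bx(-.075,z-.01,.033),bx(-.075,z-.01,-.033)])-[280,165])*10).round(0).tolist())
print(((w2p(i,[bx(.085,.1,.046),bx(.085,.1,-.046),bx(-.085,.1,.046),bx(-.085,.1,-.046)])-[280,165])*10).round(0).tolist())
cv2.imwrite('pics/s5z.png',cv2.resize(a[165:225,280:360],(800,600),interpolation=2))
E
```

```text
0.1 [[686.0, 396.0], [554.0, 267.0], [217.0, 627.0], [94.0, 485.0]]
0.106 [[687.0, 379.0], [554.0, 251.0], [216.0, 611.0], [93.0, 469.0]]
0.114 [[688.0, 357.0], [554.0, 229.0], [215.0, 589.0], [92.0, 447.0]]
[[744.0, 409.0], [558.0, 231.0], [208.0, 644.0], [37.0, 444.0]]
```

View pics/s5z.png

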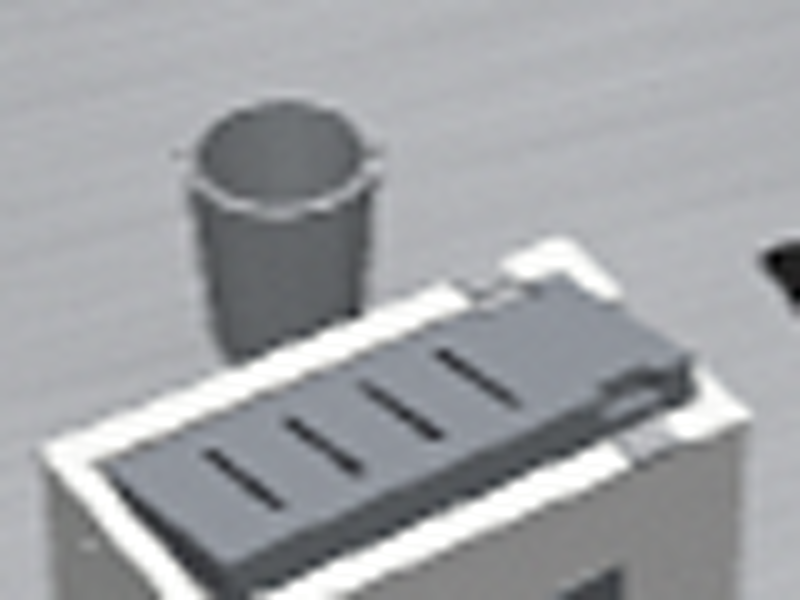

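The view shows the cover rolled, not propped. Its +x long edge sits on the rim and its −x edge is flush in the recess, at about crop (555,280)–(108,465). There is no side grip like this, so I'll lever again under its −x half to bring it level on the catches.

```bash
python3 - <<'E'
from h import *
st()
plan([((.468,.3035,.2),down(85))],50)
E
```

```text
t 14.22 tcp [ 0.5343 -0.001   0.2645] R [[-0.181, 0.983, -0.006], [0.984, 0.181, -0.001], [0.0, -0.006, -1.0]] F [0.2 0.2 1.3] w 0.0856 gf 0.0 q [ 0.36  0.29 -0.57  1.84  0.18  1.06 -0.09]
# [0.468 0.304 0.2  ] 7
{"dx":44.5,"dy":-1.4,"dz":9.2,"rx":-0.1,"ry":0,"rz":2.2,"gripper":1},{"dx":44.4,"dy":-3.1,"dz":9.3,"rx":0,"ry":0,"rz":2.2,"gripper":1},{"dx":44.2,"dy":-4.8,"dz":9.2,"rx":-0.1,"ry":0,"rz":2.2,"gripper":1},{"dx":44.1,"dy":-6.6,"dz":9.3,"rx":0,"ry":0,"rz":2.2,"gripper":1},{"dx":43.7,"dy":-8.2,"dz":9.2,"rx":-0.1,"ry":0,"rz":2.2,"gripper":1},{"dx":43.4,"dy":-9.9,"dz":9.2,"rx":0,"ry":0,"rz":2.2,"gripper":1},{"dx":43,"dy":-11.6,"dz":9.2,"rx":-0.1,"ry":0,"rz":2.2,"gripper":1}
```

>>> step_arm(
  moves=[
    {"dx": 44.5, "dy": -1.4, "dz": 9.2, "rx": 0, "ry": 0, "rz": 2.2, "gripper": 1},
    {"dx": 44.4, "dy": -3, "dz": 9.3, "rx": 0, "ry": 0, "rz": 2.2, "gripper": 1},
    {"dx": 44.2, "dy": -4.8, "dz": 9.2, "rx": -0.1, "ry": 0, "rz": 2.2, "gripper": 1},
    {"dx": 44, "dy": -6.6, "dz": 9.3, "rx": 0, "ry": 0, "rz": 2.2, "gripper": 1},
    {"dx": 43.7, "dy": -8.2, "dz": 9.2, "rx": -0.1, "ry": 0, "rz": 2.2, "gripper": 1},
    {"dx": 43.4, "dy": -9.9, "dz": 9.2, "rx": 0, "ry": 0, "rz": 2.2, "gripper": 1},
    {"dx": 43, "dy": -11.6, "dz": 9.2, "rx": -0.1, "ry": 0, "rz": 2.2, "gripper": 1},
    {"dx": 0, "dy": 0, "dz": 0, "rx": 0, "ry": 0, "rz": 0, "gripper": 1},
    {"dx": 0, "dy": 0, "dz": 0, "rx": 0, "ry": 0, "rz": 0, "gripper": 1},
    {"dx": 0, "dy": 0, "dz": 0, "rx": 0, "ry": 0, "rz": 0, "gripper": 1},
  ],
)

```text
clock: 15.48
tcp_pos: [0.4676, 0.3039, 0.2011]
orientation: [2.312, 2.125, -0.0]
contact_force: [1.5, -0.5, -0.1]
grip_width: 0.0853
gripper_force: 0.0
```

```bash
python3 - <<'E'
from h import *
st();im,i=grab('wrist','w7.png'); g=im.min(2); m=np.zeros_like(g); m[90:330,250:400]=(g[90:330,250:400]>165)
for c in cv2.findContours(m.astype(np.uint8),0,2)[0]:
    if cv2.contourArea(c)>300: print(cv2.boundingRect(c),cv2.minAreaRect((p2w(i,c.reshape(-1,2),.026)[:,:2]*1000).astype(np.float32)))
plan([((.468,.3065,.032),down(85))],45)
E
```

```text
t 15.47 tcp [0.4676 0.3039 0.2011] R [[0.084, 0.996, 0.001], [0.996, -0.084, -0.001], [-0.001, 0.001, -1.0]] F [ 1.5 -0.5 -0.1] w 0.0853 gf 0.0 q [-0.2   0.41 -0.61  1.86  0.28  0.96 -1.02]
(291, 251, 32, 75) ((438.7457580566406, 165.8451690673828), (109.52336883544922, 33.40743637084961), 89.18689727783203)
(250, 178, 45, 152) ((399.0259094238281, 208.7165069580078), (208.21971130371094, 56.64784622192383), 81.14757537841797)
(311, 124, 23, 119) ((467.5263366699219, 298.4585266113281), (134.15310668945312, 22.87704086303711), 85.82455444335938)
(321, 90, 79, 219) ((504.7720947265625, 265.0050048828125), (92.90164947509766, 257.4292297363281), 0.16220787167549133)
# [0.468 0.306 0.032] 4
{"dx":0.7,"dy":0,"dz":42.3,"rx":0,"ry":0,"rz":0,"gripper":1},{"dx":0.7,"dy":-0.1,"dz":42.3,"rx":0,"ry":0,"rz":0.1,"gripper":1},{"dx":0.7,"dy":0,"dz":42.3,"rx":0.1,"ry":0,"rz":0,"gripper":1},{"dx":0.7,"dy":0,"dz":42.3,"rx":0,"ry":0.1,"rz":0,"gripper":1}
```

>>> step_arm(
  moves=[
    {"dx": 0.7, "dy": 0, "dz": 42.3, "rx": 0, "ry": 0, "rz": 0, "gripper": 1},
    {"dx": 0.7, "dy": 0, "dz": 42.3, "rx": 0, "ry": 0, "rz": 0, "gripper": 1},
    {"dx": 0.7, "dy": 0, "dz": 42.3, "rx": 0, "ry": 0, "rz": 0, "gripper": 1},
    {"dx": 0.7, "dy": 0, "dz": 42.3, "rx": 0, "ry": 0, "rz": 0, "gripper": 1},
    {"dx": 0, "dy": 0, "dz": 0, "rx": 0, "ry": 0, "rz": 0, "gripper": 1},
    {"dx": 0, "dy": 0, "dz": 0, "rx": 0, "ry": 0, "rz": 0, "gripper": 1},
    {"dx": 0, "dy": 0, "dz": 0, "rx": 0, "ry": 0, "rz": 0, "gripper": -1},
    {"dx": 0, "dy": 0, "dz": 0, "rx": 0, "ry": 0, "rz": 0, "gripper": -1},
    {"dx": 0, "dy": 0, "dz": 0, "rx": 0, "ry": 0, "rz": 0, "gripper": -1},
    {"dx": 0, "dy": 0, "dz": 0, "rx": 0, "ry": 0, "rz": 0, "gripper": -1},
    {"dx": 0, "dy": 0, "dz": 0, "rx": 0, "ry": 0, "rz": 0, "gripper": -1},
    {"dx": 0, "dy": 0, "dz": -25, "rx": 0, "ry": 0, "rz": 0, "gripper": -1},
    {"dx": 0, "dy": 0, "dz": -40, "rx": 0, "ry": 0, "rz": 0, "gripper": -1},
    {"dx": 0, "dy": 0, "dz": -45, "rx": 0, "ry": 0, "rz": 0, "gripper": -1},
    {"dx": 0, "dy": 0, "dz": 0, "rx": 0, "ry": 0, "rz": 0, "gripper": -1},
    {"dx": 0, "dy": 0, "dz": 0, "rx": 0, "ry": 0, "rz": 0, "gripper": -1},
    {"dx": 0, "dy": 0, "dz": 0, "rx": 0, "ry": 0, "rz": 0, "gripper": -1},
  ],
)

```text
clock: 17.65
tcp_pos: [0.4668, 0.3069, 0.1405]
orientation: [2.311, 2.127, -0.004]
contact_force: [-1.2, -0.1, -2.0]
grip_width: 0.0209
gripper_force: 118.1
```

```bash
python3 - <<'E'
import h
from h import *
h.G=-1
T,Q=tip()
a,i=grab('scene','s8.png')
g=(a.max(2).astype(int)); 
# handle rear top edge in wrist
w,j=grab('wrist','w8.png'); col=w[:,315:328].min(2).mean(1); print([int(v) for v in col[100:330:3]])
pts=[T+Q.apply(np.array(v)/1000) for v in [(-76,10,17),(-76,-10,17),(-79,0,17)]];print(w2p(i,pts).round(1).tolist())
cv2.imwrite('pics/tip8.png',cv2.resize(a[150:185,350:425],None,fx=10,fy=10,interpolation=cv2.INTER_CUBIC))
plan([(bx(.180,.15,-.005),down(100.6),40),(bx(.180,.0985,-.005),down(100.6),26)])
E
```

```text
t 17.65 tcp [0.4668 0.3069 0.1405] R [[0.083, 0.997, -0.001], [0.997, -0.083, -0.002], [-0.002, -0.001, -1.0]] F [-1.2 -0.1 -2. ] w 0.0209 gf 118.14565658569336 q [-0.24  0.49 -0.58  1.9   0.35  0.85 -1.09]
tip box y 0.20874540905915276 x -0.032701537217828876 z 0.12368783126850255
[40, 40, 40, 41, 40, 40, 40, 40, 40, 39, 40, 40, 39, 40, 40, 40, 40, 40, 110, 138, 150, 219, 223, 225, 225, 225, 225, 225, 225, 225, 225, 225, 225, 225, 225, 225, 225, 225, 225, 225, 225, 225, 225, 225, 225, 225, 225, 225, 225, 225, 225, 225, 225, 225, 225, 225, 225, 225, 225, 225, 225, 225, 225, 225, 225, 224, 172, 171, 171, 171, 171, 171, 171, 171, 171, 171, 171]
[[374.9, 171.7], [372.4, 167.8], [372.7, 169.9]]
# [0.493 0.208 0.15 ] 3
{"dx":-32.3,"dy":11.4,"dz":-3,"rx":0,"ry":0,"rz":-5.1,"gripper":-1},{"dx":-33.1,"dy":8.4,"dz":-3.1,"rx":-0.1,"ry":0.1,"rz":-5.1,"gripper":-1},{"dx":-33.7,"dy":5.5,"dz":-3.1,"rx":0,"ry":0,"rz":-5.1,"gripper":-1}
# [0.493 0.208 0.098] 2
{"dx":0,"dy":0,"dz":25.8,"rx":0,"ry":0,"rz":0,"gripper":-1},{"dx":0,"dy":0,"dz":25.7,"rx":0,"ry":0,"rz":0,"gripper":-1}
```

View pics/tip8.png

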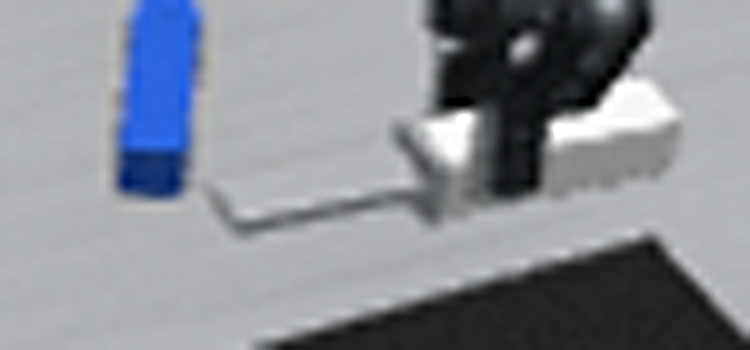

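>>> step_arm(
  moves=[
    {"dx": -32.3, "dy": 11.4, "dz": -3, "rx": 0, "ry": 0, "rz": -5.1, "gripper": -1},
    {"dx": -33, "dy": 8.4, "dz": -3, "rx": 0, "ry": 0, "rz": -5.1, "gripper": -1},
    {"dx": -33.7, "dy": 5.5, "dz": -3, "rx": 0, "ry": 0, "rz": -5.1, "gripper": -1},
    {"dx": 0, "dy": 0, "dz": 26, "rx": 0, "ry": 0, "rz": 0, "gripper": -1},
    {"dx": 0, "dy": 0, "dz": 26, "rx": 0, "ry": 0, "rz": 0, "gripper": -1},
    {"dx": 0, "dy": 0, "dz": 0, "rx": 0, "ry": 0, "rz": 0, "gripper": -1},
    {"dx": 0, "dy": 0, "dz": 0, "rx": 0, "ry": 0, "rz": 0, "gripper": -1},
    {"dx": 0, "dy": 0, "dz": 0, "rx": 0, "ry": 0, "rz": 0, "gripper": -1},
  ],
)

```text
clock: 18.75
tcp_pos: [0.4942, 0.2092, 0.1001]
orientation: [2.007, 2.415, 0.003]
contact_force: [1.1, 0.6, -1.3]
grip_width: 0.0213
gripper_force: 118.1
```

```bash
sed -i 's/-\.076,0,\.017/-.081,0,.017/' h.py; python3 - <<'E'
import h
from h import *
h.G=-1
tip()
plan([(bx(.180,.0985,-.005),down(100.6),26)])
E
```

```text
t 18.75 tcp [0.4942 0.2092 0.1001] R [[-0.183, 0.983, 0.002], [0.983, 0.183, 0.0], [-0.0, 0.002, -1.0]] F [ 1.1  0.6 -1.3] w 0.0213 gf 118.08178782463074 q [-0.04  0.52 -0.6   1.98  0.43  0.76 -0.71]
tip box y 0.09994290630763093 x -0.0036295134284759917 z 0.08312815552629356
# [0.493 0.208 0.098] 1
{"dx":-0.9,"dy":-1.4,"dz":1.6,"rx":0.1,"ry":0,"rz":0,"gripper":-1}
```

>>> step_arm(
  moves=[
    {"dx": -1, "dy": -1.4, "dz": 2, "rx": 0.1, "ry": 0, "rz": 0, "gripper": -1},
    {"dx": 0, "dy": 0, "dz": 0, "rx": 0, "ry": 0, "rz": 0, "gripper": -1},
    {"dx": -8, "dy": 0, "dz": 0, "rx": 0, "ry": 0, "rz": 0, "gripper": -1},
    {"dx": -8, "dy": 0, "dz": 0, "rx": 0, "ry": 0, "rz": 0, "gripper": -1},
    {"dx": -8, "dy": 0, "dz": 0, "rx": 0, "ry": 0, "rz": 0, "gripper": -1},
    {"dx": -9, "dy": 0, "dz": 0, "rx": 0, "ry": 0, "rz": 0, "gripper": -1},
    {"dx": -9, "dy": 0, "dz": 0, "rx": 0, "ry": 0, "rz": 0, "gripper": -1},
    {"dx": -9, "dy": 0, "dz": 0, "rx": 0, "ry": 0, "rz": 0, "gripper": -1},
    {"dx": -9, "dy": 0, "dz": 0, "rx": 0, "ry": 0, "rz": 0, "gripper": -1},
    {"dx": 0, "dy": 0, "dz": 0, "rx": 0, "ry": 0, "rz": 0, "gripper": -1},
    {"dx": 0, "dy": 0, "dz": 0, "rx": 0, "ry": 0, "rz": 0, "gripper": -1},
    {"dx": 0, "dy": 0, "dz": 0, "rx": 0, "ry": 0, "rz": 0, "gripper": -1},
  ],
)

```text
clock: 20.25
tcp_pos: [0.5037, 0.1476, 0.0972]
orientation: [2.008, 2.415, -0.003]
contact_force: [1.1, -3.9, 4.6]
grip_width: 0.0209
gripper_force: 118.7
```

```bash
python3 - <<'E'
import h
from h import *
T,Q=tip();h.G=-1
F=bx(.085,.077,-.005); ax=Q.apply([0,1,0]);T0=T-[0,0,(T[2]-.017-.0025-.077)]
W=[]
for a in (8,16,24,32):
    rot=R.from_rotvec(-ax*np.radians(a)); p=F+rot.apply(T0-F); tp=F+rot.apply(T0+Q.apply([-.081,0,.0145])-F); print(a,p.round(4),tp.round(4)); W.append((p,rot*Q))
plan(W,20,2.8)
E
```

```text
t 20.25 tcp [0.5037 0.1476 0.0972] R [[-0.182, 0.983, -0.001], [0.983, 0.182, -0.002], [-0.002, -0.001, -1.0]] F [ 1.1 -3.9  4.6] w 0.0209 gf 118.65998983383179 q [ 0.07  0.51 -0.6   2.01  0.42  0.74 -0.6 ]
tip box y 0.03760387762867719 x -0.005739758602218754 z 0.08038883342179273
8 [0.5032 0.1499 0.0916] [0.5182 0.0691 0.0887]
16 [0.5029 0.1516 0.0865] [0.5179 0.0711 0.095 ]
24 [0.5028 0.1525 0.0811] [0.5173 0.074  0.101 ]
32 [0.5027 0.1527 0.0757] [0.5167 0.0777 0.1065]
# [0.503 0.15  0.092] 3
{"dx":0.8,"dy":0,"dz":1.9,"rx":0,"ry":-2.7,"rz":0,"gripper":-1},{"dx":0.9,"dy":0,"dz":1.8,"rx":0,"ry":-2.6,"rz":0,"gripper":-1},{"dx":1,"dy":0,"dz":1.8,"rx":0,"ry":-2.7,"rz":0,"gripper":-1}
# [0.503 0.152 0.086] 3
{"dx":0.8,"dy":0,"dz":1.6,"rx":0,"ry":-2.7,"rz":0,"gripper":-1},{"dx":0.8,"dy":0,"dz":1.6,"rx":0,"ry":-2.6,"rz":0,"gripper":-1},{"dx":1,"dy":0,"dz":1.5,"rx":0,"ry":-2.7,"rz":0,"gripper":-1}
# [0.503 0.153 0.081] 3
{"dx":0.8,"dy":0,"dz":1.6,"rx":0,"ry":-2.7,"rz":0,"gripper":-1},{"dx":0.9,"dy":0,"dz":1.6,"rx":0,"ry":-2.6,"rz":0,"gripper":-1},{"dx":0.9,"dy":0,"dz":1.6,"rx":0,"ry":-2.7,"rz":0,"gripper":-1}
# [0.503 0.153 0.076] 3
{"dx":0.8,"dy":0,"dz":1.6,"rx":0,"ry":-2.7,"rz":0,"gripper":-1},{"dx":0.9,"dy":0,"dz":1.6,"rx":0,"ry":-2.6,"rz":0,"gripper":-1},{"dx":0.9,"dy":0,"dz":1.5,"rx":0,"ry":-2.7,"rz":0,"gripper":-1}
```

>>> step_arm(
  moves=[
    {"dx": 0.8, "dy": 0, "dz": 1.6, "rx": 0, "ry": -2.7, "rz": 0, "gripper": -1},
    {"dx": 0.9, "dy": 0, "dz": 1.7, "rx": 0, "ry": -2.6, "rz": 0, "gripper": -1},
    {"dx": 1, "dy": 0, "dz": 1.7, "rx": 0, "ry": -2.7, "rz": 0, "gripper": -1},
    {"dx": 0.8, "dy": 0, "dz": 1.6, "rx": 0, "ry": -2.7, "rz": 0, "gripper": -1},
    {"dx": 0.8, "dy": 0, "dz": 1.6, "rx": 0, "ry": -2.6, "rz": 0, "gripper": -1},
    {"dx": 1, "dy": 0, "dz": 1.5, "rx": 0, "ry": -2.7, "rz": 0, "gripper": -1},
    {"dx": 0, "dy": 0, "dz": 0, "rx": 0, "ry": 0, "rz": 0, "gripper": -1},
    {"dx": 0, "dy": 0, "dz": 0, "rx": 0, "ry": 0, "rz": 0, "gripper": -1},
  ],
)

```text
clock: 21.25
tcp_pos: [0.502, 0.1536, 0.0866]
orientation: [1.864, 2.245, -0.262]
contact_force: [0.2, 3.0, -1.1]
grip_width: 0.0211
gripper_force: 118.2
```

```bash
python3 - <<'E'
import h
from h import *
tip(); r.get_obs(); grab('scene','s9.png')
E
```

```text
t 21.25 tcp [0.502  0.1536 0.0866] R [[-0.177, 0.983, 0.049], [0.945, 0.184, -0.269], [-0.274, -0.001, -0.962]] F [ 0.2  3.  -1.1] w 0.0211 gf 118.21457147598267 q [-0.2   0.54 -0.46  1.99  0.64  0.89 -0.9 ]
tip box y 0.04230766021374471 x -0.006084704586759811 z 0.09240508972961863
```

>>> step_arm(
  moves=[
    {"dx": 0.8, "dy": 0, "dz": 1.6, "rx": 0, "ry": -2.7, "rz": 0, "gripper": -1},
    {"dx": 0.9, "dy": 0, "dz": 1.6, "rx": 0, "ry": -2.6, "rz": 0, "gripper": -1},
    {"dx": 0.9, "dy": 0, "dz": 1.6, "rx": 0, "ry": -2.7, "rz": 0, "gripper": -1},
    {"dx": 0.8, "dy": 0, "dz": 1.6, "rx": 0, "ry": -2.7, "rz": 0, "gripper": -1},
    {"dx": 0.9, "dy": 0, "dz": 1.6, "rx": 0, "ry": -2.6, "rz": 0, "gripper": -1},
    {"dx": 0, "dy": 0, "dz": 0, "rx": 0, "ry": 0, "rz": 0, "gripper": -1},
    {"dx": 0, "dy": 0, "dz": 0, "rx": 0, "ry": 0, "rz": 0, "gripper": -1},
  ],
)

```text
clock: 22.18
tcp_pos: [0.5024, 0.1534, 0.0778]
orientation: [1.733, 2.086, -0.455]
contact_force: [0.1, -0.1, -3.0]
grip_width: 0.0211
gripper_force: 118.5
```

```bash
python3 - <<'E'
import h
from h import *
tip(); grab('scene','s10.png'); grab('top','t10.png')
# cover tones check: sample scene colours in box region as coarse ascii
for f in ('s9.png','s10.png'):
    a=load(f)[0][183:215,286:358]; g=a.mean(2); 
    print(f)
    for row in g[::1]: print(''.join('@%#*+=-:. '[min(9,int(v/256*10))] for v in row))
E
```

```text
t 22.18 tcp [0.5024 0.1534 0.0778] R [[-0.16, 0.983, 0.089], [0.857, 0.183, -0.482], [-0.49, -0.001, -0.872]] F [ 0.1 -0.1 -3. ] w 0.0211 gf 118.46282601356506 q [-0.38  0.61 -0.38  1.95  0.76  1.06 -1.08]
tip box y 0.04566138303717078 x -0.0058327206679413685 z 0.10268219459518918
s9.png
----::-:::::---+**+++++++++*+-=+-::::::::::::::::::::::---:::::-#@%@%##%
----::::::::-++-=+**++++++=--=#=::::::::::::::::::-:--:::::::::=%%@%%%%%
:::::::::-::-+*+---======::=***=::::::-:::::::--:::::::::::::::=#@%%%%@@
:::----:-----+****+==--=+******-::----:::-:-:::::::::::::::--::=#@@@@@%=
-----------::=*****************=:::::::::--::::::::::::::::::::-+**@@@+=
-------::::::=****+**++********-::::::--:::::::::::--::::::::::=#+*%%%@@
----:::::::::=*******++********=:-:--::::::::--.   .-::::::::::=**%@@@@@
:::::::-::-::-+***************+-:-:::::::::::.      .:::::::::-+##@@@@@%
:::-------:::-+****+*+++******+-::::::--::::.   .:-. .::::::::-+*#@@@@@@
--------------+*******++******+-:--::::::::::. :====: .:::::::=**%@@@@%%
--:-------::::=***************+-::---:.--::-=-=======-..::::::=**@@@@@*+
::----:
[... 3169 characters left out ...]
---=#+---------==-----=**==*#=.:+-.    =*%@
-----:.      :==-----+#*=--------=#+--------------=*##**+-:          +**
---:       .:==-------=#*=--------=#+-----------=*#####**:.:.     :-====
..       .:==----------=#+---------=#+--------=*#####*+:.::::.  .-+==-::
       -===---==--------=#+---------++=-----=*#####*+-.:-:::-===+===-:::
    :-==-----=#*=--------=#+--------------=+*####**-    :--+*+=======:::
   -==--------=#+---------=#+------------=*#####=:      .+++========-:::
.   ==---------=#+---------+#=---------=*#####=        -============-:::
-   .+=---------=*=---------+#=------=*#####=        -++============-:::
+-   :*=---------+#=---------------=+*###=-       .-+===============-:::
```

>>> step_arm(
  moves=[
    {"dx": 0.9, "dy": 0, "dz": 1.6, "rx": 0, "ry": -2.7, "rz": 0, "gripper": -1},
    {"dx": 0.9, "dy": 0, "dz": 1.6, "rx": 0, "ry": -2.7, "rz": 0, "gripper": -1},
    {"dx": 0.9, "dy": 0, "dz": 1.5, "rx": 0, "ry": -2.7, "rz": 0, "gripper": -1},
    {"dx": 0, "dy": 0, "dz": 0, "rx": 0, "ry": 0, "rz": 0, "gripper": -1},
    {"dx": 0, "dy": 0, "dz": 0, "rx": 0, "ry": 0, "rz": 0, "gripper": -1},
  ],
)

```text
clock: 22.9
tcp_pos: [0.5024, 0.1535, 0.0724]
orientation: [1.65, 1.987, -0.561]
contact_force: [-0.0, 0.4, -3.1]
grip_width: 0.021
gripper_force: 118.5
```

```bash
cat >> h.py <<'E'
def asc(f,r0,r1,c0,c1):
    g=load(f)[0][r0:r1,c0:c1].mean(2)
    for k,row in enumerate(g): print('%3d '%(r0+k)+''.join('@%#*+=-:. '[min(9,int(v/256*10))] for v in row))
E
python3 - <<'E'
import h
from h import *
tip(); grab('scene','s11.png'); asc('s11.png',183,205,310,360)
E
```

```text
t 22.9 tcp [0.5024 0.1535 0.0724] R [[-0.146, 0.983, 0.111], [0.78, 0.183, -0.598], [-0.608, -0.001, -0.794]] F [-0.   0.4 -3.1] w 0.021 gf 118.54695796966553 q [-0.47  0.67 -0.33  1.93  0.81  1.17 -1.16]
tip box y 0.04999364444324983 x -0.005753387586999477 z 0.10813185390826614
183 +++*+-=+-::::::::::::::::::::::--::::::=%%%%%%%@%@
184 ++==-=#=::::::::::::::::::::-::::::::::=#%%%%%%%@%
185 -::=***=:::::::::::::::----::::::::::::::=%%%%%%%%
186 +******-::::-:::::::-:---=--:::::::--::::-*%%%%%%%
187 *******=::::::::--:::-=-----:::::::::::::-+%%%%%%%
188 *******-::::::-::::::-==------:::::::::::=*%%%%%%%
189 ***+***=:::-::::::::----------:::::::::::-+%%%%%%%
190 ******+-:-:::::-----------------:::::::::=**#%%%%@
191 ******+-:::::--------------------:::::::=*==*@%@%%
192 ******+-::::---------------------::::::-++=#@@@##%
193 +*****+-::-------------------------::::=+=*@@@@@@%
194 ******+---=-----------------=-------::=*=+%@@@@*#%
195 ******=-------------------------------*+=*@@@@%+-+
196 *****+=-----=+=----------------------+*=+@@@@@++==
197 ***+=--------+#=---------------------=-+%@@@@#===+
198 *+------------+#=--------------------=+-:=%@%====*
199 .:-------------+#=--------------=*+=*#*=:  .-+==+#
200 -----==--------=*#=-----------=*#######+-:  .-=+#%
201 -----+#=--------=*#=---------=*#*=+*##*--=- .==*%%
202 -----=*#=--------=*#=-------=*#*=-=*#=  .=+-:=+#%%
203 ------=*#=--------=*#=-------==-=*##+=   .===+#%%%
204 -------=*#=--------=+=-----=**==**=:-+=.  .-=*%%%@
```

>>> step_arm(
  moves=[
    {"dx": -0.9, "dy": 0, "dz": -1.6, "rx": 0, "ry": 2.7, "rz": 0, "gripper": -1},
    {"dx": -0.9, "dy": 0, "dz": -1.6, "rx": 0, "ry": 2.7, "rz": 0, "gripper": -1},
    {"dx": -0.9, "dy": 0, "dz": -1.6, "rx": 0, "ry": 2.7, "rz": 0, "gripper": -1},
    {"dx": -0.9, "dy": 0, "dz": -1.6, "rx": 0, "ry": 2.7, "rz": 0, "gripper": -1},
    {"dx": -0.9, "dy": 0, "dz": -1.6, "rx": 0, "ry": 2.7, "rz": 0, "gripper": -1},
    {"dx": -0.9, "dy": 0, "dz": -1.6, "rx": 0, "ry": 2.7, "rz": 0, "gripper": -1},
    {"dx": 0, "dy": 0, "dz": 0, "rx": 0, "ry": 0, "rz": 0, "gripper": -1},
    {"dx": 0, "dy": 0, "dz": 0, "rx": 0, "ry": 0, "rz": 0, "gripper": -1},
  ],
)

```text
clock: 23.95
tcp_pos: [0.5023, 0.1536, 0.0834]
orientation: [1.813, 2.182, -0.341]
contact_force: [0.2, 0.5, -2.1]
grip_width: 0.0209
gripper_force: 118.6
```

```bash
python3 - <<'E'
import h
from h import *
tip(); grab('scene','s12.png'); asc('s12.png',183,227,286,360)
E
```

```text
t 23.95 tcp [0.5023 0.1536 0.0834] R [[-0.171, 0.983, 0.065], [0.916, 0.183, -0.357], [-0.362, -0.001, -0.932]] F [ 0.2  0.5 -2.1] w 0.0209 gf 118.5581624507904 q [-0.28  0.57 -0.42  1.98  0.69  0.96 -0.98]
tip box y 0.0431140553520178 x -0.005878024429042891 z 0.0969539259004539
183 ::-:---:::::---+**+++++++++*+-=+-::::::::::::::::::::::--::::::-#%%%%%%%%%
184 ----::::::::-++-=+**++++++==-=#=:::::::::::::::::::-::::::::::::=@%%%%#%%%
185 --::::::::::-+*+---======::=***=::::::::::-:-:---:::::::::::---:=%%%%%%%%%
186 ::::::::-----+****+==--=+******-::---::::-:-:::::::::::::::---::=@%@%%%@%%
187 :---------:::=*****************-:::::::--:-:::::::::::::::::::::=%@@%%@*=+
188 --------:::::=****+***+********=::::::-::::::::-----::::::::::::==-*@%#=-+
189 ---:-::::::::=*****+**+********=:-::-:::::::--------:::::::::::-+**%%%@@##
190 -::::-::-:--:-+*****+++*******+-:-:::::::::::.-=-----::::::::::=**%@@@@@%%
191 ::-:::-----::-+*****+*++******+-::::::::::::. :--------:::::::-+**@@@@@%%%
192 -----:--:-----+****+*+********+-:-:::-:::::-------------::::::=*+#@@@@@%%%
193 ----:-----::::=**********
[... 1956 characters left out ...]
  .==---------=+=------=*#+:       :==========================-:::::
219 ++==+-   .==---------------=*#=        -+===========================-:::::
220 ++++++-   .*=------------=*=-       .-+=============================-:::::
221 +++++++-   :#=---------=*=:       .-+==================++===========-:::::
222 ++++++++-   -#=------=*=        -++===================*#+===========-:::::
223 +++++++++:  .+*=--==::        -+====================*###+===========-:::::
224 ++++++++++.  .++-=:.       .-+===================+*#####+===========-:::::
225 ++++++++++=.  .+-        -++==================++*#######+==========-::::::
226 +++++++++++-           -+====================*##########+==========--:::::
```

>>> step_arm(
  moves=[
    {"dx": -0.5, "dy": 0, "dz": -1.3, "rx": 0, "ry": 2.5, "rz": 0, "gripper": -1},
    {"dx": 7, "dy": 0, "dz": 0, "rx": 0, "ry": 0, "rz": 0, "gripper": -1},
    {"dx": 8, "dy": 0, "dz": 0, "rx": 0, "ry": 0, "rz": 0, "gripper": -1},
    {"dx": 8, "dy": 0, "dz": 0, "rx": 0, "ry": 0, "rz": 0, "gripper": -1},
    {"dx": 8, "dy": 0, "dz": 0, "rx": 0, "ry": 0, "rz": 0, "gripper": -1},
    {"dx": 12, "dy": 0, "dz": -2, "rx": 0, "ry": 0, "rz": 0, "gripper": -1},
    {"dx": 18, "dy": 0, "dz": -5, "rx": 0, "ry": 0, "rz": 0, "gripper": -1},
    {"dx": 18, "dy": 0, "dz": -6, "rx": 0, "ry": 0, "rz": 0, "gripper": -1},
    {"dx": 0, "dy": 0, "dz": -30, "rx": 0, "ry": 9, "rz": 0, "gripper": -1},
    {"dx": 0, "dy": 0, "dz": -30, "rx": 0, "ry": 9, "rz": 0, "gripper": -1},
    {"dx": 0, "dy": 0, "dz": -10, "rx": 0, "ry": 0, "rz": 0, "gripper": -1},
    {"dx": 0, "dy": 0, "dz": 0, "rx": 0, "ry": 0, "rz": 0, "gripper": -1},
    {"dx": 0, "dy": 0, "dz": 0, "rx": 0, "ry": 0, "rz": 0, "gripper": -1},
  ],
)

```text
clock: 25.62
tcp_pos: [0.484, 0.2472, 0.1388]
orientation: [1.998, 2.412, -0.017]
contact_force: [0.6, 0.3, -1.5]
grip_width: 0.0212
gripper_force: 118.7
```

```bash
python3 - <<'E'
import h
from h import *
h.G=-1
tip(); grab('scene','s13.png'); asc('s13.png',183,227,286,360)
plan([((.467,.3055,.075),down(85),40)])
E
```

```text
t 25.62 tcp [0.484  0.2472 0.1388] R [[-0.186, 0.983, -0.0], [0.982, 0.186, -0.014], [-0.014, -0.003, -1.0]] F [ 0.6  0.3 -1.5] w 0.0212 gf 118.71263980865479 q [-0.09  0.48 -0.63  1.94  0.39  0.85 -0.75]
tip box y 0.13893838912264203 x -0.006491651896752167 z 0.12297606678995643
183 :-------::::---+**+++++++++*+-=+-::::::::::::::::::--:---:-:-::::-:-----=+
184 -----:::::::-++-=+**++++++==-=#=:::::::::::::::::::::::::::::::--------::-
185 -:::::-::-::-+*+---======::=***=::::::::::::::---:::::::::::------::::::::
186 :::----------+****+==--=+******-:::--::::-:---:::::::::::::---::::::::::::
187 -----------::=*****************=:::::::----:::::::::::::::::::::::::::::::
188 --------:::::=********++*******=::-:---::::::::----:::::::::::::::::::::::
189 -----::::::::=*****+***+*******=:----::::::::-------:::::::::::::::::::=+*
190 :::::-:---:-:-+******++*******+----:::::-::::.-=-----::::::::::::::::-*%%%
191 ::---------::-+********+******+-:::--:::::::. :-------:::::::::::::::-*@%%
192 --------------+*******+*******+-:--::-:::::-------------::::::::::::::=#%%
193 -----------:::=**********
[... 2189 characters left out ...]
+++++-   :#=---------=*=:       .-+==================++===========-:::::
222 ++++++++-   -*=------=*=        -++===================*#+===========-:::::
223 +++++++++:  .+*=---=::        -+====================*###+===========-:::::
224 ++++++++++.  .++-=:.       .-+===================+*#####+===========-:::::
225 ++++++++++=   .+-        -+===================++*#######+==========--:::::
226 +++++++++++-           -+====================*##########+===========-:::::
# [0.467 0.306 0.075] 3
{"dx":20.5,"dy":-1.9,"dz":21,"rx":0,"ry":0.3,"rz":5.2,"gripper":-1},{"dx":20.1,"dy":-3.7,"dz":21,"rx":0,"ry":0.2,"rz":5.3,"gripper":-1},{"dx":19.6,"dy":-5.5,"dz":21.1,"rx":-0.1,"ry":0.3,"rz":5.2,"gripper":-1}
```

Cover is now propped properly on both catches, with its sides tapering to flush at the far end. Now the opener goes back on its pad.

>>> step_arm(
  moves=[
    {"dx": 20.5, "dy": -2, "dz": 21, "rx": 0, "ry": 0.3, "rz": 5.2, "gripper": -1},
    {"dx": 20, "dy": -3.7, "dz": 21, "rx": 0, "ry": 0.2, "rz": 5.3, "gripper": -1},
    {"dx": 19.6, "dy": -5.5, "dz": 21, "rx": 0, "ry": 0.3, "rz": 5.2, "gripper": -1},
    {"dx": 0, "dy": 0, "dz": 20, "rx": 0, "ry": 0, "rz": 0, "gripper": -1},
    {"dx": 0, "dy": 0, "dz": 14, "rx": 0, "ry": 0, "rz": 0, "gripper": -1},
    {"dx": 0, "dy": 0, "dz": 8, "rx": 0, "ry": 0, "rz": 0, "gripper": -1},
    {"dx": 0, "dy": 0, "dz": 0, "rx": 0, "ry": 0, "rz": 0, "gripper": -1},
    {"dx": 0, "dy": 0, "dz": 0, "rx": 0, "ry": 0, "rz": 0, "gripper": -1},
  ],
)

```text
clock: 26.68
tcp_pos: [0.4692, 0.304, 0.0346]
orientation: [2.32, 2.119, 0.003]
contact_force: [-0.1, -0.8, -1.2]
grip_width: 0.0209
gripper_force: 118.7
```

>>> step_arm(
  moves=[
    {"dx": 0, "dy": 0, "dz": 2, "rx": 0, "ry": 0, "rz": 0, "gripper": -1},
    {"dx": 0, "dy": 0, "dz": 0, "rx": 0, "ry": 0, "rz": 0, "gripper": 0},
    {"dx": 0, "dy": 0, "dz": 0, "rx": 0, "ry": 0, "rz": 0, "gripper": 1},
    {"dx": 0, "dy": 0, "dz": 0, "rx": 0, "ry": 0, "rz": 0, "gripper": 1},
    {"dx": 0, "dy": 0, "dz": 0, "rx": 0, "ry": 0, "rz": 0, "gripper": 1},
    {"dx": 0, "dy": 0, "dz": -50, "rx": 0, "ry": 0, "rz": 0, "gripper": 1},
    {"dx": 0, "dy": 0, "dz": -55, "rx": 0, "ry": 0, "rz": 0, "gripper": 1},
    {"dx": 0, "dy": 0, "dz": -55, "rx": 0, "ry": 0, "rz": 0, "gripper": 1},
    {"dx": 0, "dy": 0, "dz": 0, "rx": 0, "ry": 0, "rz": 0, "gripper": 1},
    {"dx": 0, "dy": 0, "dz": 0, "rx": 0, "ry": 0, "rz": 0, "gripper": 1},
  ],
)

```text
clock: 27.92
tcp_pos: [0.4683, 0.3037, 0.1919]
orientation: [2.319, 2.119, 0.001]
contact_force: [-0.2, 0.5, -0.6]
grip_width: 0.0852
gripper_force: 0.0
```

```bash
python3 - <<'E'
from h import *
st()
plan([(bx(.05,.20),down(100.6)),(bx(.05,.125),down(100.6))],45)
E
```

```text
t 27.93 tcp [0.4683 0.3037 0.1919] R [[0.09, 0.996, 0.001], [0.996, -0.09, 0.0], [0.0, 0.001, -1.0]] F [-0.2  0.5 -0.6] w 0.0852 gf 0.0 q [-0.2   0.42 -0.61  1.87  0.3   0.94 -1.04]
# [0.522 0.081 0.2  ] 6
{"dx":-36.1,"dy":12.2,"dz":-1.4,"rx":0,"ry":0,"rz":-2.6,"gripper":1},{"dx":-36.7,"dy":10.6,"dz":-1.3,"rx":0,"ry":0,"rz":-2.7,"gripper":1},{"dx":-37.1,"dy":8.8,"dz":-1.4,"rx":0,"ry":0,"rz":-2.6,"gripper":1},{"dx":-37.5,"dy":7.2,"dz":-1.4,"rx":0,"ry":0,"rz":-2.6,"gripper":1},{"dx":-37.7,"dy":5.4,"dz":-1.3,"rx":0,"ry":0,"rz":-2.6,"gripper":1},{"dx":-38,"dy":3.7,"dz":-1.4,"rx":0,"ry":0,"rz":-2.7,"gripper":1}
# [0.522 0.081 0.125] 2
{"dx":0,"dy":0,"dz":37.5,"rx":0,"ry":0,"rz":0,"gripper":1},{"dx":0,"dy":0,"dz":37.5,"rx":0,"ry":0,"rz":0,"gripper":1}
```

>>> step_arm(
  moves=[
    {"dx": -36, "dy": 12.2, "dz": -1.4, "rx": 0, "ry": 0, "rz": -2.6, "gripper": 1},
    {"dx": -36.7, "dy": 10.6, "dz": -1.3, "rx": 0, "ry": 0, "rz": -2.7, "gripper": 1},
    {"dx": -37, "dy": 8.8, "dz": -1.4, "rx": 0, "ry": 0, "rz": -2.6, "gripper": 1},
    {"dx": -37.5, "dy": 7.2, "dz": -1.4, "rx": 0, "ry": 0, "rz": -2.6, "gripper": 1},
    {"dx": -37.7, "dy": 5.4, "dz": -1.3, "rx": 0, "ry": 0, "rz": -2.6, "gripper": 1},
    {"dx": -38, "dy": 3.7, "dz": -1.4, "rx": 0, "ry": 0, "rz": -2.7, "gripper": 1},
    {"dx": 0, "dy": 0, "dz": 0, "rx": 0, "ry": 0, "rz": 0, "gripper": 1},
    {"dx": 0, "dy": 0, "dz": 37.5, "rx": 0, "ry": 0, "rz": 0, "gripper": 1},
    {"dx": 0, "dy": 0, "dz": 37.5, "rx": 0, "ry": 0, "rz": 0, "gripper": 1},
    {"dx": 0, "dy": 0, "dz": 0, "rx": 0, "ry": 0, "rz": 0, "gripper": 1},
    {"dx": 0, "dy": 0, "dz": 0, "rx": 0, "ry": 0, "rz": 0, "gripper": 1},
    {"dx": 0, "dy": 0, "dz": 0, "rx": 0, "ry": 0, "rz": 0, "gripper": 1},
  ],
)

```text
clock: 29.42
tcp_pos: [0.5229, 0.0825, 0.1266]
orientation: [2.005, 2.417, 0.005]
contact_force: [0.7, 0.5, -0.2]
grip_width: 0.0856
gripper_force: 0.0
```

```bash
python3 - <<'E'
from h import *
o=st(); d=np.array(o['tcp_pos'])-C; print('box x,y',d@[ey[1],-ey[0],0],d@ey)
a,i=grab('wrist','w14.png'); asc('w14.png',150,400,150,151) if 0 else None
b=cv2.resize(a,(800,500)); cv2.imwrite('pics/w14v.png',b)
E
```

```text
t 29.43 tcp [0.5229 0.0825 0.1266] R [[-0.185, 0.983, 0.003], [0.983, 0.185, 0.002], [0.001, 0.003, -1.0]] F [ 0.7  0.5 -0.2] w 0.0856 gf 0.0 q [ 0.19  0.46 -0.58  1.98  0.35  0.79 -0.41]
box x,y 0.0013452595645554438 0.05109777364806888
```

View pics/w14v.png

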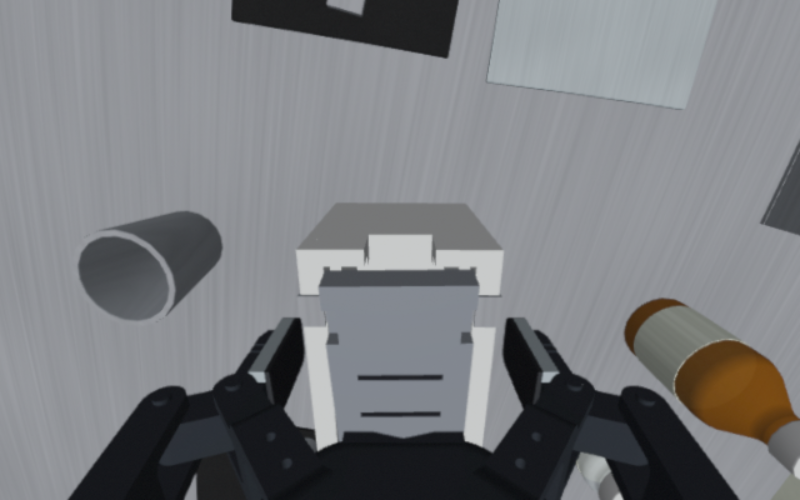

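The last view shows the cover centred between the open fingers, with cover sides at px x≈322 and 478 and pads at x≈300 and 508. I'll lower about 11 mm and close gently.

>>> step_arm(
  moves=[
    {"dx": 0, "dy": -1, "dz": 6, "rx": 0, "ry": 0, "rz": 0, "gripper": 1},
    {"dx": 0, "dy": 0, "dz": 5, "rx": 0, "ry": 0, "rz": 0, "gripper": 1},
    {"dx": 0, "dy": 0, "dz": 0, "rx": 0, "ry": 0, "rz": 0, "gripper": 1},
    {"dx": 0, "dy": 0, "dz": 0, "rx": 0, "ry": 0, "rz": 0, "gripper": 0.5},
    {"dx": 0, "dy": 0, "dz": 0, "rx": 0, "ry": 0, "rz": 0, "gripper": 0.3},
    {"dx": 0, "dy": 0, "dz": 0, "rx": 0, "ry": 0, "rz": 0, "gripper": -1},
    {"dx": 0, "dy": 0, "dz": 0, "rx": 0, "ry": 0, "rz": 0, "gripper": -1},
    {"dx": 0, "dy": 0, "dz": 0, "rx": 0, "ry": 0, "rz": 0, "gripper": -1},
  ],
  grip_force=60,
)

```text
clock: 30.48
tcp_pos: [0.5225, 0.0822, 0.1165]
orientation: [2.007, 2.415, 0.005]
contact_force: [-2.7, -1.2, 16.7]
grip_width: 0.064
gripper_force: 72.7
```

>>> step_arm(
  moves=[
    {"dx": 0, "dy": 0, "dz": 0, "rx": 0, "ry": 0, "rz": 0, "gripper": -1},
    {"dx": 0, "dy": 0, "dz": -5, "rx": 0, "ry": 0, "rz": 0, "gripper": -1},
    {"dx": 0, "dy": 0, "dz": -8, "rx": 0, "ry": 0, "rz": 0, "gripper": -1},
    {"dx": 0, "dy": 0, "dz": -10, "rx": 0, "ry": 0, "rz": 0, "gripper": -1},
    {"dx": 0, "dy": 0, "dz": -15, "rx": 0, "ry": 0, "rz": 0, "gripper": -1},
    {"dx": 0, "dy": 0, "dz": -20, "rx": 0, "ry": 0, "rz": 0, "gripper": -1},
    {"dx": 0, "dy": 0, "dz": -20, "rx": 0, "ry": 0, "rz": 0, "gripper": -1},
    {"dx": 0, "dy": 0, "dz": 0, "rx": 0, "ry": 0, "rz": 0, "gripper": -1},
    {"dx": 0, "dy": 0, "dz": 0, "rx": 0, "ry": 0, "rz": 0, "gripper": -1},
  ],
  grip_force=100,
)

```text
clock: 31.6
tcp_pos: [0.5207, 0.0814, 0.192]
orientation: [-2.006, -2.418, -0.001]
contact_force: [-0.0, 0.1, -2.5]
grip_width: 0.0623
gripper_force: 109.7
```

```bash
python3 - <<'E'
from h import *
st(); grab('scene','s15.png'); asc('s15.png',150,235,275,375)
E
```

```text
t 31.6 tcp [0.5207 0.0814 0.192 ] R [[-0.185, 0.983, 0.0], [0.983, 0.185, 0.001], [0.001, 0.0, -1.0]] F [-0.   0.1 -2.5] w 0.0623 gf 109.73359601892298 q [ 0.24  0.37 -0.62  1.94  0.27  0.92 -0.33]
150 -----=+**#+-------:---------:-:::::::::::::=%@@=:-#@@%@@%@@@@@@%%%%%@%@@=:::------:--:-:-=++++=---:-
151 ----=*##*=----------------::-::::::::::::::=#@@+=*@@@%@@@@@@%@%@%%%%@@@@*-::---::-:--:--=+++++=-:---
152 --=**##*=:---------------:--:--:::-::::::::=#@@%#%@@@@@%@%###%@@@%%%@%#%*-:::-:::------=+++++++-----
153 +***#*=----------------------------:-:::-::=#@@##%@@@@@@%%##%%@@%%%%#+*#%=::::--------:=+++++++-----
154 *###*=-----------------------------------::=#%@%%@@@@@%@@@%%%%%@@%%%*++*#=::------:----=+++++++-----
155 #*+=---------------------------------:-:::::=@@%@%%@%%%@@@%%%%%@%%%%#++++-::-::-------:=+++++++-::--
156 =-------------------------------------::::::=#@@@@%@%%@@@@%%%%%@%@%%%#+++=-:::::::-----=+++++++---::
157 ------------------------------------::-:--:::--=@%@@@@@@@%%%%%%@@%%%%%#+++=-:==-:-----:=++++++=-:---
158 --------------------------------------:::::::::=%@@@%%%%@@
[... 7322 characters left out ...]
++===================+*##############+==========--:-::-:----------::-:
229 ::::::::::-=+++++++++++++:.-++==================++*################+===========-:::---------::::--::
230 ::::::::::-=+++++++++++++++====================*##################*+==========-:---------:::::---:::
231 ::::::::::-=++++++++++++++===================*####################*+==========-:-----::::-:-:-::::::
232 ::::::::::-=++++++++++++++===============++*######################*+==========-::-:::----:::::::::::
233 ::::::::::-=++++++++++++++=============++*#################*######*+========--:::-----:::::::::::::-
234 ::::::::::-=++++++++++++++=============+##########################*+======--::-:-:-:::::::::::::----
```

```bash
python3 - <<'E'
import h
from h import *
i=load('s15.png')[1];h.G=-1
for z in (.165,.17,.175,.18): print(z,w2p(i,[bx(-.074,z,-.033),bx(-.074,z,.033)]).round(1).tolist())
plan([((.608,.365,.17),down(93,-5.4),40),((.608,.365,.045),down(93,-5.4),30)])
E
```

```text
0.165 [[288.3, 192.2], [301.0, 206.3]]
0.17 [[288.1, 190.8], [300.9, 204.8]]
0.175 [[288.0, 189.3], [300.8, 203.3]]
0.18 [[287.9, 187.8], [300.8, 201.8]]
# [0.608 0.365 0.17 ] 8
{"dx":32.8,"dy":17.3,"dz":2.7,"rx":0,"ry":-0.7,"rz":1,"gripper":-1},{"dx":33.2,"dy":16.7,"dz":2.3,"rx":0.1,"ry":-0.7,"rz":0.9,"gripper":-1},{"dx":33.4,"dy":16.2,"dz":1.9,"rx":0,"ry":-0.6,"rz":1,"gripper":-1},{"dx":33.8,"dy":15.6,"dz":1.6,"rx":0.1,"ry":-0.7,"rz":0.9,"gripper":-1},{"dx":33.9,"dy":15.1,"dz":1.1,"rx":0,"ry":-0.7,"rz":1,"gripper":-1},{"dx":34.3,"dy":14.5,"dz":0.6,"rx":0.1,"ry":-0.7,"rz":0.9,"gripper":-1},{"dx":34.5,"dy":13.9,"dz":0.3,"rx":0,"ry":-0.7,"rz":1,"gripper":-1},{"dx":34.7,"dy":13.4,"dz":-0.2,"rx":0,"ry":-0.6,"rz":0.9,"gripper":-1}
# [0.608 0.365 0.045] 5
{"dx":2.3,"dy":0,"dz":24.9,"rx":0,"ry":0,"rz":0,"gripper":-1},{"dx":2.4,"dy":0,"dz":24.9,"rx":0,"ry":0,"rz":0,"gripper":-1},{"dx":2.3,"dy":-0.1,"dz":24.9,"rx":0,"ry":0,"rz":0,"gripper":-1},{"dx":2.4,"dy":0,"dz":24.8,"rx":0,"ry":0,"rz":0,"gripper":-1},{"dx":2.3,"dy":0,"dz":24.9,"rx":0,"ry":0,"rz":0,"gripper":-1}
```

>>> step_arm(
  moves=[
    {"dx": 32.8, "dy": 17.3, "dz": 2.7, "rx": 0, "ry": -0.7, "rz": 1, "gripper": -1},
    {"dx": 33.2, "dy": 16.7, "dz": 2.3, "rx": 0, "ry": -0.7, "rz": 0.9, "gripper": -1},
    {"dx": 33.4, "dy": 16.2, "dz": 2, "rx": 0, "ry": -0.6, "rz": 1, "gripper": -1},
    {"dx": 33.8, "dy": 15.6, "dz": 1.6, "rx": 0.1, "ry": -0.7, "rz": 0.9, "gripper": -1},
    {"dx": 34, "dy": 15, "dz": 1, "rx": 0, "ry": -0.7, "rz": 1, "gripper": -1},
    {"dx": 34.3, "dy": 14.5, "dz": 0.6, "rx": 0.1, "ry": -0.7, "rz": 0.9, "gripper": -1},
    {"dx": 34.5, "dy": 14, "dz": 0.3, "rx": 0, "ry": -0.7, "rz": 1, "gripper": -1},
    {"dx": 34.7, "dy": 13.4, "dz": 0, "rx": 0, "ry": -0.6, "rz": 0.9, "gripper": -1},
    {"dx": 2.3, "dy": 0, "dz": 25, "rx": 0, "ry": 0, "rz": 0, "gripper": -1},
    {"dx": 2.4, "dy": 0, "dz": 25, "rx": 0, "ry": 0, "rz": 0, "gripper": -1},
    {"dx": 2.3, "dy": 0, "dz": 25, "rx": 0, "ry": 0, "rz": 0, "gripper": -1},
    {"dx": 2.4, "dy": 0, "dz": 25, "rx": 0, "ry": 0, "rz": 0, "gripper": -1},
    {"dx": 2.3, "dy": 0, "dz": 20, "rx": 0, "ry": 0, "rz": 0, "gripper": -1},
    {"dx": 0, "dy": 0, "dz": 0, "rx": 0, "ry": 0, "rz": 0, "gripper": -1},
    {"dx": 0, "dy": 0, "dz": 0, "rx": 0, "ry": 0, "rz": 0, "gripper": -1},
  ],
)

```text
clock: 33.52
tcp_pos: [0.6095, 0.3664, 0.051]
orientation: [2.113, 2.227, -0.092]
contact_force: [0.1, -0.2, -1.4]
grip_width: 0.0627
gripper_force: 110.0
```

>>> step_arm(
  moves=[
    {"dx": 1, "dy": 0, "dz": 10, "rx": 0, "ry": 0, "rz": 0, "gripper": -1},
    {"dx": 1, "dy": 0, "dz": 9, "rx": 0, "ry": 0, "rz": 0, "gripper": -1},
    {"dx": 0.5, "dy": 0, "dz": 5, "rx": 0, "ry": 0, "rz": 0, "gripper": -1},
    {"dx": 0, "dy": 0, "dz": 2, "rx": 0, "ry": 0, "rz": 0, "gripper": -1},
    {"dx": 0, "dy": 0, "dz": 0, "rx": 0, "ry": 0, "rz": 0, "gripper": -1},
    {"dx": 0, "dy": 0, "dz": 0, "rx": 0, "ry": 0, "rz": 0, "gripper": -1},
  ],
)

```text
clock: 34.28
tcp_pos: [0.6093, 0.3661, 0.0244]
orientation: [2.113, 2.227, -0.094]
contact_force: [-0.1, -0.1, -2.4]
grip_width: 0.0626
gripper_force: 110.1
```

>>> step_arm(
  moves=[
    {"dx": 0, "dy": 0, "dz": 2, "rx": 0, "ry": 0, "rz": 0, "gripper": -1},
    {"dx": 0, "dy": 0, "dz": 1.5, "rx": 0, "ry": 0, "rz": 0, "gripper": -1},
    {"dx": 0, "dy": 0, "dz": 0, "rx": 0, "ry": 0, "rz": 0, "gripper": -1},
    {"dx": 0, "dy": 0, "dz": 0, "rx": 0, "ry": 0, "rz": 0, "gripper": -1},
  ],
)

```text
clock: 34.78
tcp_pos: [0.6094, 0.3662, 0.0213]
orientation: [2.113, 2.228, -0.093]
contact_force: [-1.3, 1.0, 4.6]
grip_width: 0.0627
gripper_force: 112.1
```

Contact made. Release and rise, then check the cover and look over the mat.

>>> step_arm(
  moves=[
    {"dx": 0, "dy": 0, "dz": 0, "rx": 0, "ry": 0, "rz": 0, "gripper": 1},
    {"dx": 0, "dy": 0, "dz": 0, "rx": 0, "ry": 0, "rz": 0, "gripper": 1},
    {"dx": 0, "dy": 0, "dz": 0, "rx": 0, "ry": 0, "rz": 0, "gripper": 1},
    {"dx": 0, "dy": 0, "dz": 0, "rx": 0, "ry": 0, "rz": 0, "gripper": 1},
    {"dx": 0, "dy": 0, "dz": -30, "rx": 0, "ry": 0, "rz": 0, "gripper": 1},
    {"dx": 0, "dy": 0, "dz": -60, "rx": 0, "ry": 0, "rz": 0, "gripper": 1},
    {"dx": 0, "dy": 0, "dz": -60, "rx": 0, "ry": 0, "rz": 0, "gripper": 1},
    {"dx": 0, "dy": 0, "dz": -60, "rx": 0, "ry": 0, "rz": 0, "gripper": 1},
    {"dx": 0, "dy": 0, "dz": -30, "rx": 0, "ry": 5.4, "rz": 0, "gripper": 1},
    {"dx": 0, "dy": 0, "dz": 0, "rx": 0, "ry": 0, "rz": 0, "gripper": 1},
    {"dx": 0, "dy": 0, "dz": 0, "rx": 0, "ry": 0, "rz": 0, "gripper": 1},
  ],
)

```text
clock: 36.15
tcp_pos: [0.6067, 0.3871, 0.2583]
orientation: [2.16, 2.278, 0.001]
contact_force: [-0.5, 0.6, -0.2]
grip_width: 0.0857
gripper_force: 0.0
```

```bash
python3 - <<'E'
from h import *
st()
s,i=grab('scene','s16.png'); 
# detect cover on plate: darker gray region near projected plate
P=w2p(i,[(.611-.033,.24,.018),(.611+.033,.24,.018),(.611+.033,.39,.018),(.611-.033,.39,.018)]);print(P.round(0).tolist())
asc('s16.png',185,250,365,470)
plan([((.52,.05,.26),down(80)),((.53,-.15,.26),down(80))],55)
E
```

```text
t 36.15 tcp [0.6067 0.3871 0.2583] R [[-0.053, 0.999, 0.002], [0.999, 0.053, -0.001], [-0.001, 0.002, -1.0]] F [-0.5  0.6 -0.2] w 0.0857 gf 0.0 q [-0.29  0.61 -0.58  1.4   0.34  1.23 -0.85]
[[392.0, 221.0], [403.0, 236.0], [449.0, 222.0], [436.0, 208.0]]
185 ::::::=+*%%%%%%%%%%%%%%%%%%%%%%%%%%%%%%%%%%%@@%%%%%%%%%%%%%%%+-:------------::::-::::::::::::::::::::::::
186 ::-+*#%%%%%%%%%%%%%%%%%%%%%%%%%%%%%%@%@@@@*=.=%%%%%%%%%%%%%%%%+---------------::::::::-::::::::::::::::::
187 +*%%%%%%%%%%%%%%%%%%%%%%%%%%%%%%%@@@@%+:      +@%%%%%%%%%%%%%%%+:-------:--:::::::-::::::::::::::::::::::
188 %%%%%%%%%%%%%%%%%%%%%%%%%%%%%@@@%+=           :#%%%%%%%%%%%%%%%%+:---------------:::::::::-:::::::::::-::
189 %%%%%%%%%%%%%%%%%%%%%%%%@@@%*=:                :#%%%%%%%%%%%%%%%%+:---------:--::::::-:::::::::::::::::::
190 %%%%%%%%%%%%%%%%%%%%%*+*=:                      =%%%%%%%%%%%%%%%%%=:---------:-::----::::::::::::::::::::
191 %%%%%%%%%%%%%%%%%%%%%+-.                    .-=+#%%%%%%%%%%%%%%%%%%=::---:-::-----:::::::::::::::::::::::
192 %%%%%%%%%%%%%%%%%%%%@#+-.              .:======+#%%%%%%%%%%%%%%%%%%%=:-
[... 6386 characters left out ...]
pper":1},{"dx":-47.9,"dy":-13.3,"dz":-0.3,"rx":0,"ry":0,"rz":1.8,"gripper":1},{"dx":-48.3,"dy":-11.8,"dz":-0.3,"rx":0,"ry":0,"rz":1.9,"gripper":1},{"dx":-48.7,"dy":-10.2,"dz":-0.3,"rx":0,"ry":0,"rz":1.9,"gripper":1},{"dx":-49,"dy":-8.5,"dz":-0.2,"rx":0.1,"ry":0,"rz":1.8,"gripper":1},{"dx":-49.3,"dy":-7.1,"dz":-0.3,"rx":0,"ry":0.1,"rz":1.9,"gripper":1},{"dx":-49.4,"dy":-5.4,"dz":-0.4,"rx":0,"ry":0,"rz":1.9,"gripper":1}
# [ 0.53 -0.15  0.26] 4
{"dx":-48.8,"dy":11.2,"dz":0,"rx":0,"ry":0,"rz":0,"gripper":1},{"dx":-48.8,"dy":11.2,"dz":-0.1,"rx":0,"ry":0,"rz":0,"gripper":1},{"dx":-48.8,"dy":11.2,"dz":0,"rx":0,"ry":0,"rz":0,"gripper":1},{"dx":-48.8,"dy":11.1,"dz":0,"rx":0,"ry":0,"rz":0,"gripper":1}
```

Cover is flat on the plate where intended. Now I'll fit link silhouettes in the scene image to get accurate poses.

```bash
cat > fit.py <<'E'
from h import *
from scipy.optimize import minimize
def shape(k):
    L=37
    if k=='link': pts,b=[(-L,0),(L,0)],[(-L,0),(L,0)]
    if k=='bent': e=(26+32.7*np.cos(.698),32.7*np.sin(.698)); pts,b=[(-L,0),(26,0),e],[(-L,0),e]
    if k=='short': pts,b=[(-22,0),(30,0)],[(-22,0)]
    P=[]
    for p,q in zip(pts[:-1],pts[1:]):
        p,q=np.array(p,float),np.array(q,float); d=(q-p)/np.linalg.norm(q-p); n=7*np.array([-d[1],d[0]]); P.append(np.array([p+n,q+n,q-n,p-n]))
    t=np.linspace(0,2*np.pi,24,endpoint=False)
    for c in b: P.append(np.array(c)+11*np.c_[np.cos(t),np.sin(t)])
    return P
S=6
def render(info,k,v,box):
    c,s=np.cos(v[2]),np.sin(v[2]); m=np.zeros(((box[3]-box[1])*S,(box[2]-box[0])*S),np.uint8)
    for p in shape(k):
        w=np.array(v[:2])+p@np.array([[c,s],[-s,c]])/1000
        uv=np.r_[w2p(info,np.c_[w,np.full(len(w),.004)]),w2p(info,np.c_[w,np.full(len(w),.024)])]
        h=cv2.convexHull(((uv-box[:2]+.5)*S*16).astype(np.int32)); cv2.fillConvexPoly(m,h,255,cv2.LINE_AA,4)
    return cv2.resize(m,(box[2]-box[0],box[3]-box[1]),interpolation=cv2.INTER_AREA)/255.
def fit(im,info,k,v0):
    uv=w2p(info,[(v0[0],v0[1],.015)])[0]; box=np.r_[np.int32(uv)-32,np.int32(uv)+32]
    box[:2]=np.maximum(box[:2],0); g=np.clip((im[box[1]:box[3],box[0]:box[2]].mean(2)-35)/70.,0,1)
    def cost(x):
        v=[v0[0]+x[0]/1000,v0[1]+x[1]/1000,v0[2]+x[2]*.02]; m=render(info,k,v,box)
        near=cv2.dilate((m>.05).astype(np.uint8),np.ones((5,5)))
        return ((m-g)**2*near).sum()/m.sum()
    best=min((minimize(cost,x0,method='Nelder-Mead',options=dict(initial_simplex=np.array(x0)+np.array([[0,0,0],[6,0,0],[0,6,0],[0,0,6]]))) for x0 in ([0,0,0],[-8,-4,0],[8,4,0])),key=lambda a:a.fun)
    x=best.x; return np.array([v0[0]+x[0]/1000,v0[1]+x[1]/1000,v0[2]+x[2]*.02]),best.fun
def mk(boss,end,off):
    b,e=np.array(boss),np.array(end); d=(e-b)/np.linalg.norm(e-b); p=b+d*off/1000; return [p[0],p[1],np.arctan2(d[1],d[0])]
I={'link1':mk((.6211,-.3517),(.6261,-.2747),37),'short1':mk((.5468,-.2084),(.5479,-.16),22),'bent1':mk((.5444,-.3481),(.5532,-.2845),37),
'bent2':mk((.4834,-.2144),(.4876,-.1541),37),'short2':mk((.4747,-.3347),(.486,-.283),22),'link2':mk((.4179,-.3478),(.4098,-.2715),37)}
def run(f,names=I):
    im,i=load(f); out={}
    for n in names:
        v,c=fit(im,i,n[:-1],I[n]); out[n]=v; print(n,v[:2].round(4),round(np.degrees(v[2]),1),'cost',round(c,3),'moved',np.round((v[:2]-I[n][:2])*1000,0))
    return out
E
python3 - <<'E'
from fit import *
run('s16.png')
E
```

```text
link1 [ 0.624  -0.3097] 85.9 cost 0.018 moved [1. 5.]
short1 [ 0.5481 -0.1829] 87.4 cost 0.018 moved [1. 3.]
bent1 [ 0.5505 -0.3099] 80.9 cost 0.023 moved [1. 2.]
bent2 [ 0.4866 -0.1764] 83.7 cost 0.054 moved [1. 1.]
short2 [ 0.4488 -0.3217] 72.6 cost 0.217 moved [-31.  -8.]
link2 [ 0.4153 -0.3071] 93.2 cost 0.193 moved [1. 4.]
```

>>> step_arm(
  moves=[
    {"dx": -47.5, "dy": -15, "dz": 0, "rx": 0, "ry": 0, "rz": 1.9, "gripper": 1},
    {"dx": -48, "dy": -13.3, "dz": 0, "rx": 0, "ry": 0, "rz": 1.8, "gripper": 1},
    {"dx": -48.3, "dy": -11.8, "dz": 0, "rx": 0, "ry": 0, "rz": 1.9, "gripper": 1},
    {"dx": -48.7, "dy": -10.2, "dz": 0, "rx": 0, "ry": 0, "rz": 1.9, "gripper": 1},
    {"dx": -49, "dy": -8.5, "dz": 0, "rx": 0, "ry": 0, "rz": 1.8, "gripper": 1},
    {"dx": -49.3, "dy": -7, "dz": 0, "rx": 0, "ry": 0, "rz": 1.9, "gripper": 1},
    {"dx": -49.4, "dy": -5.4, "dz": 0, "rx": 0, "ry": 0, "rz": 1.9, "gripper": 0.2},
  ],
)

```text
clock: 37.08
tcp_pos: [0.5192, 0.0491, 0.2573]
orientation: [-2.408, -2.018, -0.001]
contact_force: [0.3, -0.8, 1.4]
grip_width: 0.0701
gripper_force: 0.0
```

short2 has been knocked about 31 mm toward link2, so it goes last. First bent2: down with a partial opening, grip and lift.

```bash
python3 - <<'E'
import h
from h import *
st();h.G=0.1
plan([((.4866,-.1764,.15),down(83.7)),((.4866,-.1764,.031),down(83.7),40)],50)
E
```

```text
t 37.08 tcp [0.5192 0.0491 0.2573] R [[0.175, 0.985, 0.0], [0.985, -0.175, 0.001], [0.001, 0.0, -1.0]] F [ 0.3 -0.8  1.4] w 0.0701 gf 0.0 q [ 0.25  0.27 -0.54  1.89  0.16  1.03 -0.54]
# [ 0.487 -0.176  0.15 ] 6
{"dx":-38,"dy":1.2,"dz":17.9,"rx":0,"ry":0,"rz":-0.6,"gripper":0.1},{"dx":-38,"dy":0.8,"dz":17.8,"rx":0,"ry":0,"rz":-0.7,"gripper":0.1},{"dx":-38,"dy":0.4,"dz":17.9,"rx":0,"ry":0,"rz":-0.6,"gripper":0.1},{"dx":-37.9,"dy":0,"dz":17.8,"rx":0,"ry":0,"rz":-0.6,"gripper":0.1},{"dx":-38,"dy":-0.5,"dz":17.9,"rx":0,"ry":0,"rz":-0.6,"gripper":0.1},{"dx":-38,"dy":-0.8,"dz":17.8,"rx":0,"ry":-0.1,"rz":-0.7,"gripper":0.1}
# [ 0.487 -0.176  0.031] 3
{"dx":0,"dy":0,"dz":39.7,"rx":0,"ry":0,"rz":0,"gripper":0.1},{"dx":0.1,"dy":-0.1,"dz":39.7,"rx":0,"ry":0,"rz":0,"gripper":0.1},{"dx":0,"dy":0,"dz":39.6,"rx":0,"ry":0,"rz":0,"gripper":0.1}
```

>>> step_arm(
  moves=[
    {"dx": -38, "dy": 1, "dz": 10, "rx": 0, "ry": 0, "rz": -0.6, "gripper": 0.1},
    {"dx": -38, "dy": 0.8, "dz": 10, "rx": 0, "ry": 0, "rz": -0.7, "gripper": 0.1},
    {"dx": -38, "dy": 0.4, "dz": 15, "rx": 0, "ry": 0, "rz": -0.6, "gripper": 0.1},
    {"dx": -38, "dy": 0, "dz": 20, "rx": 0, "ry": 0, "rz": -0.6, "gripper": 0.1},
    {"dx": -38, "dy": -0.5, "dz": 26, "rx": 0, "ry": 0, "rz": -0.6, "gripper": 0.1},
    {"dx": -38, "dy": -0.8, "dz": 26, "rx": 0, "ry": 0, "rz": -0.7, "gripper": 0.1},
    {"dx": 0, "dy": 0, "dz": 0, "rx": 0, "ry": 0, "rz": 0, "gripper": 0.1},
    {"dx": 0, "dy": 0, "dz": 40, "rx": 0, "ry": 0, "rz": 0, "gripper": 0.1},
    {"dx": 0, "dy": 0, "dz": 40, "rx": 0, "ry": 0, "rz": 0, "gripper": 0.1},
    {"dx": 0, "dy": 0, "dz": 39, "rx": 0, "ry": 0, "rz": 0, "gripper": 0.1},
    {"dx": 0, "dy": 0, "dz": 0, "rx": 0, "ry": 0, "rz": 0, "gripper": 0.1},
    {"dx": 0, "dy": 0, "dz": 0, "rx": 0, "ry": 0, "rz": 0, "gripper": 0.1},
  ],
)

```text
clock: 38.58
tcp_pos: [0.4894, -0.1742, 0.0334]
orientation: [2.337, 2.097, 0.006]
contact_force: [0.2, -0.9, -0.9]
grip_width: 0.0472
gripper_force: 0.0
```

>>> step_arm(
  moves=[
    {"dx": 0, "dy": -2, "dz": 1.5, "rx": 0, "ry": 0, "rz": 0, "gripper": 0.1},
    {"dx": 0, "dy": 0, "dz": 0, "rx": 0, "ry": 0, "rz": 0, "gripper": -1},
    {"dx": 0, "dy": 0, "dz": 0, "rx": 0, "ry": 0, "rz": 0, "gripper": -1},
    {"dx": 0, "dy": 0, "dz": 0, "rx": 0, "ry": 0, "rz": 0, "gripper": -1},
    {"dx": 0, "dy": 0, "dz": 0, "rx": 0, "ry": 0, "rz": 0, "gripper": -1},
    {"dx": 0, "dy": 0, "dz": 0, "rx": 0, "ry": 0, "rz": 0, "gripper": -1},
    {"dx": 0, "dy": 0, "dz": -30, "rx": 0, "ry": 0, "rz": 0, "gripper": -1},
    {"dx": 0, "dy": 0, "dz": -50, "rx": 0, "ry": 0, "rz": 0, "gripper": -1},
    {"dx": 0, "dy": 0, "dz": -50, "rx": 0, "ry": 0, "rz": 0, "gripper": -1},
    {"dx": 0, "dy": 0, "dz": -20, "rx": 0, "ry": 0, "rz": 0, "gripper": -1},
    {"dx": 0, "dy": 0, "dz": 0, "rx": 0, "ry": 0, "rz": 0, "gripper": -1},
    {"dx": 0, "dy": 0, "dz": 0, "rx": 0, "ry": 0, "rz": 0, "gripper": -1},
  ],
  grip_force=80,
)

```text
clock: 40.08
tcp_pos: [0.4852, -0.1748, 0.1799]
orientation: [-2.34, -2.097, -0.004]
contact_force: [-0.2, 0.5, -1.0]
grip_width: 0.0121
gripper_force: 78.6
```

```bash
python3 - <<'E'
import h
from h import *
st();h.G=-1
Q=R.from_rotvec(r.get_obs()['orientation']).as_matrix(); yaw=np.degrees(np.arctan2(Q[1,0],Q[0,0])); print(yaw)
y=100.6+yaw-83.7
plan([(bx(-.007,.2,.006),down(y)),(bx(-.007,.100,.006),down(y),40)],45)
E
```

```text
t 40.08 tcp [ 0.4852 -0.1748  0.1799] R [[0.109, 0.994, 0.002], [0.994, -0.109, 0.002], [0.002, 0.002, -1.0]] F [-0.2  0.5 -1. ] w 0.0121 gf 78.64832282066345 q [ 0.6   0.34 -0.44  1.98  0.19  0.86 -0.06]
83.73189280957041
# [0.538 0.026 0.2  ] 5
{"dx":41.1,"dy":6.2,"dz":-3.9,"rx":0,"ry":0,"rz":-3.4,"gripper":-1},{"dx":40.7,"dy":8.5,"dz":-4,"rx":0,"ry":0,"rz":-3.4,"gripper":-1},{"dx":40.2,"dy":11,"dz":-3.9,"rx":0.1,"ry":-0.1,"rz":-3.3,"gripper":-1},{"dx":39.4,"dy":13.3,"dz":-4.1,"rx":0,"ry":0,"rz":-3.4,"gripper":-1},{"dx":38.5,"dy":15.6,"dz":-4,"rx":0,"ry":0,"rz":-3.4,"gripper":-1}
# [0.538 0.026 0.1  ] 3
{"dx":0,"dy":0,"dz":33.3,"rx":0,"ry":0,"rz":0,"gripper":-1},{"dx":0,"dy":0,"dz":33.4,"rx":0,"ry":0,"rz":0,"gripper":-1},{"dx":0.1,"dy":0,"dz":33.3,"rx":0,"ry":0,"rz":0,"gripper":-1}
```

>>> step_arm(
  moves=[
    {"dx": 41, "dy": 6.2, "dz": -4, "rx": 0, "ry": 0, "rz": -3.4, "gripper": -1},
    {"dx": 40.7, "dy": 8.5, "dz": -4, "rx": 0, "ry": 0, "rz": -3.4, "gripper": -1},
    {"dx": 40.2, "dy": 11, "dz": -4, "rx": 0, "ry": 0, "rz": -3.3, "gripper": -1},
    {"dx": 39.4, "dy": 13.3, "dz": -4, "rx": 0, "ry": 0, "rz": -3.4, "gripper": -1},
    {"dx": 38.5, "dy": 15.6, "dz": -4, "rx": 0, "ry": 0, "rz": -3.4, "gripper": -1},
    {"dx": 0, "dy": 0, "dz": 0, "rx": 0, "ry": 0, "rz": 0, "gripper": -1},
    {"dx": 0, "dy": 0, "dz": 30, "rx": 0, "ry": 0, "rz": 0, "gripper": -1},
    {"dx": 0, "dy": 0, "dz": 25, "rx": 0, "ry": 0, "rz": 0, "gripper": -1},
    {"dx": 0, "dy": 0, "dz": 0, "rx": 0, "ry": 0, "rz": 0, "gripper": -1},
    {"dx": 0, "dy": 0, "dz": 0, "rx": 0, "ry": 0, "rz": 0, "gripper": -1},
  ],
)

```text
clock: 41.32
tcp_pos: [0.5393, 0.0258, 0.1465]
orientation: [2.006, 2.416, 0.005]
contact_force: [-0.2, -0.9, -1.6]
grip_width: 0.0117
gripper_force: 78.6
```

```bash
cat >> h.py <<'E'
def bpos():
    o=st(); d=np.array(o['tcp_pos'])-C; Q=R.from_rotvec(o['orientation']).as_matrix(); print('box x,y mm',np.round([1e3*d@[ey[1],-ey[0],0],1e3*d@ey],1),'yaw',np.degrees(np.arctan2(Q[1,0],Q[0,0])).round(2))
E
python3 -c "
from h import *
bpos()"
```

```text
t 41.33 tcp [0.5393 0.0258 0.1465] R [[-0.184, 0.983, 0.003], [0.983, 0.184, 0.001], [0.001, 0.003, -1.0]] F [-0.2 -0.9 -1.6] w 0.0117 gf 78.59433889389038 q [ 0.28  0.44 -0.55  1.95  0.31  0.83 -0.25]
box x,y mm [ 7.  -7.6] yaw 100.61
```

>>> step_arm(
  moves=[
    {"dx": 0, "dy": -1, "dz": 20, "rx": 0, "ry": 0, "rz": 0, "gripper": -1},
    {"dx": 0, "dy": 0, "dz": 18, "rx": 0, "ry": 0, "rz": 0, "gripper": -1},
    {"dx": 0, "dy": 0, "dz": 10, "rx": 0, "ry": 0, "rz": 0, "gripper": -1},
    {"dx": 0, "dy": 0, "dz": 0, "rx": 0, "ry": 0, "rz": 0, "gripper": -1},
    {"dx": 0, "dy": 0, "dz": 0, "rx": 0, "ry": 0, "rz": 0, "gripper": -1},
  ],
)

```text
clock: 41.95
tcp_pos: [0.5389, 0.0261, 0.0989]
orientation: [2.004, 2.416, 0.006]
contact_force: [-0.4, -0.0, -1.5]
grip_width: 0.0115
gripper_force: 78.6
```

No contact, so lower a bit more, release with a small opening, and rise.

>>> step_arm(
  moves=[
    {"dx": 0, "dy": 0, "dz": 7, "rx": 0, "ry": 0, "rz": 0, "gripper": -1},
    {"dx": 0, "dy": 0, "dz": 7, "rx": 0, "ry": 0, "rz": 0, "gripper": -1},
    {"dx": 0, "dy": 0, "dz": 0, "rx": 0, "ry": 0, "rz": 0, "gripper": -1},
    {"dx": 0, "dy": 0, "dz": 0, "rx": 0, "ry": 0, "rz": 0, "gripper": -0.52},
    {"dx": 0, "dy": 0, "dz": 0, "rx": 0, "ry": 0, "rz": 0, "gripper": -0.52},
    {"dx": 0, "dy": 0, "dz": 0, "rx": 0, "ry": 0, "rz": 0, "gripper": -0.52},
    {"dx": 0, "dy": 0, "dz": -30, "rx": 0, "ry": 0, "rz": 0, "gripper": -0.52},
    {"dx": 0, "dy": 0, "dz": -50, "rx": 0, "ry": 0, "rz": 0, "gripper": -0.4},
    {"dx": 0, "dy": 0, "dz": -40, "rx": 0, "ry": 0, "rz": 0, "gripper": 0.1},
    {"dx": 0, "dy": 0, "dz": 0, "rx": 0, "ry": 0, "rz": 0, "gripper": 0.1},
    {"dx": 0, "dy": 0, "dz": 0, "rx": 0, "ry": 0, "rz": 0, "gripper": 0.1},
  ],
)

```text
clock: 43.32
tcp_pos: [0.5383, 0.0258, 0.2044]
orientation: [2.004, 2.415, 0.006]
contact_force: [0.6, 0.0, -0.3]
grip_width: 0.0469
gripper_force: 0.0
```

```bash
python3 - <<'E'
import h
from fit import *
bpos();h.h=0
grab('scene','s17.png'); v=run('s17.png',['bent1','short1','link1'])['bent1']
import h as H; H.G=0.1
y=np.degrees(v[2])
plan([((v[0],v[1],.16),down(y)),((v[0],v[1],.05),down(y),40)],50)
E
```

```text
t 43.33 tcp [0.5383 0.0258 0.2044] R [[-0.184, 0.983, 0.005], [0.983, 0.184, 0.001], [0.0, 0.005, -1.0]] F [ 0.6  0.  -0.3] w 0.0469 gf 0.0 q [ 0.31  0.37 -0.58  1.9   0.25  0.94 -0.2 ]
box x,y mm [ 6.1 -7.5] yaw 100.63
bent1 [ 0.5506 -0.3099] 80.9 cost 0.023 moved [1. 2.]
short1 [ 0.5482 -0.1829] 87.6 cost 0.018 moved [1. 3.]
link1 [ 0.624  -0.3097] 85.9 cost 0.018 moved [1. 5.]
# [ 0.551 -0.31   0.16 ] 7
{"dx":-47.5,"dy":-7.1,"dz":6.2,"rx":0,"ry":0,"rz":2.8,"gripper":0.1},{"dx":-47.7,"dy":-4.7,"dz":6.2,"rx":0.1,"ry":0,"rz":2.8,"gripper":0.1},{"dx":-47.9,"dy":-2.4,"dz":6.2,"rx":0,"ry":0,"rz":2.8,"gripper":0.1},{"dx":-48,"dy":-0.1,"dz":6.2,"rx":0,"ry":0,"rz":2.9,"gripper":0.1},{"dx":-47.9,"dy":2.4,"dz":6.2,"rx":0,"ry":0,"rz":2.8,"gripper":0.1},{"dx":-47.8,"dy":4.7,"dz":6.2,"rx":0,"ry":-0.1,"rz":2.8,"gripper":0.1},{"dx":-47.4,"dy":7,"dz":6.3,"rx":0.1,"ry":0,"rz":2.8,"gripper":0.1}
# [ 0.551 -0.31   0.05 ] 3
{"dx":0,"dy":0,"dz":36.7,"rx":0,"ry":0,"rz":0,"gripper":0.1},{"dx":0,"dy":0,"dz":36.7,"rx":0,"ry":0,"rz":0,"gripper":0.1},{"dx":0.1,"dy":0.1,"dz":36.6,"rx":0,"ry":0,"rz":0,"gripper":0.1}
```

>>> step_arm(
  moves=[
    {"dx": -47.5, "dy": -7, "dz": 6.2, "rx": 0, "ry": 0, "rz": 2.8, "gripper": 0.1},
    {"dx": -47.7, "dy": -4.7, "dz": 6.2, "rx": 0, "ry": 0, "rz": 2.8, "gripper": 0.1},
    {"dx": -48, "dy": -2.4, "dz": 6.2, "rx": 0, "ry": 0, "rz": 2.8, "gripper": 0.1},
    {"dx": -48, "dy": 0, "dz": 6.2, "rx": 0, "ry": 0, "rz": 2.9, "gripper": 0.1},
    {"dx": -48, "dy": 2.4, "dz": 6.2, "rx": 0, "ry": 0, "rz": 2.8, "gripper": 0.1},
    {"dx": -47.8, "dy": 4.7, "dz": 6.2, "rx": 0, "ry": 0, "rz": 2.8, "gripper": 0.1},
    {"dx": -47.4, "dy": 7, "dz": 6.3, "rx": 0, "ry": 0, "rz": 2.8, "gripper": 0.1},
    {"dx": 0, "dy": 0, "dz": 36, "rx": 0, "ry": 0, "rz": 0, "gripper": 0.1},
    {"dx": 0, "dy": 0, "dz": 36, "rx": 0, "ry": 0, "rz": 0, "gripper": 0.1},
    {"dx": 0, "dy": 0, "dz": 36, "rx": 0, "ry": 0, "rz": 0, "gripper": 0.1},
    {"dx": 0, "dy": 0, "dz": 0, "rx": 0, "ry": 0, "rz": 0, "gripper": 0.1},
    {"dx": 0, "dy": 0, "dz": 0, "rx": 0, "ry": 0, "rz": 0, "gripper": 0.1},
    {"dx": 0, "dy": 0, "dz": 0, "rx": 0, "ry": 0, "rz": 0, "gripper": 0.1},
  ],
)

```text
clock: 45.0
tcp_pos: [0.5525, -0.3101, 0.0541]
orientation: [2.387, 2.037, 0.007]
contact_force: [-0.8, -0.3, 0.5]
grip_width: 0.047
gripper_force: 0.0
```

>>> step_arm(
  moves=[
    {"dx": 0, "dy": -1.5, "dz": 12, "rx": 0, "ry": 0, "rz": 0, "gripper": 0.1},
    {"dx": 0, "dy": 0, "dz": 11, "rx": 0, "ry": 0, "rz": 0, "gripper": 0.1},
    {"dx": 0, "dy": 0, "dz": 0, "rx": 0, "ry": 0, "rz": 0, "gripper": 0.1},
    {"dx": 0, "dy": 0, "dz": 0, "rx": 0, "ry": 0, "rz": 0, "gripper": -1},
    {"dx": 0, "dy": 0, "dz": 0, "rx": 0, "ry": 0, "rz": 0, "gripper": -1},
    {"dx": 0, "dy": 0, "dz": 0, "rx": 0, "ry": 0, "rz": 0, "gripper": -1},
    {"dx": 0, "dy": 0, "dz": 0, "rx": 0, "ry": 0, "rz": 0, "gripper": -1},
    {"dx": 0, "dy": 0, "dz": 0, "rx": 0, "ry": 0, "rz": 0, "gripper": -1},
    {"dx": 0, "dy": 0, "dz": -30, "rx": 0, "ry": 0, "rz": 0, "gripper": -1},
    {"dx": 0, "dy": 0, "dz": -50, "rx": 0, "ry": 0, "rz": 0, "gripper": -1},
    {"dx": 0, "dy": 0, "dz": -50, "rx": 0, "ry": 0, "rz": 0, "gripper": -1},
    {"dx": 0, "dy": 0, "dz": -30, "rx": 0, "ry": 0, "rz": 0, "gripper": -1},
    {"dx": 0, "dy": 0, "dz": 0, "rx": 0, "ry": 0, "rz": 0, "gripper": -1},
    {"dx": 0, "dy": 0, "dz": 0, "rx": 0, "ry": 0, "rz": 0, "gripper": -1},
    {"dx": 0, "dy": 0, "dz": 0, "rx": 0, "ry": 0, "rz": 0, "gripper": -1},
  ],
)

```text
clock: 46.88
tcp_pos: [0.5484, -0.3092, 0.1875]
orientation: [-2.389, -2.038, -0.004]
contact_force: [-0.8, 0.7, -1.1]
grip_width: 0.0121
gripper_force: 79.0
```

```bash
python3 - <<'E'
import h
from h import *
bpos();h.G=-1
plan([(bx(-.007,.2,.006),down(100.6)),(bx(-.007,.145,.006),down(100.6),40)],50)
E
```

```text
t 46.88 tcp [ 0.5484 -0.3092  0.1875] R [[0.157, 0.988, 0.001], [0.988, -0.157, 0.003], [0.003, 0.0, -1.0]] F [-0.8  0.7 -1.1] w 0.0121 gf 78.99789690971375 q [ 0.7   0.5  -0.39  1.71  0.22  0.98  0.08]
box x,y mm [ -45.6 -338.6] yaw 80.95
# [0.538 0.026 0.2  ] 7
{"dx":47.1,"dy":-9,"dz":-1.6,"rx":0,"ry":0,"rz":-2.8,"gripper":-1},{"dx":47.5,"dy":-6.7,"dz":-1.7,"rx":0,"ry":0,"rz":-2.8,"gripper":-1},{"dx":47.7,"dy":-4.3,"dz":-1.6,"rx":0,"ry":-0.1,"rz":-2.8,"gripper":-1},{"dx":47.9,"dy":-2,"dz":-1.8,"rx":0,"ry":0,"rz":-2.8,"gripper":-1},{"dx":48,"dy":0.3,"dz":-1.7,"rx":0,"ry":0,"rz":-2.8,"gripper":-1},{"dx":47.8,"dy":2.7,"dz":-1.7,"rx":0,"ry":0,"rz":-2.8,"gripper":-1},{"dx":47.7,"dy":5,"dz":-1.8,"rx":0,"ry":-0.1,"rz":-2.9,"gripper":-1}
# [0.538 0.026 0.145] 2
{"dx":0,"dy":0,"dz":27.5,"rx":0,"ry":0,"rz":0,"gripper":-1},{"dx":0.1,"dy":-0.1,"dz":27.5,"rx":0,"ry":0,"rz":0,"gripper":-1}
```

>>> step_arm(
  moves=[
    {"dx": 47, "dy": -9, "dz": -1.6, "rx": 0, "ry": 0, "rz": -2.8, "gripper": -1},
    {"dx": 47.5, "dy": -6.7, "dz": -1.7, "rx": 0, "ry": 0, "rz": -2.8, "gripper": -1},
    {"dx": 47.7, "dy": -4.3, "dz": -1.6, "rx": 0, "ry": -0.1, "rz": -2.8, "gripper": -1},
    {"dx": 48, "dy": -2, "dz": -1.8, "rx": 0, "ry": 0, "rz": -2.8, "gripper": -1},
    {"dx": 48, "dy": 0.3, "dz": -1.7, "rx": 0, "ry": 0, "rz": -2.8, "gripper": -1},
    {"dx": 47.8, "dy": 2.7, "dz": -1.7, "rx": 0, "ry": 0, "rz": -2.8, "gripper": -1},
    {"dx": 47.7, "dy": 5, "dz": -1.8, "rx": 0, "ry": -0.1, "rz": -2.9, "gripper": -1},
    {"dx": 0, "dy": 0, "dz": 0, "rx": 0, "ry": 0, "rz": 0, "gripper": -1},
    {"dx": 0, "dy": 0, "dz": 30, "rx": 0, "ry": 0, "rz": 0, "gripper": -1},
    {"dx": 0, "dy": 0, "dz": 25, "rx": 0, "ry": 0, "rz": 0, "gripper": -1},
    {"dx": 0, "dy": 0, "dz": 0, "rx": 0, "ry": 0, "rz": 0, "gripper": -1},
    {"dx": 0, "dy": 0, "dz": 0, "rx": 0, "ry": 0, "rz": 0, "gripper": -1},
    {"dx": 0, "dy": 0, "dz": 0, "rx": 0, "ry": 0, "rz": 0, "gripper": -1},
  ],
)

```text
clock: 48.5
tcp_pos: [0.5402, 0.0256, 0.1475]
orientation: [2.003, 2.413, 0.003]
contact_force: [-0.9, -0.5, -1.6]
grip_width: 0.012
gripper_force: 78.9
```

```bash
python3 -c "
from h import *
bpos()"
```

```text
t 48.5 tcp [0.5402 0.0256 0.1475] R [[-0.184, 0.983, 0.006], [0.983, 0.184, -0.002], [-0.003, 0.005, -1.0]] F [-0.9 -0.5 -1.6] w 0.012 gf 78.94636631011963 q [ 0.28  0.44 -0.55  1.95  0.32  0.83 -0.26]
box x,y mm [ 7.8 -8. ] yaw 100.62
```

>>> step_arm(
  moves=[
    {"dx": 1, "dy": -2, "dz": 20, "rx": 0, "ry": 0, "rz": 0, "gripper": -1},
    {"dx": 0, "dy": 0, "dz": 18, "rx": 0, "ry": 0, "rz": 0, "gripper": -1},
    {"dx": 0, "dy": 0, "dz": 10, "rx": 0, "ry": 0, "rz": 0, "gripper": -1},
    {"dx": 0, "dy": 0, "dz": 8, "rx": 0, "ry": 0, "rz": 0, "gripper": -1},
    {"dx": 0, "dy": 0, "dz": 0, "rx": 0, "ry": 0, "rz": 0, "gripper": -1},
    {"dx": 0, "dy": 0, "dz": 0, "rx": 0, "ry": 0, "rz": 0, "gripper": -1},
  ],
)

```text
clock: 49.25
tcp_pos: [0.5378, 0.0263, 0.0908]
orientation: [2.003, 2.414, 0.002]
contact_force: [-0.5, -0.1, -0.1]
grip_width: 0.0121
gripper_force: 79.0
```

>>> step_arm(
  moves=[
    {"dx": 0, "dy": 0, "dz": 0, "rx": 0, "ry": 0, "rz": 0, "gripper": -0.52},
    {"dx": 0, "dy": 0, "dz": 0, "rx": 0, "ry": 0, "rz": 0, "gripper": -0.52},
    {"dx": 0, "dy": 0, "dz": 0, "rx": 0, "ry": 0, "rz": 0, "gripper": -0.52},
    {"dx": 0, "dy": 0, "dz": -30, "rx": 0, "ry": 0, "rz": 0, "gripper": -0.52},
    {"dx": 0, "dy": 0, "dz": -50, "rx": 0, "ry": 0, "rz": 0, "gripper": -0.4},
    {"dx": 0, "dy": 0, "dz": -45, "rx": 0, "ry": 0, "rz": 0, "gripper": 0.1},
    {"dx": 0, "dy": 0, "dz": 0, "rx": 0, "ry": 0, "rz": 0, "gripper": 0.1},
    {"dx": 0, "dy": 0, "dz": 0, "rx": 0, "ry": 0, "rz": 0, "gripper": 0.1},
  ],
)

```text
clock: 50.25
tcp_pos: [0.5373, 0.0262, 0.2153]
orientation: [2.003, 2.414, 0.002]
contact_force: [0.3, -0.1, -0.1]
grip_width: 0.0473
gripper_force: 0.0
```

```bash
python3 - <<'E'
import h as H
from fit import *
bpos();H.G=0.1
grab('scene','s18.png'); v=run('s18.png',['short1'])['short1']; y=np.degrees(v[2])
plan([((v[0],v[1],.16),down(y)),((v[0],v[1],.05),down(y),40)],50)
asc('s18.png',183,228,284,358)
E
```

```text
t 50.25 tcp [0.5373 0.0262 0.2153] R [[-0.184, 0.983, 0.005], [0.983, 0.184, -0.002], [-0.003, 0.004, -1.0]] F [ 0.3 -0.1 -0.1] w 0.0473 gf 0.0 q [ 0.32  0.35 -0.6   1.89  0.24  0.96 -0.2 ]
box x,y mm [ 5.1 -6.8] yaw 100.63
short1 [ 0.5482 -0.1829] 87.6 cost 0.018 moved [1. 4.]
# [ 0.548 -0.183  0.16 ] 5
{"dx":-41.5,"dy":-5.5,"dz":11,"rx":0,"ry":0,"rz":2.6,"gripper":0.1},{"dx":-41.7,"dy":-3.6,"dz":11,"rx":0.1,"ry":0.1,"rz":2.6,"gripper":0.1},{"dx":-41.8,"dy":-1.7,"dz":11,"rx":0,"ry":0,"rz":2.6,"gripper":0.1},{"dx":-41.9,"dy":0.3,"dz":10.9,"rx":0,"ry":0,"rz":2.6,"gripper":0.1},{"dx":-41.8,"dy":2.1,"dz":11,"rx":0.1,"ry":0,"rz":2.6,"gripper":0.1}
# [ 0.548 -0.183  0.05 ] 3
{"dx":0,"dy":0,"dz":36.7,"rx":0,"ry":0,"rz":0,"gripper":0.1},{"dx":0.1,"dy":0,"dz":36.6,"rx":0,"ry":0,"rz":0,"gripper":0.1},{"dx":0,"dy":0,"dz":36.7,"rx":0,"ry":0,"rz":0,"gripper":0.1}
183 :::::::::-::::---+**+++++++++++-=+-=**#@@%%@+-:::::::::-:--:::::::::::----
184 --:--:::::::::-++-=+*+++++++=--=#=:=**#@@%%@+-:::::--:::::::::::::-----:::
185 ---:::::::::::-+*+-:-=+===-::=***=:=**#%%%%@+-:::--:::::::::::::----::::::
[... 2618 characters left out ...]
+-    -================--:.        -+===========================-:::
220 -=++++++-   .============+=-:..       .-+=============================-:::
221 -=+++++++-   .+=======-----.        .-+==================++===========-:::
222 -=++++++++-   :+====-:---.        -++===================*#+===========-:::
223 -=+++++++++:   -+==-:-=-        -+====================*###+===========-:::
224 -=++++++++++.   -++-..       .-+===================+*#####+===========-:::
225 :-++++++++++=.   --        -+===================++*#######+==========-::::
226 :-+++++++++++-           -+====================*##########+==========--:::
227 :-++++++++++++-       .-+====================*############+==========-::::
```

```bash
python3 - <<'E'
from h import *
i=load('s18.png')[1]
for uv in [(331,208),(305.5,222),(324,213)]:
  for z in (.048,.068,.09): 
    d=p2w(i,[uv],z)[0]-C; print(uv,z,np.round([1e3*d@[ey[1],-ey[0],0],1e3*d@ey],0))
E
```

```text
(331, 208) 0.048 [-30.  59.]
(331, 208) 0.068 [-11.  46.]
(331, 208) 0.09 [ 9. 33.]
(305.5, 222) 0.048 [-19. -34.]
(305.5, 222) 0.068 [ -1. -44.]
(305.5, 222) 0.09 [ 20. -55.]
(324, 213) 0.048 [-23.  30.]
(324, 213) 0.068 [-4. 18.]
(324, 213) 0.09 [16.  5.]
```

>>> step_arm(
  moves=[
    {"dx": -41.5, "dy": -5.5, "dz": 5, "rx": 0, "ry": 0, "rz": 2.6, "gripper": 0.1},
    {"dx": -41.7, "dy": -3.6, "dz": 5, "rx": 0, "ry": 0, "rz": 2.6, "gripper": 0.1},
    {"dx": -41.8, "dy": -1.7, "dz": 10, "rx": 0, "ry": 0, "rz": 2.6, "gripper": 0.1},
    {"dx": -42, "dy": 0.3, "dz": 17, "rx": 0, "ry": 0, "rz": 2.6, "gripper": 0.1},
    {"dx": -41.8, "dy": 2, "dz": 18, "rx": 0, "ry": 0, "rz": 2.6, "gripper": 0.1},
    {"dx": 0, "dy": 0, "dz": 36, "rx": 0, "ry": 0, "rz": 0, "gripper": 0.1},
    {"dx": 0, "dy": 0, "dz": 36, "rx": 0, "ry": 0, "rz": 0, "gripper": 0.1},
    {"dx": 0, "dy": 0, "dz": 36, "rx": 0, "ry": 0, "rz": 0, "gripper": 0.1},
    {"dx": 0, "dy": 0, "dz": 0, "rx": 0, "ry": 0, "rz": 0, "gripper": 0.1},
    {"dx": 0, "dy": 0, "dz": 0, "rx": 0, "ry": 0, "rz": 0, "gripper": 0.1},
    {"dx": 0, "dy": 0, "dz": 0, "rx": 0, "ry": 0, "rz": 0, "gripper": 0.1},
  ],
)

```text
clock: 51.68
tcp_pos: [0.55, -0.1832, 0.0544]
orientation: [2.262, 2.171, 0.004]
contact_force: [1.0, 0.3, -0.3]
grip_width: 0.0468
gripper_force: 0.0
```

Bent links are stacked neatly: the end boss is at box (−11, 46) at layer‑2 height. Grip short1.

>>> step_arm(
  moves=[
    {"dx": 0, "dy": -1.5, "dz": 12, "rx": 0, "ry": 0, "rz": 0, "gripper": 0.1},
    {"dx": 0, "dy": 0, "dz": 11, "rx": 0, "ry": 0, "rz": 0, "gripper": 0.1},
    {"dx": 0, "dy": 0, "dz": 0, "rx": 0, "ry": 0, "rz": 0, "gripper": 0.1},
    {"dx": 0, "dy": 0, "dz": 0, "rx": 0, "ry": 0, "rz": 0, "gripper": -1},
    {"dx": 0, "dy": 0, "dz": 0, "rx": 0, "ry": 0, "rz": 0, "gripper": -1},
    {"dx": 0, "dy": 0, "dz": 0, "rx": 0, "ry": 0, "rz": 0, "gripper": -1},
    {"dx": 0, "dy": 0, "dz": 0, "rx": 0, "ry": 0, "rz": 0, "gripper": -1},
    {"dx": 0, "dy": 0, "dz": 0, "rx": 0, "ry": 0, "rz": 0, "gripper": -1},
    {"dx": 0, "dy": 0, "dz": -30, "rx": 0, "ry": 0, "rz": 0, "gripper": -1},
    {"dx": 0, "dy": 0, "dz": -50, "rx": 0, "ry": 0, "rz": 0, "gripper": -1},
    {"dx": 0, "dy": 0, "dz": -50, "rx": 0, "ry": 0, "rz": 0, "gripper": -1},
    {"dx": 0, "dy": 0, "dz": -30, "rx": 0, "ry": 0, "rz": 0, "gripper": -1},
    {"dx": 0, "dy": 0, "dz": 0, "rx": 0, "ry": 0, "rz": 0, "gripper": -1},
    {"dx": 0, "dy": 0, "dz": 0, "rx": 0, "ry": 0, "rz": 0, "gripper": -1},
    {"dx": 0, "dy": 0, "dz": 0, "rx": 0, "ry": 0, "rz": 0, "gripper": -1},
  ],
)

```text
clock: 53.55
tcp_pos: [0.546, -0.1825, 0.1883]
orientation: [2.266, 2.174, -0.0]
contact_force: [0.5, -0.3, -1.8]
grip_width: 0.0121
gripper_force: 78.5
```

```bash
python3 - <<'E'
import h
from h import *
bpos();h.G=-1
plan([(bx(.034,.2,.003),down(100.6)),(bx(.034,.145,.003),down(100.6),40)],50)
grab('scene','s19.png')
E
```

```text
t 53.55 tcp [ 0.546  -0.1825  0.1883] R [[0.041, 0.999, 0.001], [0.999, -0.041, -0.001], [-0.001, 0.001, -1.0]] F [ 0.5 -0.3 -1.8] w 0.0121 gf 78.53774070739746 q [ 0.58  0.43 -0.47  1.84  0.24  0.93 -0.03]
box x,y mm [ -24.8 -213.6] yaw 87.64
# [0.528 0.066 0.2  ] 5
{"dx":49.5,"dy":-5.7,"dz":-2.4,"rx":0,"ry":0,"rz":-2.6,"gripper":-1},{"dx":49.7,"dy":-3.4,"dz":-2.4,"rx":0,"ry":0,"rz":-2.6,"gripper":-1},{"dx":49.8,"dy":-1.2,"dz":-2.4,"rx":0,"ry":0,"rz":-2.6,"gripper":-1},{"dx":49.8,"dy":1.1,"dz":-2.5,"rx":0,"ry":0.1,"rz":-2.6,"gripper":-1},{"dx":49.7,"dy":3.3,"dz":-2.3,"rx":0,"ry":0,"rz":-2.6,"gripper":-1}
# [0.528 0.066 0.145] 2
{"dx":0,"dy":0,"dz":27.5,"rx":0,"ry":0,"rz":0,"gripper":-1},{"dx":0,"dy":0,"dz":27.5,"rx":0,"ry":0,"rz":0,"gripper":-1}
```

>>> step_arm(
  moves=[
    {"dx": 49.5, "dy": -5.7, "dz": -2.4, "rx": 0, "ry": 0, "rz": -2.6, "gripper": -1},
    {"dx": 49.7, "dy": -3.4, "dz": -2.4, "rx": 0, "ry": 0, "rz": -2.6, "gripper": -1},
    {"dx": 49.8, "dy": -1.2, "dz": -2.4, "rx": 0, "ry": 0, "rz": -2.6, "gripper": -1},
    {"dx": 49.8, "dy": 1, "dz": -2.5, "rx": 0, "ry": 0, "rz": -2.6, "gripper": -1},
    {"dx": 49.7, "dy": 3.3, "dz": -2.3, "rx": 0, "ry": 0, "rz": -2.6, "gripper": -1},
    {"dx": 0, "dy": 0, "dz": 0, "rx": 0, "ry": 0, "rz": 0, "gripper": -1},
    {"dx": 0, "dy": 0, "dz": 30, "rx": 0, "ry": 0, "rz": 0, "gripper": -1},
    {"dx": 0, "dy": 0, "dz": 25, "rx": 0, "ry": 0, "rz": 0, "gripper": -1},
    {"dx": 0, "dy": 0, "dz": 0, "rx": 0, "ry": 0, "rz": 0, "gripper": -1},
    {"dx": 0, "dy": 0, "dz": 0, "rx": 0, "ry": 0, "rz": 0, "gripper": -1},
    {"dx": 0, "dy": -1, "dz": 20, "rx": 0, "ry": 0, "rz": 0, "gripper": -1},
    {"dx": 0, "dy": 0, "dz": 15, "rx": 0, "ry": 0, "rz": 0, "gripper": -1},
    {"dx": 0, "dy": 0, "dz": 0, "rx": 0, "ry": 0, "rz": 0, "gripper": -1},
    {"dx": 0, "dy": 0, "dz": 0, "rx": 0, "ry": 0, "rz": 0, "gripper": -1},
  ],
)

```text
clock: 55.35
tcp_pos: [0.5284, 0.0656, 0.112]
orientation: [2.003, 2.414, 0.002]
contact_force: [-0.3, 0.3, -1.6]
grip_width: 0.012
gripper_force: 78.5
```

```bash
python3 -c "
from h import *
bpos()"
```

```text
t 55.35 tcp [0.5284 0.0656 0.112 ] R [[-0.185, 0.983, 0.005], [0.983, 0.185, -0.002], [-0.003, 0.004, -1.0]] F [-0.3  0.3 -1.6] w 0.012 gf 78.52271676063538 q [ 0.2   0.49 -0.55  1.99  0.37  0.76 -0.39]
box x,y mm [ 3.7 33.5] yaw 100.64
```

>>> step_arm(
  moves=[
    {"dx": 0, "dy": 0, "dz": 8, "rx": 0, "ry": 0, "rz": 0, "gripper": -1},
    {"dx": 0, "dy": 0, "dz": 5, "rx": 0, "ry": 0, "rz": 0, "gripper": -1},
    {"dx": 0, "dy": 0, "dz": 0, "rx": 0, "ry": 0, "rz": 0, "gripper": -1},
    {"dx": 0, "dy": 0, "dz": 0, "rx": 0, "ry": 0, "rz": 0, "gripper": -0.52},
    {"dx": 0, "dy": 0, "dz": 0, "rx": 0, "ry": 0, "rz": 0, "gripper": -0.52},
    {"dx": 0, "dy": 0, "dz": 0, "rx": 0, "ry": 0, "rz": 0, "gripper": -0.52},
    {"dx": 0, "dy": 0, "dz": -30, "rx": 0, "ry": 0, "rz": 0, "gripper": -0.52},
    {"dx": 0, "dy": 0, "dz": -50, "rx": 0, "ry": 0, "rz": 0, "gripper": -0.4},
    {"dx": 0, "dy": 0, "dz": -45, "rx": 0, "ry": 0, "rz": 0, "gripper": -0.4},
    {"dx": 0, "dy": 0, "dz": 0, "rx": 0, "ry": 0, "rz": 0, "gripper": -0.4},
    {"dx": 0, "dy": 0, "dz": 0, "rx": 0, "ry": 0, "rz": 0, "gripper": -0.4},
  ],
)

```text
clock: 56.72
tcp_pos: [0.5272, 0.0653, 0.2229]
orientation: [2.003, 2.414, 0.0]
contact_force: [0.4, -0.6, 0.2]
grip_width: 0.0259
gripper_force: 0.0
```

```bash
python3 - <<'E'
import fit
from fit import *
bpos()
grab('scene','s20.png')
I['short2']=[.4488,-.3217,np.radians(72.6)]
run('s20.png',['short2','link2','link1'])
P=w2p(load('s20.png')[1],[(.449,-.322,.02),(.415,-.307,.02)]).astype(int);print(P)
asc('s20.png',225,275,170,225)
E
```

```text
t 56.73 tcp [0.5272 0.0653 0.2229] R [[-0.184, 0.983, 0.003], [0.983, 0.184, -0.003], [-0.003, 0.003, -1.0]] F [ 0.4 -0.6  0.2] w 0.0259 gf 0.0 q [ 0.27  0.34 -0.62  1.9   0.24  0.98 -0.28]
box x,y mm [ 2.4 33.5] yaw 100.63
short2 [ 0.4488 -0.3216] 72.6 cost 0.22 moved [-0.  0.]
link2 [ 0.4153 -0.3071] 93.2 cost 0.193 moved [1. 4.]
link1 [ 0.6241 -0.3096] 85.9 cost 0.018 moved [1. 5.]
[[189 242]
 [193 233]]
225 -------::--------:-----:-:::+*%%%%%%%%%%%%%%%%%%%%%%%%%
226 ----:-----------::::-:::+*%%%%%%%%%#***%%%%%%%%%%%%%%%%
227 ------::---:--::----+*%@%%%%%%%%%*+::::+%%%%%%%%%%%%%%%
228 --:-:--:--::----+*#@%%%%%%%%%%%#+::=#+::#%%%%%%%%%%%%%%
229 --:--:-:----=*#%%%%%%%%%%%%%#*+:::=#**::*%%%%%%%%%%%%%%
230 --::----=*#@@%%%%%%%%%%%%#*+:::::::==::=#%%%%%%%%%%%%%%
231 ----=*#%%%%%%%%%%%%%%%#*+::::::::::::==**%%%%%%%%%%%%%%
232 =*#%%%%%%%%%%%%%%%%#*+:::::::::==********%%%%%%%%%%%%%%
233 %%%%%%%%%%%%%%%%#++:::::::::==**+*++++***#%%%%%%%%%%%%%
234 %%%%%%%%%##*#*++-::::::::==***+**+*+++***%%%%%%%%%%%%%%
235 %%%%%%%%+==:-:::::::::==***+**++++++++**#%%%%%%%%%%%%%%
236 %%%%%%%+-:==-::::--==+**+
[... 1610 characters left out ...]
%%%%%%%%%%%%%%%%%%%%%%%%%%%%%%%%%%%%%%%%
264 -*%%%%%%%%%%%%%%%%%%%%%%%%%%%%%%%%%%%%%%%%%%%%%%%%%%%%%
265 -+@%%%%%%%%%%%%%%%%%%%%%%%%%%%%%%%%%%%%%%%%%%%%%%%%%%%%
266 :=@%%%%%%%%%%%%%%%%%%%%%%%%%%%%%%%%%%%%%%%%%%%%%%%%%%%%
267 :-%%%%%%%%%%%%%%%%%%%%%%%%%%%%%%%%%%%%%%%%%%%%%%%%%%%%%
268 :-#%%%%%%%%%%%%%%%%%%%%%%%%%%%%%%%%%%%%%%%%%%%%%%%%%%%%
269 :-*%%%%%%%%%%%%%%%%%%%%%%%%%%%%%%%%%%%%%%%%%%%%%%%%%%%%
270 ::+%%%%%%%%%%%%%%%%%%%%%%%%%%%%%%%%%%%%%%%%%%%%%%%%%%%%
271 ::=%%%%%%%%%%%%%%%%%%%%%%%%%%%%%%%%%%%%%%%%%%%%%%%%%%%%
272 ::-%%%%%%%%%%%%%%%%%%%%%%%%%%%%%%%%%%%%%%%%%%%%%%%%%%%%
273 ::-%%%%%%%%%%%%%%%%%%%%%%%%%%%%%%%%%%%%%%%%%%%%%%%%%%%%
274 ::-*%%%%%%%%%%%%%%%%%%%%%%%%%%%%%%%%%%%%%%%%%%%%%%%%%%%
```

```bash
python3 - <<'E'
import h
from h import *
h.G=-0.45
plan([((.5,-.15,.2),down(85)),((.4548,-.3074,.15),down(72.6)),((.4548,-.3074,.06),down(72.6),45)],50)
E
```

```text
# [ 0.5  -0.15  0.2 ] 5
{"dx":-41.3,"dy":-13.2,"dz":4.6,"rx":0,"ry":0,"rz":3.1,"gripper":-0.45},{"dx":-42,"dy":-11,"dz":4.5,"rx":0,"ry":0.1,"rz":3.2,"gripper":-0.45},{"dx":-42.5,"dy":-8.6,"dz":4.5,"rx":0.1,"ry":0,"rz":3.1,"gripper":-0.45},{"dx":-42.9,"dy":-6.3,"dz":4.5,"rx":0,"ry":0,"rz":3.1,"gripper":-0.45},{"dx":-43.2,"dy":-3.9,"dz":4.5,"rx":0,"ry":0.1,"rz":3.1,"gripper":-0.45}
# [ 0.455 -0.307  0.15 ] 4
{"dx":-40.2,"dy":-7.9,"dz":12.5,"rx":0,"ry":0,"rz":3.1,"gripper":-0.45},{"dx":-40.6,"dy":-5.6,"dz":12.4,"rx":0,"ry":0,"rz":3.1,"gripper":-0.45},{"dx":-40.8,"dy":-3.5,"dz":12.5,"rx":0,"ry":0,"rz":3.1,"gripper":-0.45},{"dx":-40.9,"dy":-1.3,"dz":12.5,"rx":0,"ry":0,"rz":3.1,"gripper":-0.45}
# [ 0.455 -0.307  0.06 ] 2
{"dx":0,"dy":0,"dz":45,"rx":0,"ry":0,"rz":0,"gripper":-0.45},{"dx":-0.1,"dy":0,"dz":45,"rx":0,"ry":0,"rz":0,"gripper":-0.45}
```

>>> step_arm(
  moves=[
    {"dx": -41.3, "dy": -13.2, "dz": 4.6, "rx": 0, "ry": 0, "rz": 3.1, "gripper": -0.45},
    {"dx": -42, "dy": -11, "dz": 4.5, "rx": 0, "ry": 0.1, "rz": 3.2, "gripper": -0.45},
    {"dx": -42.5, "dy": -8.6, "dz": 4.5, "rx": 0, "ry": 0, "rz": 3.1, "gripper": -0.45},
    {"dx": -43, "dy": -6.3, "dz": 4.5, "rx": 0, "ry": 0, "rz": 3.1, "gripper": -0.45},
    {"dx": -43.2, "dy": -4, "dz": 4.5, "rx": 0, "ry": 0, "rz": 3.1, "gripper": -0.45},
    {"dx": -40.2, "dy": -8, "dz": 12.5, "rx": 0, "ry": 0, "rz": 3.1, "gripper": -0.45},
    {"dx": -40.6, "dy": -5.6, "dz": 12.4, "rx": 0, "ry": 0, "rz": 3.1, "gripper": -0.45},
    {"dx": -40.8, "dy": -3.5, "dz": 12.5, "rx": 0, "ry": 0, "rz": 3.1, "gripper": -0.45},
    {"dx": -41, "dy": -1.3, "dz": 12.5, "rx": 0, "ry": 0, "rz": 3.1, "gripper": -0.45},
    {"dx": 0, "dy": 0, "dz": 45, "rx": 0, "ry": 0, "rz": 0, "gripper": -0.45},
    {"dx": 0, "dy": 0, "dz": 43, "rx": 0, "ry": 0, "rz": 0, "gripper": -0.45},
    {"dx": 0, "dy": 0, "dz": 0, "rx": 0, "ry": 0, "rz": 0, "gripper": -0.45},
    {"dx": 0, "dy": 0, "dz": 0, "rx": 0, "ry": 0, "rz": 0, "gripper": -0.45},
    {"dx": 0, "dy": 0, "dz": 0, "rx": 0, "ry": 0, "rz": 0, "gripper": -0.45},
  ],
)

```text
clock: 58.52
tcp_pos: [0.457, -0.3077, 0.0645]
orientation: [2.527, 1.858, 0.006]
contact_force: [0.7, 0.6, -0.4]
grip_width: 0.0236
gripper_force: 0.0
```

```bash
python3 - <<'E'
import h
from h import *
h.G=-0.45
bpos()
plan([((.4548,-.3074,.031),down(72.6),12)])
E
```

```text
t 58.52 tcp [ 0.457  -0.3077  0.0645] R [[0.298, 0.954, 0.006], [0.955, -0.298, -0.002], [-0.0, 0.006, -1.0]] F [ 0.7  0.6 -0.4] w 0.0236 gf 0.0 q [ 0.73  0.55 -0.32  1.98  0.27  0.65 -0.06]
box x,y mm [-135.2 -320.3] yaw 72.65
# [ 0.455 -0.307  0.031] 3
{"dx":-0.1,"dy":-0.8,"dz":11.2,"rx":0.1,"ry":0,"rz":0,"gripper":-0.45},{"dx":-0.1,"dy":-0.8,"dz":11.2,"rx":0.1,"ry":0,"rz":0,"gripper":-0.45},{"dx":-0.1,"dy":-0.7,"dz":11.1,"rx":0.2,"ry":0,"rz":0.1,"gripper":-0.45}
```

>>> step_arm(
  moves=[
    {"dx": 0, "dy": -2.3, "dz": 4, "rx": 0, "ry": 0, "rz": 0, "gripper": -0.45},
    {"dx": 0, "dy": 0, "dz": 0, "rx": 0, "ry": 0, "rz": 0, "gripper": -0.45},
    {"dx": 0, "dy": 0, "dz": 8, "rx": 0, "ry": 0, "rz": 0, "gripper": -0.45},
    {"dx": 0, "dy": 0, "dz": 5, "rx": 0, "ry": 0, "rz": 0, "gripper": -0.45},
    {"dx": 0, "dy": 0, "dz": 4, "rx": 0, "ry": 0, "rz": 0, "gripper": -0.45},
    {"dx": 0, "dy": 0, "dz": 0, "rx": 0, "ry": 0, "rz": 0, "gripper": -0.45},
    {"dx": 0, "dy": 0, "dz": 0, "rx": 0, "ry": 0, "rz": 0, "gripper": -0.45},
  ],
)

```text
clock: 59.4
tcp_pos: [0.4538, -0.3066, 0.0419]
orientation: [2.529, 1.859, 0.004]
contact_force: [-0.0, -0.3, -0.5]
grip_width: 0.0234
gripper_force: 0.0
```

Free so far (tips just below the bar top). Go down the rest, close, lift.

>>> step_arm(
  moves=[
    {"dx": 0, "dy": 0.5, "dz": 5, "rx": 0, "ry": 0, "rz": 0, "gripper": -0.45},
    {"dx": 0, "dy": 0, "dz": 4, "rx": 0, "ry": 0, "rz": 0, "gripper": -0.45},
    {"dx": 0, "dy": 0, "dz": 0, "rx": 0, "ry": 0, "rz": 0, "gripper": -0.45},
    {"dx": 0, "dy": 0, "dz": 0, "rx": 0, "ry": 0, "rz": 0, "gripper": -1},
    {"dx": 0, "dy": 0, "dz": 0, "rx": 0, "ry": 0, "rz": 0, "gripper": -1},
    {"dx": 0, "dy": 0, "dz": 0, "rx": 0, "ry": 0, "rz": 0, "gripper": -1},
    {"dx": 0, "dy": 0, "dz": -30, "rx": 0, "ry": 0, "rz": 0, "gripper": -1},
    {"dx": 0, "dy": 0, "dz": -50, "rx": 0, "ry": 0, "rz": 0, "gripper": -1},
    {"dx": 0, "dy": 0, "dz": -50, "rx": 0, "ry": 0, "rz": 0, "gripper": -1},
    {"dx": 0, "dy": 0, "dz": -30, "rx": 0, "ry": 0, "rz": 0, "gripper": -1},
    {"dx": 0, "dy": 0, "dz": 0, "rx": 0, "ry": 0, "rz": 0, "gripper": -1},
    {"dx": 0, "dy": 0, "dz": 0, "rx": 0, "ry": 0, "rz": 0, "gripper": -1},
    {"dx": 0, "dy": 0, "dz": 0, "rx": 0, "ry": 0, "rz": 0, "gripper": -1},
  ],
)

```text
clock: 61.02
tcp_pos: [0.4528, -0.3063, 0.1913]
orientation: [-2.531, -1.861, -0.003]
contact_force: [0.6, 1.2, -1.0]
grip_width: 0.0115
gripper_force: 79.5
```

```bash
python3 - <<'E'
import h as H
from fit import *
H.G=-1
bpos(); grab('scene','s21.png'); run('s21.png',['link2','link1']); asc('s21.png',225,250,170,212)
plan([((.5,-.15,.21),down(85)),(bx(-.020,.21,.003),down(100.6)),(bx(-.020,.115,.003),down(100.6),32)],50)
E
```

```text
t 61.02 tcp [ 0.4528 -0.3063  0.1913] R [[0.298, 0.954, 0.001], [0.954, -0.298, 0.001], [0.001, 0.001, -1.0]] F [ 0.6  1.2 -1. ] w 0.0115 gf 79.53345894813538 q [ 0.79  0.37 -0.38  1.91  0.17  0.9   0.02]
box x,y mm [-139.1 -318.1] yaw 72.65
link2 [ 0.4151 -0.3071] 94.1 cost 0.023 moved [1. 4.]
link1 [ 0.6241 -0.3096] 85.9 cost 0.018 moved [1. 5.]
225 -------:----------:::-::--::+*%@%%%%%%%%%%
226 -----::-:---------::--::+*%@%%%%%%%#***%%%
227 ------------::-:---:+*%@@%%%%%%%%*+::::+%%
228 ----------::----+*%@%%%%%%%%%%%#+::=#+::#%
229 ---:-:-:----=*#%%@%%%%%%%%%%#++:::=#**::*%
230 :--:----=*#%@%%%%%%%%%%%%#++:::::::==::=#%
231 ----=*#@%%%%%%%%%%%%%%#++::::::::::::==**%
232 =*#@%%%%%%%%%%%%%%##++:::::::::==**+*****%
233 %%%%%%%%%%%%%%%#*+=:::::::::==****+++****#
234 %%%%%%%%%*****+-:::::::-:=+****++*++++***%
235 %%%%%%%#+-::::::::::--=+*****+***+++++**#%
236 %%%%%%#-:-++-::----=+*******++++*+**++*#%%
237 %%%%%%+:-*#*-:-==+***+***+*++**+##%%%%%%%%
238 %%%%%%+--=+=-=+*********++*+*##%%%%%%%%%%%
239 %%%%%%#=::::=******+*++**+##%%%%%%%%%%%%%%
240 %%%%%%%*+==+*****+++***##%%%%%%%%%%%%%%%%
[... 521 characters left out ...]
x":40.8,"dy":1.8,"dz":-4.6,"rx":0,"ry":0,"rz":-3.1,"gripper":-1},{"dx":40.6,"dy":3.9,"dz":-4.5,"rx":0.1,"ry":-0.1,"rz":-3.1,"gripper":-1},{"dx":40.3,"dy":6.2,"dz":-4.7,"rx":0,"ry":0,"rz":-3.1,"gripper":-1}
# [0.538 0.013 0.21 ] 4
{"dx":41.4,"dy":5.9,"dz":0,"rx":0,"ry":0,"rz":-3.9,"gripper":-1},{"dx":40.9,"dy":8.6,"dz":0,"rx":0,"ry":0,"rz":-3.9,"gripper":-1},{"dx":40.2,"dy":11.4,"dz":-0.1,"rx":0,"ry":0,"rz":-3.9,"gripper":-1},{"dx":39.3,"dy":14.2,"dz":0,"rx":0,"ry":0,"rz":-3.9,"gripper":-1}
# [0.538 0.013 0.115] 3
{"dx":0,"dy":0,"dz":31.7,"rx":0,"ry":0,"rz":0,"gripper":-1},{"dx":0,"dy":0,"dz":31.7,"rx":0,"ry":0,"rz":0,"gripper":-1},{"dx":0.1,"dy":0,"dz":31.6,"rx":0,"ry":0,"rz":0,"gripper":-1}
```

Short2 is out cleanly and link2 didn't move. Carry it to the box.

>>> step_arm(
  moves=[
    {"dx": 40.8, "dy": 0, "dz": -4.6, "rx": 0, "ry": 0, "rz": -3.1, "gripper": -1},
    {"dx": 40.8, "dy": 1.8, "dz": -4.6, "rx": 0, "ry": 0, "rz": -3.1, "gripper": -1},
    {"dx": 40.6, "dy": 4, "dz": -4.5, "rx": 0, "ry": 0, "rz": -3.1, "gripper": -1},
    {"dx": 40.3, "dy": 6.2, "dz": -4.7, "rx": 0, "ry": 0, "rz": -3.1, "gripper": -1},
    {"dx": 41.4, "dy": 6, "dz": 0, "rx": 0, "ry": 0, "rz": -3.9, "gripper": -1},
    {"dx": 41, "dy": 8.6, "dz": 0, "rx": 0, "ry": 0, "rz": -3.9, "gripper": -1},
    {"dx": 40.2, "dy": 11.4, "dz": 0, "rx": 0, "ry": 0, "rz": -3.9, "gripper": -1},
    {"dx": 39.3, "dy": 14.2, "dz": 0, "rx": 0, "ry": 0, "rz": -3.9, "gripper": -1},
    {"dx": 0, "dy": 0, "dz": 0, "rx": 0, "ry": 0, "rz": 0, "gripper": -1},
    {"dx": 0, "dy": 0, "dz": 32, "rx": 0, "ry": 0, "rz": 0, "gripper": -1},
    {"dx": 0, "dy": 0, "dz": 32, "rx": 0, "ry": 0, "rz": 0, "gripper": -1},
    {"dx": 0, "dy": 0, "dz": 0, "rx": 0, "ry": 0, "rz": 0, "gripper": -1},
    {"dx": 0, "dy": 0, "dz": 0, "rx": 0, "ry": 0, "rz": 0, "gripper": -1},
    {"dx": 0, "dy": 0, "dz": 0, "rx": 0, "ry": 0, "rz": 0, "gripper": -1},
  ],
)

```text
clock: 62.82
tcp_pos: [0.5401, 0.0123, 0.1488]
orientation: [2.003, 2.414, 0.005]
contact_force: [0.1, -0.3, -0.2]
grip_width: 0.012
gripper_force: 79.5
```

```bash
python3 -c "
from h import *
bpos()"
```

```text
t 62.83 tcp [0.5401 0.0123 0.1488] R [[-0.184, 0.983, 0.006], [0.983, 0.184, -0.0], [-0.001, 0.006, -1.0]] F [ 0.1 -0.3 -0.2] w 0.012 gf 79.50135111808777 q [ 0.32  0.44 -0.58  1.95  0.32  0.84 -0.24]
box x,y mm [  5.3 -21. ] yaw 100.61
```

>>> step_arm(
  moves=[
    {"dx": 1, "dy": -1.5, "dz": 20, "rx": 0, "ry": 0, "rz": 0, "gripper": -1},
    {"dx": 0, "dy": 0, "dz": 17, "rx": 0, "ry": 0, "rz": 0, "gripper": -1},
    {"dx": 0, "dy": 0, "dz": 10, "rx": 0, "ry": 0, "rz": 0, "gripper": -1},
    {"dx": 0, "dy": 0, "dz": 0, "rx": 0, "ry": 0, "rz": 0, "gripper": -1},
    {"dx": 0, "dy": 0, "dz": 0, "rx": 0, "ry": 0, "rz": 0, "gripper": -1},
  ],
)

```text
clock: 63.45
tcp_pos: [0.5381, 0.0132, 0.1009]
orientation: [2.004, 2.415, 0.004]
contact_force: [0.1, -0.4, -1.2]
grip_width: 0.0117
gripper_force: 79.5
```

>>> step_arm(
  moves=[
    {"dx": 0, "dy": 0, "dz": 2, "rx": 0, "ry": 0, "rz": 0, "gripper": -1},
    {"dx": 0, "dy": 0, "dz": 0, "rx": 0, "ry": 0, "rz": 0, "gripper": -1},
    {"dx": 0, "dy": 0, "dz": 0, "rx": 0, "ry": 0, "rz": 0, "gripper": -0.52},
    {"dx": 0, "dy": 0, "dz": 0, "rx": 0, "ry": 0, "rz": 0, "gripper": -0.52},
    {"dx": 0, "dy": 0, "dz": 0, "rx": 0, "ry": 0, "rz": 0, "gripper": -0.52},
    {"dx": 0, "dy": 0, "dz": -30, "rx": 0, "ry": 0, "rz": 0, "gripper": -0.52},
    {"dx": 0, "dy": 0, "dz": -50, "rx": 0, "ry": 0, "rz": 0, "gripper": -0.4},
    {"dx": 0, "dy": 0, "dz": -50, "rx": 0, "ry": 0, "rz": 0, "gripper": -0.4},
    {"dx": -60, "dy": 0, "dz": -10, "rx": 0, "ry": 0, "rz": 0, "gripper": -0.4},
    {"dx": -60, "dy": 0, "dz": -10, "rx": 0, "ry": 0, "rz": 0, "gripper": -0.4},
    {"dx": 0, "dy": 0, "dz": 0, "rx": 0, "ry": 0, "rz": 0, "gripper": -0.4},
    {"dx": 0, "dy": 0, "dz": 0, "rx": 0, "ry": 0, "rz": 0, "gripper": -0.4},
    {"dx": 0, "dy": 0, "dz": 0, "rx": 0, "ry": 0, "rz": 0, "gripper": -0.4},
  ],
)

```text
clock: 65.08
tcp_pos: [0.5591, -0.103, 0.2484]
orientation: [2.001, 2.419, 0.003]
contact_force: [0.8, -0.7, 0.6]
grip_width: 0.0259
gripper_force: 0.0
```

```bash
python3 - <<'E'
from fit import *
bpos(); a,i=grab('wrist','w22.png'); 
P=w2p(i,[bx(y,.1,x) for x in(-.046,.046) for y in(-.085,.085)]);print(P.round(0).tolist())
# rectified top view of the box at z=.088: 1 char = 2mm(x) x 2mm(y)
xs=np.arange(-48,49,2);ys=np.arange(88,-89,-4)
for y in ys:
    uv=w2p(i,[bx(y/1000,.088,x/1000) for x in xs]); print('%4d '%y+''.join('@%#*+=-:. '[min(9,int(a[int(round(v)),int(round(u))].mean()/256*10))] if 0<=v<399 and 0<=u<639 else '?' for u,v in uv))
grab('scene','s22.png'); asc('s22.png',189,226,288,345)
im,j=load('s22.png')
s0=load('s16.png')[0]; d=cv2.absdiff(im,s0).max(2); print('opener/cover region diff',d[180:250,360:480].max(),(d[180:250,360:480]>30).sum())
E
```

```text
t 65.08 tcp [ 0.5591 -0.103   0.2484] R [[-0.187, 0.982, 0.003], [0.982, 0.187, 0.0], [-0.0, 0.003, -1.0]] F [ 0.8 -0.7  0.6] w 0.0259 gf 0.0 q [ 0.53  0.36 -0.58  1.79  0.22  1.05  0.06]
box x,y mm [   2.8 -137.8] yaw 100.79
[[270.0, 136.0], [259.0, -86.0], [368.0, 136.0], [378.0, -85.0]]
  88 ?????????????????????????????????????????????????
  84 ?????????????????????????????????????????????????
  80 ?????????????????????????????????????????????????
  76 ?????????????????????????????????????????????????
  72 ?????????????????????????????????????????????????
  68 ?????????????????????????????????????????????????
  64 ?????????????????????????????????????????????????
  60 ?????????????????????????????????????????????????
  56 ?????????????????????????????????????????????????
  52 ?????????????????????????????????????????????????
  48 ?????????????????????????????????????????????????
  44 ?????????????????????????????????????????????????
  40 ?????????????????????????????????????????????????
  36 ?????????????????????????????????????????????????
  32 ??????????????????????????????????
[... 3289 characters left out ...]
=============-:::::::-=+***+**=        -+++=======
216 +:   -+===========-:::::::-+*******=        -+===========
217 ++.   -+=====---::::::::-+*****+-:       :-+=============
218 ++=.   -+==::-=-:::::-=+******=.       :=+===============
219 ==+-    -+-:=*##=::-=+******=        -+==================
220 ++++-   .=-:-+#+-:=******=:       .-+====================
221 +++++-   .+-:--::-+****=.       :-+==================++==
222 ++++++-   :*=---+****=        -++===================*#+==
223 +++++++:   =******=:        -++===================*###+==
224 ++++++++.   =***=.       .-++==================+*#####+==
225 ++++++++=.   ==        -++==================++*#######+==
opener/cover region diff 12 0
```

Both shorts lie flat end to end on top of the bents, below the rim. The opener and cover haven't moved, and the gripper is clear. Handing in.

```bash
python3 -c "
from bench import r
print(r.hand_in())"
```

```text
the job is handed in; nothing more can be done
None
```

The job is handed in, but the hand-in returned no verdict. By my camera checks the cover is flat on the metal plate, the opener is back on its pad, both bent and both short links are in the box below the rim, and the two sound links are still on the mat. The first levering left the cover crooked, so I levered it a second time.

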